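# Cap the markers and pack them flat in their case

## Robot

A 6-joint arm with a two-finger parallel gripper is mounted at the origin on the work surface. World frame = base frame: x ahead of the robot, y to its left, z up, the work surface at z = 0. Lengths are in m, angles in degrees, forces in N, time in s.
With the tool pointing down it reaches from about 0.25 to 0.725 m from the base axis. Payload 9.7 kg.
Tool frame: the origin (TCP) lies on the centre line of the jaws, within the pads' length; the fingertips stand tip_extent ahead of it and the grasp point (between the pads) lies 3 mm ahead of it (tip_extent is the distance from the TCP to the fingertips, in m); z points along the fingers, y is the line along which they close (so a half turn about z gives the same grasp; the last joint's range is limited). The gripper opens to 85 mm and grips with 20 to 120 N. Pads are 22 mm wide; open, the fingers measure 114 mm over their backs; the gripper's body (76 mm by 85 mm) begins 54 mm behind the grasp point. The pads swing forward as they close: fully open they stand 13 mm farther back than shut.
Start: joints at [65.833, 4.979, 10.078, 95.1, 0, 90], TCP at [0.225, 0.502, 0.227] pointing down, gripper open.
Joint ranges: [-179.16, 179.16], [-48.56, 103.87], [-65.8, 70.77], [-126.05, 130.52], [-82.76, 87.17], [-180, 180]. Speed limits (degrees/s): [127.2, 127.2, 147.25, 180, 180, 180].

## Interface

Orientations are given as [roll, pitch, yaw] about the fixed x, y, z axes, in that order (R = Rz(yaw) Ry(pitch) Rx(roll)).
In Python, from workcell import * gives the robot as it stands.
- The arm moves only by the tool servo_tool, never from a script. Its argument "rows" is a list of rows, each an object with "offset": the shift along the tool's x, y, z as a fraction of full scale, a list of three; "yaw": the turn about the tool's z as a fraction of full scale; "claw": the closure, from 0 (fully open) to 1 (shut). A call has 1 to 12 rows; each row is the pose to reach, as a shift and turn from the pose commanded when the call began, along the tool's axes at that moment, turning the shorter way round; what a row does not reach only later rows make up. Full scale, the value 1, is 0.1 m for a shift and pi rad for a turn. A row lasts 1/8 s, in which the tool goes at most 62.5 mm and 10.7 degrees, less where a joint would pass 70% of its speed; a pose out of reach is approached as far as the arm can. A call with a number of a shift or a turn outside -1 to 1 is refused whole. A call with a gripper value outside its range is refused whole. The fingers move at their own pace and stop on an object; "squeeze" is the grip in N (left out, the last holds). Time passes only in rows, so rows that repeat a pose let the fingers close. It gives the time, the measured TCP pose, the force, the opening and the grip force at its end, in the units of the state.
- get_obs(): the state, without advancing time (a new reading comes with each control period).
- camera(name): name is "scene" or "top" or "wrist"; returns (picture, depth): 400x640x3 uint8, red, green, blue; 400x640 float32, m along the optical axis (not along the pixel's ray), 0 where there is no reading.
- camera_info(name): a dict with "fx", "fy", "cx", "cy" (pixels), "dist" ([k1, k2, p1, p2, k3] as OpenCV has them; the pictures are not rectified), "cam_to_world" (4x4, takes a point from camera to world coordinates); the wrist camera has in their place "hand_eye" (4x4, takes a point from camera to tool coordinates, whose origin is the TCP and whose axes are the flange's). Camera axes: x right, y up, looking along -z (the intrinsics and any distortion apply to the point x, -y, -z); pixel columns grow to the right and rows downward; lengths in m; the calibration is good to about 2 mm. A picture is of the moment at which its call begins: read the wrist's pose just before it. camera_info takes no time and is no camera call.
- job_done(): hands the job in; it is judged then, once.
The state is a dict: "time": time; "q": joint angles; "qd": joint speeds; "joint_efforts": joint torques, N m; "ee_pos": TCP position; "tcp_rot": TCP orientation; "wrist_force": force on the tool from outside, world axes, zero at the start; "torque": the same for the moment, N m; "opening": finger opening in m; "grasp_force": force on a finger pad.
Only numpy, scipy, OpenCV 4.12 (cv2) and the standard library are available. Lean on these libraries where they do the work, as an engineer would, in place of code of your own. Each camera call takes 0.05 s, during which the arm holds its last target. There are 200 camera calls.

## Task

Pack up the markers standing in the wooden stand: push each marker's cap down until it is fully home so that it does not dry out, then pull the marker out and lay it flat inside the open case. When all of them are in, swing the case's lid over and press it down until it is fully shut. The hobby knife stays standing in the stand, and nothing else on the desk may be knocked over.

Things in the scene. Friction and masses are not known exactly. Their poses are not given: they have to be found in the camera images.
- stand: Marker stand: a pale wooden block, 56 (x) x 232 (y) x 70 mm high, fixed to the desk. Origin: centre of its underside; z up. Five blind square sockets, 19 mm wide and 64 mm deep (floor 6 mm above the desk), in a row along its y axis at y = -88, -44, 0, 44, 88 mm. They hold markers (sides parallel to the stand's x and y axes) and the knife; some may be empty.
- knife: Hobby knife standing in one of the stand's sockets: thin ROUND metal barrel 14 mm in diameter, blade upward, 122 mm long, 30 g. Origin: centre of its lower end; z along the knife to the blade. It stays in its socket.
- case: Storage case: frosted plastic open-topped box, 168 (x) x 172 (y) x 40 mm high, walls and floor 4 mm thick, about 0.7 kg, loose on the desk. Origin: centre of its underside, z up. Its lid is hinged along the top of the +x wall, so +x points to the hinge side and -x to the opening side.
- case_lid (a joint): Hinge of the clear flat lid (168 x 172 x 4 mm), rad: 0 = fully shut, flat on the rim; grows as it opens, 1.57 = upright, 1.95 = end stop. Hinge line parallel to the case's y axis at x = +84 mm, z = 40 mm in the case's frame. The hinge is stiff: the lid stays at any angle it is left at and must be pressed all the way down (2 to 3 N at its free edge).
- lid_edge (a point): Middle of the lid's free edge, on its outer (upper) face, 168 mm from the hinge line; 44 mm above the case's underside when shut. Its z axis is the normal of the outer face.
- marker1: Marker 1 (not always present): SQUARE white barrel with a square grey push-on cap of the same 16 x 16 mm section, about 32 g, standing cap up in a socket of the stand. Barrel 85 mm long, cap 45 mm long, 130 mm in all when the cap is home. All markers are alike. Origin: centre of the foot of the barrel; z along the marker to the cap.
- cap1 (a joint): How far the cap of marker 1 stands proud of its barrel (m): 0 = fully home (firm stop), 4 to 7 mm at the start, 9 mm at most. It slides along the marker against about 7 N of friction and stays where it is left.
- captop1 (a point): Centre of the end face of the cap of marker 1, 130 mm from the marker's origin when the cap is home.
- marker2: Marker 2 (not always present): SQUARE white barrel with a square grey push-on cap of the same 16 x 16 mm section, about 32 g, standing cap up in a socket of the stand. Barrel 85 mm long, cap 45 mm long, 130 mm in all when the cap is home. All markers are alike. Origin: centre of the foot of the barrel; z along the marker to the cap.
- cap2 (a joint): How far the cap of marker 2 stands proud of its barrel (m): 0 = fully home (firm stop), 4 to 7 mm at the start, 9 mm at most. It slides along the marker against about 7 N of friction and stays where it is left.
- captop2 (a point): Centre of the end face of the cap of marker 2, 130 mm from the marker's origin when the cap is home.
- marker3: Marker 3 (not always present): SQUARE white barrel with a square grey push-on cap of the same 16 x 16 mm section, about 32 g, standing cap up in a socket of the stand. Barrel 85 mm long, cap 45 mm long, 130 mm in all when the cap is home. All markers are alike. Origin: centre of the foot of the barrel; z along the marker to the cap.
- cap3 (a joint): How far the cap of marker 3 stands proud of its barrel (m): 0 = fully home (firm stop), 4 to 7 mm at the start, 9 mm at most. It slides along the marker against about 7 N of friction and stays where it is left.
- captop3 (a point): Centre of the end face of the cap of marker 3, 130 mm from the marker's origin when the cap is home.
- marker4: Marker 4 (not always present): SQUARE white barrel with a square grey push-on cap of the same 16 x 16 mm section, about 32 g, standing cap up in a socket of the stand. Barrel 85 mm long, cap 45 mm long, 130 mm in all when the cap is home. All markers are alike. Origin: centre of the foot of the barrel; z along the marker to the cap.
- cap4 (a joint): How far the cap of marker 4 stands proud of its barrel (m): 0 = fully home (firm stop), 4 to 7 mm at the start, 9 mm at most. It slides along the marker against about 7 N of friction and stays where it is left.
- captop4 (a point): Centre of the end face of the cap of marker 4, 130 mm from the marker's origin when the cap is home.
- figure: Half-built robot model figure on a round foot, 115 mm tall, 64 mm across; a bystander. Origin: centre of its underside, z up.
- jar_a: Small paint jar, 36 mm in diameter, 45 mm tall; a bystander. Origin: centre of its underside, z up.
- jar_b: Small paint jar, 36 mm in diameter, 45 mm tall; a bystander. Origin: centre of its underside, z up.
- spray_can: Spray can, 52 mm in diameter, 150 mm tall; a bystander. Origin: centre of its underside, z up.
- cleaner: Bottle of cleaner, 64 mm in diameter, 130 mm tall; a bystander. Origin: centre of its underside, z up.
Mind the look-alikes: they are no part of the job. What is shaped like the marker1 but pink or purple is not meant.

How it is judged (in metres and radians):
On the way, in this order (a step that is already met when the one before it is completed fails the run):
1. every marker's cap is fully home (within 2 mm) (value of joint each of cap1, cap2, cap3, cap4 below 0.002 m), for 0.2 s.
2. every marker lies flat inside the case, caps home (all of step 1 and x of marker1 in the frame of case between -0.082 and 0.082 m and y of marker1 in the frame of case between -0.084 and 0.084 m and z of marker1 in the frame of case between -0.005 and 0.036 m and x of captop1 in the frame of case between -0.082 and 0.082 m and y of captop1 in the frame of case between -0.084 and 0.084 m and z of captop1 in the frame of case between -0.005 and 0.036 m and x of marker2 in the frame of case between -0.082 and 0.082 m and y of marker2 in the frame of case between -0.084 and 0.084 m and z of marker2 in the frame of case between -0.005 and 0.036 m and x of captop2 in the frame of case between -0.082 and 0.082 m and y of captop2 in the frame of case between -0.084 and 0.084 m and z of captop2 in the frame of case between -0.005 and 0.036 m and x of marker3 in the frame of case between -0.082 and 0.082 m and y of marker3 in the frame of case between -0.084 and 0.084 m and z of marker3 in the frame of case between -0.005 and 0.036 m and x of captop3 in the frame of case between -0.082 and 0.082 m and y of captop3 in the frame of case between -0.084 and 0.084 m and z of captop3 in the frame of case between -0.005 and 0.036 m and x of marker4 in the frame of case between -0.082 and 0.082 m and y of marker4 in the frame of case between -0.084 and 0.084 m and z of marker4 in the frame of case between -0.005 and 0.036 m and x of captop4 in the frame of case between -0.082 and 0.082 m and y of captop4 in the frame of case between -0.084 and 0.084 m and z of captop4 in the frame of case between -0.005 and 0.036 m), for 0.2 s.
3. the case's lid is pressed fully shut over the markers (value of joint case_lid below 0.04 rad and x of marker1 in the frame of case between -0.082 and 0.082 m and y of marker1 in the frame of case between -0.084 and 0.084 m and z of marker1 in the frame of case between -0.005 and 0.036 m and x of captop1 in the frame of case between -0.082 and 0.082 m and y of captop1 in the frame of case between -0.084 and 0.084 m and z of captop1 in the frame of case between -0.005 and 0.036 m and x of marker2 in the frame of case between -0.082 and 0.082 m and y of marker2 in the frame of case between -0.084 and 0.084 m and z of marker2 in the frame of case between -0.005 and 0.036 m and x of captop2 in the frame of case between -0.082 and 0.082 m and y of captop2 in the frame of case between -0.084 and 0.084 m and z of captop2 in the frame of case between -0.005 and 0.036 m and x of marker3 in the frame of case between -0.082 and 0.082 m and y of marker3 in the frame of case between -0.084 and 0.084 m and z of marker3 in the frame of case between -0.005 and 0.036 m and x of captop3 in the frame of case between -0.082 and 0.082 m and y of captop3 in the frame of case between -0.084 and 0.084 m and z of captop3 in the frame of case between -0.005 and 0.036 m and x of marker4 in the frame of case between -0.082 and 0.082 m and y of marker4 in the frame of case between -0.084 and 0.084 m and z of marker4 in the frame of case between -0.005 and 0.036 m and x of captop4 in the frame of case between -0.082 and 0.082 m and y of captop4 in the frame of case between -0.084 and 0.084 m and z of captop4 in the frame of case between -0.005 and 0.036 m), for 0.2 s.
At the end, for the whole second after the job is handed in: Every marker present has its cap within 2 mm of home and lies wholly inside the case, below its rim, at rest; the lid is shut to within 0.04 rad (about 7 mm at its free edge); the case sits level on the desk; the knife still stands in the stand, in a socket (all of step 1 and all of step 3 and angle between knife's own z axis and vertical below 0.35 rad and z of knife in the frame of stand below 0.02 m and horizontal distance between knife and stand below 0.105 m and linear speed of each of marker1, marker2, marker3, marker4 below 0.02 m/s and angle between case's own z axis and vertical below 0.05 rad); the robot touches nothing.
It fails at once if a jar, can, bottle or the model figure on the desk is knocked over (angle between any of figure, jar_a, jar_b, spray_can, cleaner's own z axis and vertical above 0.7 rad).
Of marker1, marker2, marker3, marker4 only 3 to 4 are there at a start; the rules pass over those that are not, and their reading is None.
At some moment in a run one of case may be knocked a few centimetres aside while the robot is not near it.
Once in a run the grip may slacken for a moment while it holds something.
It also fails if it takes over 210 s, if anything falls off the work surface, if the arm or the gripper's body presses on something with over 40 N, if the wrist force passes 120 N, or if a joint passes its speed limit or range.

## Working session

There is one attempt and no reset: what is moved stays moved. The work goes in short steps, Python scripts to look and compute and a tool call to move; the robot and the scene stay as the last step left them, time stands still between calls to the robot, and variables do not carry over. Pictures are saved under pics/ and viewed, at most 14 in all, crops included, and the job is handed in when it is done.

Besides the shell and the picture viewer there is one more tool, called after "Call:" as name(argument=value, ...), one argument or row to a line, values as JSON. servo_tool: Moves the arm, as the interface text tells. Its arguments: {"type":"object","properties":{"rows":{"type":"array"},"squeeze":{"type":"number"}},"required":["rows"]}

```bash
mkdir -p pics; ls
cat > h.py <<'E'
import numpy as np, cv2
from workcell import *
def save(n,im): cv2.imwrite('pics/'+n+'.png',cv2.cvtColor(im,cv2.COLOR_RGB2BGR))
def T_tool():
    from scipy.spatial.transform import Rotation as R
    o=get_obs(); T=np.eye(4); T[:3,3]=o['ee_pos']; T[:3,:3]=R.from_euler('xyz',o['tcp_rot'],degrees=True).as_matrix(); return T
def grab(n):
    T=T_tool() if n=='wrist' else None
    im,d=camera(n); ci=camera_info(n)
    C=T@np.array(ci['hand_eye']) if n=='wrist' else np.array(ci['cam_to_world'])
    return im,d,ci,C
def rays(ci,C,uv):
    K=np.array([[ci['fx'],0,ci['cx']],[0,ci['fy'],ci['cy']],[0,0,1.]])
    p=cv2.undistortPoints(np.array(uv,float).reshape(-1,1,2),K,np.array(ci['dist'],float)).reshape(-1,2)
    return np.c_[p[:,0],-p[:,1],-np.ones(len(p))]@C[:3,:3].T
def onplane(ci,C,uv,z):
    r=rays(ci,C,uv); return C[:3,3]+r*((z-C[2,3])/r[:,2])[:,None]
def cloud(d,ci,C):
    v,u=np.mgrid[:d.shape[0],:d.shape[1]]
    r=rays(ci,C,np.c_[u.ravel(),v.ravel()])
    return (C[:3,3]+r*d.reshape(-1,1)).reshape(*d.shape,3)
E
python3 - <<'E'
from h import *
print(get_obs())
for n in('scene','top'):
    im,d,ci,C=grab(n); save(n+'0',im); np.savez('/tmp/'+n,im=im,d=d,C=C); print(n,C.round(3),ci['fx'])
E
```

```text
pics
{'time': 0.0, 'q': array([6.58320838e+01, 5.00916992e+00, 1.00358485e+01, 9.50999622e+01,
       2.00359929e-04, 8.99994991e+01]), 'qd': array([-0.01580111,  0.04607169, -0.09143892,  0.14367479,  0.02380466,
        0.05111252]), 'joint_efforts': array([ 1.35663231e-03, -5.20398760e+01,  4.64792633e+01,  1.69150456e-02,
        1.37671914e-04, -1.41935061e-05]), 'ee_pos': array([0.22508113, 0.5015817 , 0.22681408]), 'tcp_rot': array([-1.79926716e+02, -2.01000426e-04,  1.55832584e+02]), 'wrist_force': array([-0.25597615, -0.04734768, -0.89746799]), 'torque': array([0.03465725, 0.01950139, 0.03535866]), 'grasp_force': 0.0, 'opening': 0.08526160073366706}
scene [[ 0.639 -0.424  0.641  1.439]
 [ 0.769  0.336 -0.544 -0.736]
 [ 0.015  0.841  0.541  0.864]
 [ 0.     0.     0.     1.   ]] 487.93283366080703
top [[ 0.013  0.987 -0.159  0.342]
 [-1.     0.011 -0.014  0.013]
 [-0.012  0.159  0.987  1.273]
 [ 0.     0.     0.     1.   ]] 361.92574335142837
```

View pics/scene0.png

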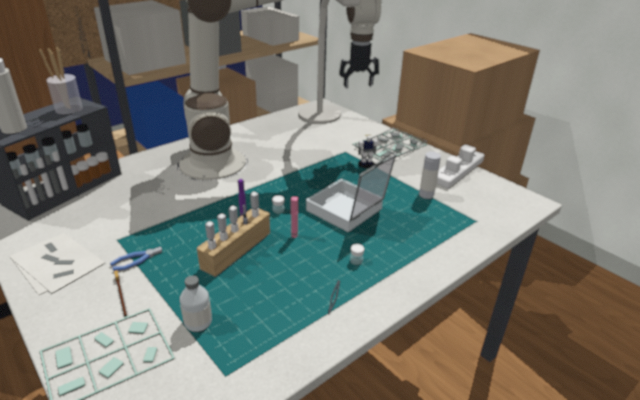

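View pics/top0.png

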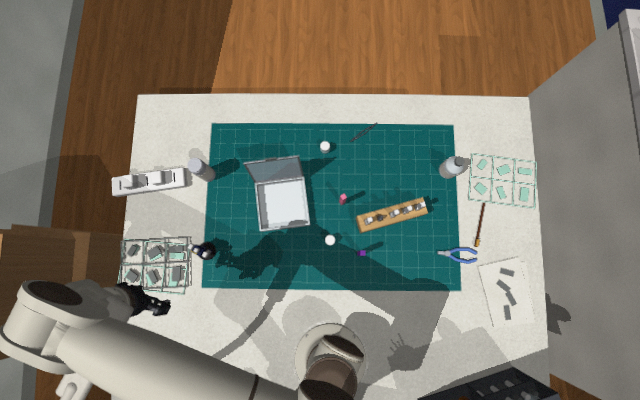

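Run:
```python
from h import *
a=np.load('/tmp/scene.npz'); b=np.load('/tmp/top.npz')
c1=cv2.resize(a['im'][140:290,170:410],(800,500),interpolation=3)
save('crop1',c1)
c2=cv2.resize(b['im'][130:270,240:440],(800,560),interpolation=3); save('crop2',c2)
P=cloud(b['d'],camera_info('top'),b['C']); im=b['im']
hsv=cv2.cvtColor(im,cv2.COLOR_RGB2HSV)
roi=np.zeros(im.shape[:2],bool); roi[190:240,350:435]=1
z=P[...,2]
m=roi&(z>.06)&(z<.08); print('stand',cv2.minAreaRect((P[m][:,:2]*1000).astype(np.float32)))
m=roi&(z>.1); 
n,l,s,cen=cv2.connectedComponentsWithStats(m.astype(np.uint8))
for i in range(1,n): print(cen[i].round(1),s[i,4],P[l==i].max(0).round(3),P[l==i].mean(0).round(3))
roi[:]=0; roi[150:240,240:315]=1
m=roi&(z>.034)&(z<.046); print('rim',cv2.minAreaRect((P[m][:,:2]*1000).astype(np.float32)))
m=roi&(z>.06); print('lid',P[m].min(0),P[m].max(0))
for uv,n in [((343,199),'pink'),((362,253),'purple'),((325,146),'jar'),((330,240),'jar'),((450,166),'cleaner'),((200,168),'spray'),((203,248),'fig')]:
    u,v=uv; w=P[v-5:v+6,u-5:u+6].reshape(-1,3); w=w[w[:,2]>w[:,2].max()-.01]; print(n,w.mean(0).round(3))
```

```text
stand ((483.7071838378906, -204.3564453125), (56.28638458251953, 234.25247192382812), 16.362415313720703)
[394. 191.] 1 [0.342 0.013 1.273] [0.342 0.013 1.273]
[359. 193.] 1 [0.342 0.013 1.273] [0.342 0.013 1.273]
[383. 192.] 1 [0.342 0.013 1.273] [0.342 0.013 1.273]
[401. 195.] 1 [0.342 0.013 1.273] [0.342 0.013 1.273]
[385. 198.] 1 [0.342 0.013 1.273] [0.342 0.013 1.273]
[350. 200.] 1 [0.342 0.013 1.273] [0.342 0.013 1.273]
[421.1 205.1] 45 [ 0.516 -0.28   0.146] [ 0.507 -0.286  0.133]
[407.9 208.9] 42 [ 0.503 -0.237  0.145] [ 0.495 -0.244  0.132]
[382. 209.] 1 [0.342 0.013 1.273] [0.342 0.013 1.273]
[394.7 212.6] 42 [ 0.493 -0.194  0.146] [ 0.482 -0.201  0.132]
[351. 214.] 1 [0.342 0.013 1.273] [0.342 0.013 1.273]
[359. 215.] 1 [0.342 0.013 1.273] [0.342 0.013 1.273]
[368.3 220. ] 37 [ 0.466 -0.11   0.145] [ 0.458 -0.117  0.134]
[381.2 217. ] 6 [ 0.472 -0.157  0.129] [ 0.47  -0.161  0.112]
[360. 224.] 1 [0.342 0.013 1.273] [0.342 0.013 1.273]
[375. 231.] 1 [0.342 0.013 1.273] [0.342 0.013 1.273]
[380. 230.] 1 [0.342 0.013 1.273] [0.342 0.013 1.273]
[360. 235.] 1 [0.342 0.013 1.273] [0.342 0.013 1.273]
[413. 235.] 1 [0.342 0.013 1.273] [0.342 0.013 1.273]
[419. 239.] 1 [0.342 0.013 1.273] [0.342 0.013 1.273]
rim ((522.1212158203125, 169.5238037109375), (171.01576232910156, 172.8076629638672), 8.261067390441895)
lid [0.34190885 0.01347269 0.06013046] [0.64473801 0.27038449 1.27331256]
pink [ 0.533 -0.039  0.128]
purple [0.342 0.013 1.273]
jar [0.342 0.013 1.273]
jar [0.342 0.013 1.273]
cleaner [ 0.651 -0.404  0.129]
spray [0.623 0.434 0.149]
fig [0.356 0.428 0.106]
```

View pics/crop1.png

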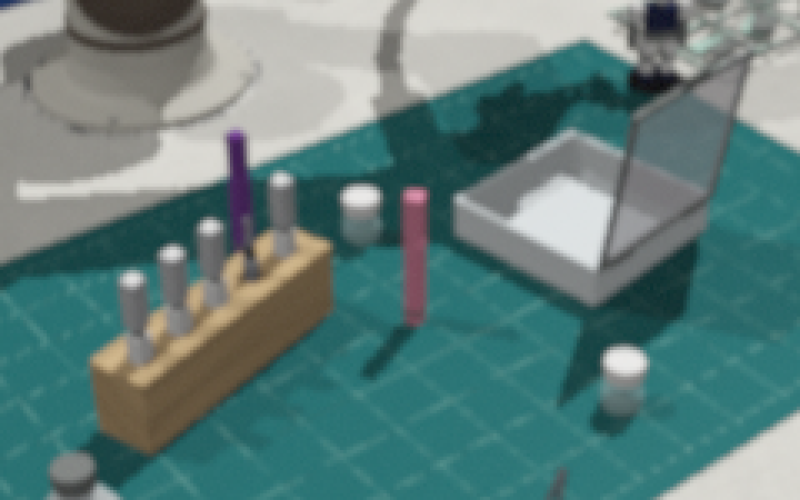

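View pics/crop2.png

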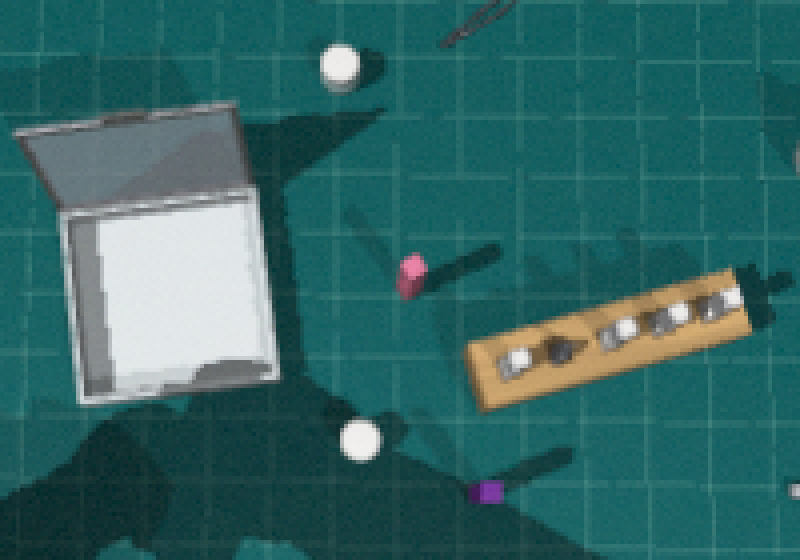

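```bash
cat >> h.py <<'E'
# plan: from start pose (default: measured) through world waypoints -> servo offset/yaw numbers, each relative to the former waypoint
def plan(wps,start=None):
    if start is None:
        o=get_obs(); start=[*o['ee_pos'],o['tcp_rot'][2]]
    p=np.array(start,float)
    for w in wps:
        w=np.array(w,float); a=np.radians(p[3]); d=w[:3]-p[:3]
        x=np.array([np.cos(a),np.sin(a)]);y=np.array([np.sin(a),-np.cos(a)])
        dy=(p[3]-w[3]+180)%360-180
        print(w.round(4),'off',[round(float(v)*10,3) for v in (d[:2]@x,d[:2]@y,-d[2])],'yaw',round(dy/180,4)); p=w
def st():
    o=get_obs(); print('t',round(o['time'],2),'p',np.round(o['ee_pos'],4),'rot',np.round(o['tcp_rot'],2),'F',np.round(o['wrist_force'],1),'op',round(o['opening'],4),'g',round(o['grasp_force'],1))
E
python3 - <<'E'
import workcell; print([n for n in dir(workcell) if n[0]!='_'])
from h import *
ci=camera_info('wrist'); print({k:(np.round(v,4) if k!='x' else 0) for k,v in ci.items()})
b=np.load('/tmp/top.npz');P=cloud(b['d'],camera_info('top'),b['C']); ct=camera_info('top')
for uv in [(362,253),(325,146),(330,240)]: print(onplane(ct,b['C'],[uv],.13 if uv[0]==362 else .045).round(3))
z=P[...,2]; m=np.zeros(z.shape,bool); m[150:240,240:315]=1; m&=(z>.06)&(z<.5)
q=P[m]-[.522,.1695,0]; a=np.radians(8.26); X=q[:,0]*np.cos(a)+q[:,1]*np.sin(a)
print('lid',X.min(),X.max(),q[:,2].max(),np.polyfit(q[:,2],X,1))
plan([(.225,.502,.29,70),(.30,.43,.31,0),(.36,.33,.31,-73.7),(.40,.24,.31,-73.7),(.43,.15,.31,-73.7),(.45,.055,.31,-73.7),(.45,-.04,.31,-73.7),(.46,-.13,.31,-73.7),(.47,-.204,.31,-73.7)])
E
```

```text
['PlanningError', 'camera', 'camera_info', 'get_obs', 'job_done', 'tip_extent']
{'fx': np.float64(294.6529), 'fy': np.float64(294.6529), 'cx': np.float64(320.5562), 'cy': np.float64(198.512), 'dist': array([-0.0306,  0.    ,  0.    ,  0.    ,  0.    ]), 'hand_eye': array([[ 2.000e-04,  9.490e-01,  3.152e-01,  8.020e-02],
       [ 1.000e+00, -0.000e+00, -5.000e-04, -1.200e-03],
       [-5.000e-04,  3.152e-01, -9.490e-01, -1.465e-01],
       [ 0.000e+00,  0.000e+00,  0.000e+00,  1.000e+00]])}
[[ 0.354 -0.097  0.13 ]]
[[0.726 0.023 0.045]]
[[0.397 0.002 0.045]]
lid 0.08514853286894826 0.1152809592911512 0.2158596688746055 [0.16499299 0.07645039]
[ 0.225  0.502  0.29  70.   ] off [0.003, 0.003, -0.631] yaw 0.4768
[0.3  0.43 0.31 0.  ] off [-0.42, 0.951, -0.2] yaw 0.3889
[  0.36   0.33   0.31 -73.7 ] off [0.6, 1.0, -0.0] yaw 0.4094
[  0.4    0.24   0.31 -73.7 ] off [0.976, -0.131, -0.0] yaw 0.0
[  0.43   0.15   0.31 -73.7 ] off [0.948, -0.035, -0.0] yaw 0.0
[ 4.50e-01  5.50e-02  3.10e-01 -7.37e+01] off [0.968, 0.075, -0.0] yaw 0.0
[ 4.50e-01 -4.00e-02  3.10e-01 -7.37e+01] off [0.912, 0.267, -0.0] yaw 0.0
[  0.46  -0.13   0.31 -73.7 ] off [0.892, 0.157, -0.0] yaw 0.0
[  0.47   -0.204   0.31  -73.7  ] off [0.738, 0.112, -0.0] yaw 0.0
```

Call:
servo_tool(
  rows=[
    {"offset": [0,0,-0.63],"yaw": 0.477,"claw": 1},
    {"offset": [0,0,-0.63],"yaw": 0.477,"claw": 1},
    {"offset": [0,0,-0.63],"yaw": 0.477,"claw": 1},
    {"offset": [0,0,-0.63],"yaw": 0.477,"claw": 1},
    {"offset": [0,0,-0.63],"yaw": 0.477,"claw": 1},
    {"offset": [0,0,-0.63],"yaw": 0.477,"claw": 1},
    {"offset": [0,0,-0.63],"yaw": 0.477,"claw": 1},
    {"offset": [0,0,-0.63],"yaw": 0.477,"claw": 1},
    {"offset": [0,0,-0.63],"yaw": 0.477,"claw": 1},
    {"offset": [0,0,-0.63],"yaw": 0.477,"claw": 1},
  ],
  squeeze=30,
)

```text
time: 1.35
ee_pos: [0.2252, 0.5017, 0.2903]
tcp_rot: [-180.0, 0.0, 70.2]
wrist_force: [0.3, 0.4, -0.1]
opening: -0.0001
grasp_force: 0.0
```

Call:
servo_tool(
  rows=[
    {"offset": [-0.42,0.95,-0.2],"yaw": 0.389,"claw": 1},
    {"offset": [-0.42,0.95,-0.2],"yaw": 0.389,"claw": 1},
    {"offset": [-0.42,0.95,-0.2],"yaw": 0.389,"claw": 1},
    {"offset": [-0.42,0.95,-0.2],"yaw": 0.389,"claw": 1},
    {"offset": [-0.42,0.95,-0.2],"yaw": 0.389,"claw": 1},
    {"offset": [-0.42,0.95,-0.2],"yaw": 0.389,"claw": 1},
    {"offset": [-0.42,0.95,-0.2],"yaw": 0.389,"claw": 1},
    {"offset": [-0.42,0.95,-0.2],"yaw": 0.389,"claw": 1},
  ],
)

```text
time: 2.35
ee_pos: [0.3927, 0.2732, 0.3108]
tcp_rot: [-168.7, 2.3, 28.3]
wrist_force: [-0.1, 1.1, -0.1]
opening: -0.0001
grasp_force: 0.0
```

Call:
servo_tool(
  rows=[
    {"offset": [0.6,1.0,0],"yaw": 0.41,"claw": 1},
    {"offset": [0.6,1.0,0],"yaw": 0.41,"claw": 1},
    {"offset": [0.6,1.0,0],"yaw": 0.41,"claw": 1},
    {"offset": [0.6,1.0,0],"yaw": 0.41,"claw": 1},
    {"offset": [0.6,1.0,0],"yaw": 0.41,"claw": 1},
    {"offset": [0.6,1.0,0],"yaw": 0.41,"claw": 1},
    {"offset": [0.6,1.0,0],"yaw": 0.41,"claw": 1},
    {"offset": [0.6,1.0,0],"yaw": 0.41,"claw": 1},
  ],
)

```text
time: 3.35
ee_pos: [0.4755, 0.0453, 0.29]
tcp_rot: [-159.0, 15.7, -6.8]
wrist_force: [0.7, -0.4, 1.0]
opening: -0.0001
grasp_force: 0.0
```

Call:
servo_tool(
  rows=[
    {"offset": [0.98,-0.13,0],"yaw": 0,"claw": 1},
    {"offset": [0.98,-0.13,0],"yaw": 0,"claw": 1},
    {"offset": [0.98,-0.13,0],"yaw": 0,"claw": 1},
  ],
)

```text
time: 3.72
ee_pos: [0.5728, 0.0414, 0.2653]
tcp_rot: [-158.7, 15.8, -6.2]
wrist_force: [-0.4, 0.8, -0.7]
opening: -0.0003
grasp_force: 0.0
```

Call:
servo_tool(
  rows=[
    {"offset": [0.95,-0.04,0],"yaw": 0,"claw": 1},
    {"offset": [0.95,-0.04,0],"yaw": 0,"claw": 1},
    {"offset": [0.95,-0.04,0],"yaw": 0,"claw": 1},
  ],
)

```text
time: 4.1
ee_pos: [0.6638, 0.0338, 0.2408]
tcp_rot: [-158.6, 15.9, -6.0]
wrist_force: [0.8, -0.4, -0.7]
opening: -0.0002
grasp_force: 0.0
```

Call:
servo_tool(
  rows=[
    {"offset": [0.97,0.08,0],"yaw": 0,"claw": 1},
    {"offset": [0.97,0.08,0],"yaw": 0,"claw": 1},
    {"offset": [0.97,0.08,0],"yaw": 0,"claw": 1},
  ],
)

```text
time: 4.47
ee_pos: [0.6645, 0.003, 0.2477]
tcp_rot: [-157.2, 19.1, -4.7]
wrist_force: [-0.7, -0.4, 0.8]
opening: 0.0002
grasp_force: 0.0
```

Call:
servo_tool(
  rows=[
    {"offset": [0.91,0.27,0],"yaw": 0,"claw": 1},
    {"offset": [0.91,0.27,0],"yaw": 0,"claw": 1},
    {"offset": [0.91,0.27,0],"yaw": 0,"claw": 1},
  ],
)

```text
time: 4.85
ee_pos: [0.6666, -0.025, 0.2194]
tcp_rot: [-156.1, 20.5, -4.1]
wrist_force: [-0.3, -0.1, 0.2]
opening: 0.0005
grasp_force: 0.0
```

Call:
servo_tool(
  rows=[
    {"offset": [0.89,0.16,0],"yaw": 0,"claw": 1},
    {"offset": [0.89,0.16,0],"yaw": 0,"claw": 1},
    {"offset": [0.89,0.16,0],"yaw": 0,"claw": 1},
  ],
)

```text
time: 5.22
ee_pos: [0.6682, -0.0418, 0.1922]
tcp_rot: [-154.9, 21.9, -3.4]
wrist_force: [-0.4, 1.1, 0.4]
opening: -0.0001
grasp_force: 0.0
```

Call:
servo_tool(
  rows=[
    {"offset": [0.74,0.11,0],"yaw": 0,"claw": 1},
    {"offset": [0.74,0.11,0],"yaw": 0,"claw": 1},
    {"offset": [0.74,0.11,0],"yaw": 0,"claw": 1},
    {"offset": [0.74,0.11,0],"yaw": 0,"claw": 1},
  ],
)

```text
time: 5.72
ee_pos: [0.669, -0.0505, 0.1727]
tcp_rot: [-153.7, 22.9, -2.8]
wrist_force: [0.3, -0.2, 0.1]
opening: 0.0
grasp_force: 0.0
```

Run:
```python
from h import *
o=get_obs();print(o['q'].round(1)); st()
im,d,ci,C=grab('scene'); save('s1',im)
```

```text
[-13.5  57.5  70.8 130.5  21.7 169.4]
t 5.72 p [ 0.669  -0.0505  0.1727] rot [-153.72   22.92   -2.8 ] F [ 0.3 -0.2  0.1] op 0.0 g 0.0
```

View pics/s1.png

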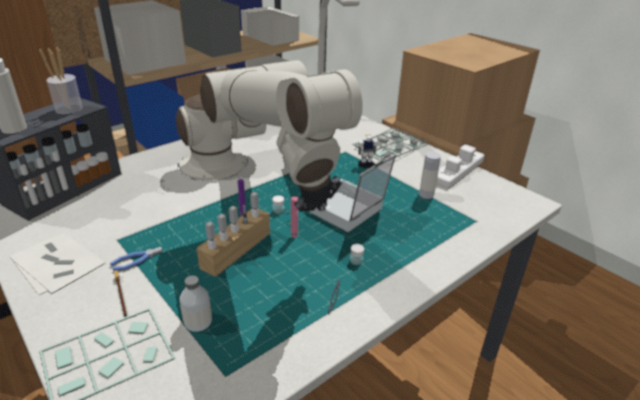

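Call:
servo_tool(
  rows=[
    {"offset": [0,0,-0.3],"yaw": -0.2,"claw": 1},
    {"offset": [0,0,-0.6],"yaw": -0.4,"claw": 1},
    {"offset": [0,0,-0.6],"yaw": -0.4,"claw": 1},
    {"offset": [0,0,-0.6],"yaw": -0.4,"claw": 1},
    {"offset": [0,0,-0.6],"yaw": -0.4,"claw": 1},
    {"offset": [0,0,-0.6],"yaw": -0.4,"claw": 1},
    {"offset": [0,0,-0.6],"yaw": -0.4,"claw": 1},
    {"offset": [0,0,-0.6],"yaw": -0.4,"claw": 1},
  ],
)

```text
time: 6.78
ee_pos: [0.6661, -0.0663, 0.1973]
tcp_rot: [-151.3, -16.0, 59.1]
wrist_force: [0.6, 0.1, -0.2]
opening: -0.0002
grasp_force: 0.0
```

Run:
```python
from h import *
o=get_obs();print(o['q'].round(1)); st()
```

```text
[-14.8  55.3  70.7 130.5  21.5  97.2]
t 6.78 p [ 0.6661 -0.0663  0.1973] rot [-151.27  -15.99   59.1 ] F [ 0.6  0.1 -0.2] op -0.0002 g 0.0
```

```bash
cat >> h.py <<'E'
from scipy.spatial.transform import Rotation as Ro
# world shifts -> offsets in the (possibly tilted) tool axes, orientation kept
def steps(wps,R=None,p=None):
    T=T_tool(); R=T[:3,:3] if R is None else R; p=T[:3,3] if p is None else np.array(p)
    for w in wps:
        w=np.array(w); print(w,(R.T@(w-p)*10).round(2)); p=w
def ax():
    T=T_tool(); z=T[:3,2]; o=get_obs(); st()
    print('q',o['q'].round(1),'tilt',np.degrees(np.arccos(-z[2])).round(2),'dir',np.degrees(np.arctan2(z[1],z[0])).round(1),'az',np.degrees(np.arctan2(*o['ee_pos'][1::-1])).round(1))
E
python3 - <<'E'
from h import *
ax(); steps([(.66,-.10,.28),(.61,-.19,.34),(.54,-.27,.40),(.46,-.35,.42),(.38,-.44,.42),(.33,-.53,.42)])
E
```

```text
t 6.78 p [ 0.6661 -0.0663  0.1973] rot [-151.27  -15.99   59.1 ] F [ 0.6  0.1 -0.2] op -0.0002 g 0.0
q [-14.8  55.3  70.7 130.5  21.5  97.2] tilt 32.54 dir 122.4 az -5.7
[ 0.66 -0.1   0.28] [-0.08 -0.32 -0.83]
[ 0.61 -0.19  0.34] [-0.82 -0.38 -0.77]
[ 0.54 -0.27  0.4 ] [-0.84 -0.58 -0.67]
[ 0.46 -0.35  0.42] [-1.   -0.48 -0.3 ]
[ 0.38 -0.44  0.42] [-1.14 -0.35 -0.18]
[ 0.33 -0.53  0.42] [-0.99 -0.11 -0.26]
```

Call:
servo_tool(
  rows=[
    {"offset": [-0.08,-0.32,-0.83],"yaw": 0,"claw": 1},
    {"offset": [-0.08,-0.32,-0.83],"yaw": 0,"claw": 1},
    {"offset": [-0.08,-0.32,-0.83],"yaw": 0,"claw": 1},
    {"offset": [-0.08,-0.32,-0.83],"yaw": 0,"claw": 1},
  ],
)

```text
time: 7.28
ee_pos: [0.6591, -0.0867, 0.2406]
tcp_rot: [-155.3, -16.5, 58.8]
wrist_force: [0.5, -0.6, -0.5]
opening: -0.0002
grasp_force: 0.0
```

Run:
```python
from h import *
ax(); steps([(.61,-.19,.34),(.54,-.27,.40),(.46,-.35,.42),(.38,-.43,.42),(.33,-.52,.42)])
```

```text
t 7.28 p [ 0.6591 -0.0867  0.2406] rot [-155.3   -16.53   58.8 ] F [ 0.5 -0.6 -0.5] op -0.0002 g 0.0
q [-16.4  51.5  70.7 130.4  20.9  97.2] tilt 29.43 dir 117.1 az -7.5
[ 0.61 -0.19  0.34] [-0.81 -0.43 -1.21]
[ 0.54 -0.27  0.4 ] [-0.83 -0.53 -0.72]
[ 0.46 -0.35  0.42] [-1.   -0.46 -0.35]
[ 0.38 -0.43  0.42] [-1.05 -0.38 -0.17]
[ 0.33 -0.52  0.42] [-0.99 -0.09 -0.28]
```

Call:
servo_tool(
  rows=[
    {"offset": [-0.2,-0.4,-0.9],"yaw": 0,"claw": 1},
    {"offset": [-0.2,-0.4,-0.9],"yaw": 0,"claw": 1},
    {"offset": [-0.2,-0.4,-0.9],"yaw": 0,"claw": 1},
    {"offset": [-0.2,-0.4,-0.9],"yaw": 0,"claw": 1},
  ],
)

```text
time: 7.78
ee_pos: [0.646, -0.1151, 0.2869]
tcp_rot: [-159.9, -17.0, 58.6]
wrist_force: [0.1, 0.0, -0.1]
opening: 0.0003
grasp_force: 0.0
```

Call:
servo_tool(
  rows=[
    {"offset": [-0.2,-0.4,-0.9],"yaw": 0,"claw": 1},
    {"offset": [-0.2,-0.4,-0.9],"yaw": 0,"claw": 1},
    {"offset": [-0.2,-0.4,-0.9],"yaw": 0,"claw": 1},
    {"offset": [-0.2,-0.4,-0.9],"yaw": 0,"claw": 1},
  ],
)

```text
time: 8.28
ee_pos: [0.6289, -0.1408, 0.3329]
tcp_rot: [-164.6, -17.4, 58.5]
wrist_force: [-0.4, 0.2, 0.3]
opening: -0.0005
grasp_force: 0.0
```

Run:
```python
from h import *
ax(); steps([(.61,-.19,.34),(.54,-.27,.40),(.46,-.35,.42),(.38,-.43,.42),(.33,-.52,.42)])
```

```text
t 8.28 p [ 0.6289 -0.1408  0.3329] rot [-164.6   -17.38   58.51] F [-0.4  0.2  0.3] op -0.0005 g 0.0
q [-21.2  43.1  70.7 130.4  19.3  95.8] tilt 23.06 dir 101.2 az -12.6
[ 0.61 -0.19  0.34] [-0.47  0.03 -0.24]
[ 0.54 -0.27  0.4 ] [-0.82 -0.41 -0.81]
[ 0.46 -0.35  0.42] [-0.99 -0.39 -0.43]
[ 0.38 -0.43  0.42] [-1.05 -0.34 -0.25]
[ 0.33 -0.52  0.42] [-0.98 -0.04 -0.31]
```

Call:
servo_tool(
  rows=[
    {"offset": [-0.3,-0.3,-0.9],"yaw": 0,"claw": 1},
    {"offset": [-0.3,-0.3,-0.9],"yaw": 0,"claw": 1},
    {"offset": [-0.3,-0.3,-0.9],"yaw": 0,"claw": 1},
    {"offset": [-0.3,-0.3,-0.9],"yaw": 0,"claw": 1},
  ],
)

```text
time: 8.78
ee_pos: [0.6065, -0.1756, 0.3722]
tcp_rot: [-169.1, -17.6, 58.4]
wrist_force: [0.4, 0.1, 0.8]
opening: 0.0002
grasp_force: 0.0
```

Call:
servo_tool(
  rows=[
    {"offset": [-0.3,-0.3,-0.9],"yaw": 0,"claw": 1},
    {"offset": [-0.3,-0.3,-0.9],"yaw": 0,"claw": 1},
    {"offset": [-0.3,-0.3,-0.9],"yaw": 0,"claw": 1},
    {"offset": [-0.3,-0.3,-0.9],"yaw": 0,"claw": 1},
  ],
)

```text
time: 9.28
ee_pos: [0.58, -0.2081, 0.4107]
tcp_rot: [-173.7, -17.7, 58.4]
wrist_force: [-0.1, 0.7, 0.3]
opening: -0.0001
grasp_force: 0.0
```

Run:
```python
from h import *
ax(); steps([(.54,-.23,.40),(.48,-.32,.42),(.40,-.40,.42),(.33,-.47,.42)])
```

```text
t 9.28 p [ 0.58   -0.2081  0.4107] rot [-173.7   -17.69   58.44] F [-0.1  0.7  0.3] op -0.0001 g 0.0
q [-28.   35.7  70.7 130.4  18.   91.7] tilt 18.75 dir 78.4 az -19.7
[ 0.54 -0.23  0.4 ] [-0.41 -0.23  0.01]
[ 0.48 -0.32  0.42] [-0.97 -0.1  -0.51]
[ 0.4  -0.4   0.42] [-1.05 -0.3  -0.3 ]
[ 0.33 -0.47  0.42] [-0.92 -0.26 -0.27]
```

Run:
```python
from h import *
a=np.load('/tmp/scene.npz'); P=cloud(a['d'],camera_info('scene'),a['C'])
Q=P[90:215,0:115].reshape(-1,3); Q=Q[(Q[:,2]>.03)&(Q[:,2]<.6)&(Q[:,0]>-.6)&(abs(Q[:,1])<1)]; print(np.percentile(Q,[1,10,50,90,99],axis=0).round(2)); print(P[130,10],P[110,5],P[60,55])
steps([(.50,-.29,.42),(.42,-.38,.42),(.33,-.45,.42),(.23,-.5,.42),(.13,-.55,.42),(.03,-.57,.42)])
```

```text
[[-0.58 -0.65  0.03]
 [-0.21 -0.61  0.06]
 [-0.11 -0.47  0.17]
 [-0.05 -0.33  0.29]
 [-0.02 -0.3   0.36]]
[-0.09585139 -0.58051251  0.26327163] [-0.09211913 -0.57646586  0.32485389] [-0.14858958 -0.40212057  0.42025834]
[ 0.5  -0.29  0.42] [-1.04 -0.3  -0.4 ]
[ 0.42 -0.38  0.42] [-1.13 -0.25 -0.34]
[ 0.33 -0.45  0.42] [-1.02 -0.43 -0.28]
[ 0.23 -0.5   0.42] [-0.9  -0.62 -0.22]
[ 0.13 -0.55  0.42] [-0.9  -0.62 -0.22]
[ 0.03 -0.57  0.42] [-0.66 -0.77 -0.13]
```

Run:
```python
from h import *
steps([(.53,-.14,.43)])
T=T_tool(); R=T[:3,:3]@Ro.from_euler('z',-90,degrees=True).as_matrix()
W=[(.45*np.cos(np.radians(a)),.45*np.sin(np.radians(a)),.43) for a in (0,11,22,33,44,55,66)]
steps(W,R,(.53,-.14,.43))
```

```text
[ 0.53 -0.14  0.43] [ 0.36 -0.79 -0.  ]
[0.45 0.   0.43] [1.38 0.74 0.39]
[0.44173223 0.08586405 0.43      ] [0.49 0.66 0.27]
[0.41723273 0.16857297 0.43      ] [0.62 0.55 0.24]
[0.37740176 0.24508757 0.43      ] [0.72 0.42 0.22]
[0.32370291 0.31259627 0.43      ] [0.8  0.28 0.18]
[0.2581094  0.36861842 0.43      ] [0.84 0.13 0.13]
[0.18303149 0.41109546 0.43      ] [ 0.86 -0.03  0.09]
```

Call:
servo_tool(
  rows=[
    {"offset": [0.36,-0.79,0],"yaw": -0.5,"claw": 1},
    {"offset": [0.36,-0.79,0],"yaw": -0.5,"claw": 1},
    {"offset": [0.36,-0.79,0],"yaw": -0.5,"claw": 1},
    {"offset": [0.36,-0.79,0],"yaw": -0.5,"claw": 1},
    {"offset": [0.36,-0.79,0],"yaw": -0.5,"claw": 1},
    {"offset": [0.36,-0.79,0],"yaw": -0.5,"claw": 1},
    {"offset": [0.36,-0.79,0],"yaw": -0.5,"claw": 1},
    {"offset": [0.36,-0.79,0],"yaw": -0.5,"claw": 1},
    {"offset": [0.36,-0.79,0],"yaw": -0.5,"claw": 1},
    {"offset": [0.36,-0.79,0],"yaw": -0.5,"claw": 1},
  ],
)

```text
time: 10.52
ee_pos: [0.5298, -0.1398, 0.4295]
tcp_rot: [162.2, -6.1, 150.4]
wrist_force: [0.7, -0.2, -0.7]
opening: -0.0004
grasp_force: 0.0
```

Run:
```python
from h import *
ax()
W=[(.45*np.cos(np.radians(a)),.45*np.sin(np.radians(a)),.43) for a in (-7,4,15,26,37,48,59,70)]
steps(W)
```

```text
t 10.53 p [ 0.5298 -0.1398  0.4295] rot [162.23  -6.06 150.35] F [ 0.7 -0.2 -0.7] op -0.0004 g 0.0
q [-24.3  19.6  49.7 124.4  18.3   5.6] tilt 18.75 dir 78.6 az -14.8
[ 0.44664577 -0.0548412   0.43      ] [1.14 0.28 0.21]
[0.44890382 0.03139041 0.43      ] [0.4  0.71 0.27]
[0.43466662 0.11646857 0.43      ] [0.54 0.62 0.26]
[0.40445732 0.19726702 0.43      ] [0.66 0.51 0.24]
[0.35938598 0.27081676 0.43      ] [0.75 0.37 0.2 ]
[0.30110877 0.33441517 0.43      ] [0.82 0.23 0.16]
[0.23176713 0.38572529 0.43      ] [0.85 0.07 0.12]
[0.15390906 0.42286168 0.43      ] [ 0.86 -0.09  0.07]
```

Call:
servo_tool(
  rows=[
    {"offset": [1.0,0.28,0.21],"yaw": 0,"claw": 1},
    {"offset": [1.0,0.28,0.21],"yaw": 0,"claw": 1},
    {"offset": [1.0,0.28,0.21],"yaw": 0,"claw": 1},
  ],
)

```text
time: 10.9
ee_pos: [0.4563, -0.0597, 0.4305]
tcp_rot: [162.2, -5.9, 150.3]
wrist_force: [-0.1, 0.4, 0.4]
opening: 0.0003
grasp_force: 0.0
```

Call:
servo_tool(
  rows=[
    {"offset": [0.54,0.71,0.27],"yaw": 0,"claw": 1},
    {"offset": [0.54,0.71,0.27],"yaw": 0,"claw": 1},
    {"offset": [0.54,0.71,0.27],"yaw": 0,"claw": 1},
  ],
)

```text
time: 11.28
ee_pos: [0.4489, 0.0324, 0.4311]
tcp_rot: [162.2, -6.0, 150.4]
wrist_force: [0.2, -0.4, 0.3]
opening: -0.0
grasp_force: 0.0
```

Call:
servo_tool(
  rows=[
    {"offset": [0.54,0.62,0.26],"yaw": 0,"claw": 1},
    {"offset": [0.54,0.62,0.26],"yaw": 0,"claw": 1},
    {"offset": [0.54,0.62,0.26],"yaw": 0,"claw": 1},
  ],
)

```text
time: 11.65
ee_pos: [0.435, 0.1165, 0.4306]
tcp_rot: [162.2, -6.0, 150.4]
wrist_force: [0.0, 0.3, -0.2]
opening: -0.0
grasp_force: 0.0
```

Call:
servo_tool(
  rows=[
    {"offset": [0.66,0.51,0.24],"yaw": 0,"claw": 1},
    {"offset": [0.66,0.51,0.24],"yaw": 0,"claw": 1},
    {"offset": [0.66,0.51,0.24],"yaw": 0,"claw": 1},
  ],
)

```text
time: 12.02
ee_pos: [0.4048, 0.1976, 0.4302]
tcp_rot: [162.3, -5.9, 150.4]
wrist_force: [0.5, 0.2, -0.5]
opening: -0.0
grasp_force: 0.0
```

Call:
servo_tool(
  rows=[
    {"offset": [0.75,0.37,0.2],"yaw": 0,"claw": 1},
    {"offset": [0.75,0.37,0.2],"yaw": 0,"claw": 1},
    {"offset": [0.75,0.37,0.2],"yaw": 0,"claw": 1},
  ],
)

```text
time: 12.4
ee_pos: [0.3598, 0.2706, 0.4303]
tcp_rot: [162.3, -5.9, 150.4]
wrist_force: [1.3, -0.8, -0.4]
opening: 0.0003
grasp_force: 0.0
```

Call:
servo_tool(
  rows=[
    {"offset": [0.82,0.23,0.16],"yaw": 0,"claw": 1},
    {"offset": [0.82,0.23,0.16],"yaw": 0,"claw": 1},
    {"offset": [0.82,0.23,0.16],"yaw": 0,"claw": 1},
  ],
)

```text
time: 12.78
ee_pos: [0.3015, 0.3346, 0.4306]
tcp_rot: [162.3, -5.9, 150.4]
wrist_force: [0.1, -0.3, -0.1]
opening: -0.0
grasp_force: 0.0
```

Call:
servo_tool(
  rows=[
    {"offset": [0.85,0.07,0.12],"yaw": 0,"claw": 1},
    {"offset": [0.85,0.07,0.12],"yaw": 0,"claw": 1},
    {"offset": [0.85,0.07,0.12],"yaw": 0,"claw": 1},
  ],
)

```text
time: 13.15
ee_pos: [0.2324, 0.3859, 0.4301]
tcp_rot: [162.3, -5.9, 150.4]
wrist_force: [0.2, -0.5, -0.6]
opening: 0.0001
grasp_force: 0.0
```

Run:
```python
from h import *
ax()
steps([(.14,.40,.43),(.10,.35,.43),(.085,.27,.43),(.07,.17,.43)])
```

```text
t 13.15 p [0.2324 0.3859 0.4301] rot [162.26  -5.91 150.38] F [ 0.2 -0.5 -0.6] op 0.0001 g 0.0
q [ 54.1 -16.2  12.1 101.2   7.5  85.8] tilt 18.66 dir 78.2 az 58.9
[0.14 0.4  0.43] [ 0.87 -0.35 -0.01]
[0.1  0.35 0.43] [ 0.1  -0.61 -0.18]
[0.085 0.27  0.43 ] [-0.26 -0.72 -0.26]
[0.07 0.17 0.43] [-0.36 -0.89 -0.32]
```

Run:
```python
from h import *
steps([(.15,.41,.40),(.10,.40,.31),(.085,.38,.23),(.075,.30,.21)])
```

```text
[0.15 0.41 0.4 ] [ 0.8  -0.31  0.31]
[0.1  0.4  0.31] [ 0.29 -0.6   0.79]
[0.085 0.38  0.23 ] [-0.05 -0.48  0.69]
[0.075 0.3   0.21 ] [-0.33 -0.76 -0.07]
```

Call:
servo_tool(
  rows=[
    {"offset": [0.8,-0.3,0.3],"yaw": 0,"claw": 1},
    {"offset": [0.8,-0.3,0.3],"yaw": 0,"claw": 1},
    {"offset": [0.8,-0.3,0.3],"yaw": 0,"claw": 1},
  ],
)

```text
time: 13.52
ee_pos: [0.1501, 0.4101, 0.4005]
tcp_rot: [162.3, -5.9, 150.4]
wrist_force: [0.6, 0.5, 0.2]
opening: 0.0001
grasp_force: 0.0
```

Call:
servo_tool(
  rows=[
    {"offset": [0.3,-0.6,0.8],"yaw": 0,"claw": 1},
    {"offset": [0.3,-0.6,0.8],"yaw": 0,"claw": 1},
    {"offset": [0.3,-0.6,0.8],"yaw": 0,"claw": 1},
  ],
)

```text
time: 13.9
ee_pos: [0.0998, 0.4005, 0.3081]
tcp_rot: [162.4, -5.8, 150.3]
wrist_force: [0.5, -0.7, 0.7]
opening: -0.0005
grasp_force: 0.0
```

Call:
servo_tool(
  rows=[
    {"offset": [-0.05,-0.5,0.7],"yaw": 0,"claw": 1},
    {"offset": [-0.05,-0.5,0.7],"yaw": 0,"claw": 1},
    {"offset": [-0.05,-0.5,0.7],"yaw": 0,"claw": 1},
  ],
)

```text
time: 14.28
ee_pos: [0.0844, 0.3805, 0.2292]
tcp_rot: [162.2, -5.9, 150.3]
wrist_force: [-0.6, 0.0, 0.9]
opening: -0.0001
grasp_force: 0.0
```

Run:
```python
from h import *
ax()
steps([(.07,.28,.21),(.06,.2,.21)])
```

```text
t 14.28 p [0.0844 0.3805 0.2292] rot [162.19  -5.92 150.28] F [-0.6  0.   0.9] op -0.0001 g 0.0
q [ 77.3 -36.5 -24.7  83.1   0.2 108. ] tilt 18.74 dir 78.1 az 77.5
[0.07 0.28 0.21] [-0.39 -0.95 -0.14]
[0.06 0.2  0.21] [-0.31 -0.7  -0.26]
```

Call:
servo_tool(
  rows=[
    {"offset": [-0.39,-0.95,-0.14],"yaw": 0,"claw": 1},
    {"offset": [-0.39,-0.95,-0.14],"yaw": 0,"claw": 1},
    {"offset": [-0.39,-0.95,-0.14],"yaw": 0,"claw": 1},
  ],
)

```text
time: 14.65
ee_pos: [0.0733, 0.2937, 0.2167]
tcp_rot: [163.0, -5.7, 150.2]
wrist_force: [0.4, 1.4, -0.0]
opening: 0.0002
grasp_force: 0.0
```

Run:
```python
from h import *
ax()
steps([(.06,.2,.21)])
```

```text
t 14.65 p [0.0733 0.2937 0.2167] rot [163.01  -5.71 150.19] F [ 0.4  1.4 -0. ] op 0.0002 g 0.0
q [ 75.1 -48.4 -31.   89.6   1.  105.9] tilt 17.9 dir 78.2 az 76.0
[0.06 0.2  0.21] [-0.36 -0.85 -0.23]
```

Call:
servo_tool(
  rows=[
    {"offset": [-0.36,-0.9,-0.23],"yaw": 0,"claw": 1},
    {"offset": [-0.36,-0.9,-0.23],"yaw": 0,"claw": 1},
    {"offset": [-0.36,-0.9,-0.23],"yaw": 0,"claw": 1},
  ],
)

```text
time: 15.02
ee_pos: [0.0809, 0.2492, 0.2352]
tcp_rot: [166.9, -5.1, 150.1]
wrist_force: [0.9, -0.1, -0.5]
opening: 0.0002
grasp_force: 0.0
```

Run:
```python
from h import *
ax()
steps([(.05,.15,.21)])
```

```text
t 15.03 p [0.0809 0.2492 0.2352] rot [166.86  -5.14 150.05] F [ 0.9 -0.1 -0.5] op 0.0002 g 0.0
q [ 68.7 -48.4 -27.8  96.9   3.   99.6] tilt 14.09 dir 81.1 az 72.0
[0.05 0.15 0.21] [-0.25 -1.04 -0.01]
```

Run:
```python
from h import *
W=[(.15,.29,.31),(.22,.30,.40)]+[(.42*np.cos(np.radians(a)),.42*np.sin(np.radians(a)),.45+.02*i) for i,a in enumerate((42,28,14,0,-14,-28,-42,-56,-70,-84))]
steps(W)
```

```text
[0.15 0.29 0.31] [-0.33  0.86 -0.6 ]
[0.22 0.3  0.4 ] [-0.47  0.64 -0.82]
[0.31212083 0.28103485 0.45      ] [-0.84  0.42 -0.5 ]
[0.37083799 0.19717806 0.47      ] [-0.91 -0.36 -0.37]
[0.40752421 0.1016072  0.49      ] [-0.77 -0.57 -0.41]
[0.42 0.   0.51] [-0.59 -0.74 -0.43]
[ 0.40752421 -0.1016072   0.53      ] [-0.38 -0.86 -0.44]
[ 0.37083799 -0.19717806  0.55      ] [-0.14 -0.94 -0.44]
[ 0.31212083 -0.28103485  0.57      ] [ 0.11 -0.95 -0.42]
[ 0.23486102 -0.34819578  0.59      ] [ 0.35 -0.9  -0.38]
[ 0.14364846 -0.3946709   0.61      ] [ 0.57 -0.8  -0.34]
[ 0.04390195 -0.4176992   0.63      ] [ 0.76 -0.65 -0.29]
```

Call:
servo_tool(
  rows=[
    {"offset": [-0.33,0.86,-0.6],"yaw": 0,"claw": 1},
    {"offset": [-0.33,0.86,-0.6],"yaw": 0,"claw": 1},
    {"offset": [-0.33,0.86,-0.6],"yaw": 0,"claw": 1},
    {"offset": [-0.33,0.86,-0.6],"yaw": 0,"claw": 1},
  ],
)

```text
time: 15.52
ee_pos: [0.1495, 0.2896, 0.307]
tcp_rot: [167.1, -5.1, 150.1]
wrist_force: [0.4, 0.2, 0.4]
opening: 0.0002
grasp_force: 0.0
```

Call:
servo_tool(
  rows=[
    {"offset": [-0.47,0.64,-0.82],"yaw": 0,"claw": 1},
    {"offset": [-0.47,0.64,-0.82],"yaw": 0,"claw": 1},
    {"offset": [-0.47,0.64,-0.82],"yaw": 0,"claw": 1},
    {"offset": [-0.47,0.64,-0.82],"yaw": 0,"claw": 1},
  ],
)

```text
time: 16.02
ee_pos: [0.2185, 0.2999, 0.3962]
tcp_rot: [167.1, -5.1, 150.1]
wrist_force: [-0.5, -0.1, 0.1]
opening: 0.0002
grasp_force: 0.0
```

Call:
servo_tool(
  rows=[
    {"offset": [-0.84,0.42,-0.5],"yaw": 0,"claw": 1},
    {"offset": [-0.84,0.42,-0.5],"yaw": 0,"claw": 1},
    {"offset": [-0.84,0.42,-0.5],"yaw": 0,"claw": 1},
  ],
)

```text
time: 16.4
ee_pos: [0.3119, 0.2815, 0.4467]
tcp_rot: [167.1, -5.1, 150.0]
wrist_force: [-0.6, -0.0, 0.1]
opening: -0.0001
grasp_force: 0.0
```

Call:
servo_tool(
  rows=[
    {"offset": [-0.91,-0.36,-0.37],"yaw": 0,"claw": 1},
    {"offset": [-0.91,-0.36,-0.37],"yaw": 0,"claw": 1},
    {"offset": [-0.91,-0.36,-0.37],"yaw": 0,"claw": 1},
  ],
)

```text
time: 16.77
ee_pos: [0.37, 0.1966, 0.4667]
tcp_rot: [167.1, -5.1, 150.0]
wrist_force: [0.3, 0.2, -0.1]
opening: -0.0
grasp_force: 0.0
```

Call:
servo_tool(
  rows=[
    {"offset": [-0.77,-0.57,-0.41],"yaw": 0,"claw": 1},
    {"offset": [-0.77,-0.57,-0.41],"yaw": 0,"claw": 1},
    {"offset": [-0.77,-0.57,-0.41],"yaw": 0,"claw": 1},
  ],
)

```text
time: 17.15
ee_pos: [0.4062, 0.1016, 0.4871]
tcp_rot: [167.1, -5.1, 150.0]
wrist_force: [0.6, 0.3, -1.2]
opening: -0.0003
grasp_force: 0.0
```

Call:
servo_tool(
  rows=[
    {"offset": [-0.59,-0.74,-0.43],"yaw": 0,"claw": 1},
    {"offset": [-0.59,-0.74,-0.43],"yaw": 0,"claw": 1},
    {"offset": [-0.59,-0.74,-0.43],"yaw": 0,"claw": 1},
  ],
)

```text
time: 17.52
ee_pos: [0.4186, 0.0007, 0.5071]
tcp_rot: [167.1, -5.2, 150.0]
wrist_force: [0.3, 0.2, -0.1]
opening: -0.0
grasp_force: 0.0
```

Run:
```python
from h import *
ax()
```

```text
t 17.52 p [0.4186 0.0007 0.5071] rot [167.1   -5.15 150.03] F [ 0.3  0.2 -0.1] op -0.0 g 0.0
q [ -9.4   4.4  43.2 129.   13.9  21.1] tilt 13.87 dir 81.4 az 0.1
```

Run:
```python
from h import *
W=[(.5*np.cos(np.radians(a)),.5*np.sin(np.radians(a)),.5+.012*i) for i,a in enumerate((-11,-23,-35,-47,-59,-71,-83))]
steps(W)
```

```text
[ 0.49081359 -0.0954045   0.5       ] [-1.11 -0.45 -0.13]
[ 0.46025243 -0.19536556  0.512     ] [-0.22 -0.96 -0.36]
[ 0.40957602 -0.28678822  0.524     ] [-0.01 -0.99 -0.35]
[ 0.34099918 -0.36567685  0.536     ] [ 0.21 -0.98 -0.33]
[ 0.25751904 -0.42858365  0.548     ] [ 0.42 -0.92 -0.3 ]
[ 0.16278408 -0.47275929  0.56      ] [ 0.61 -0.82 -0.26]
[ 0.06093467 -0.49627308  0.572     ] [ 0.77 -0.68 -0.21]
```

Call:
servo_tool(
  rows=[
    {"offset": [-1,-0.45,-0.13],"yaw": 0,"claw": 1},
    {"offset": [-1,-0.45,-0.13],"yaw": 0,"claw": 1},
    {"offset": [-1,-0.45,-0.13],"yaw": 0,"claw": 1},
  ],
)

```text
time: 17.9
ee_pos: [0.4819, -0.0871, 0.4894]
tcp_rot: [167.0, -4.8, 150.0]
wrist_force: [-0.1, 0.4, -0.3]
opening: 0.0002
grasp_force: 0.0
```

Call:
servo_tool(
  rows=[
    {"offset": [-0.3,-0.96,-0.36],"yaw": 0,"claw": 1},
    {"offset": [-0.3,-0.96,-0.36],"yaw": 0,"claw": 1},
    {"offset": [-0.3,-0.96,-0.36],"yaw": 0,"claw": 1},
  ],
)

```text
time: 18.27
ee_pos: [0.4522, -0.1846, 0.4817]
tcp_rot: [166.9, -3.3, 149.6]
wrist_force: [0.1, 0.8, -0.9]
opening: -0.0
grasp_force: 0.0
```

Call:
servo_tool(
  rows=[
    {"offset": [0,-0.98,-0.35],"yaw": 0,"claw": 1},
    {"offset": [0,-0.98,-0.35],"yaw": 0,"claw": 1},
    {"offset": [0,-0.98,-0.35],"yaw": 0,"claw": 1},
  ],
)

```text
time: 18.65
ee_pos: [0.3989, -0.2683, 0.4742]
tcp_rot: [167.1, -2.0, 149.4]
wrist_force: [0.4, 0.7, 0.2]
opening: 0.0001
grasp_force: 0.0
```

Call:
servo_tool(
  rows=[
    {"offset": [0.2,-0.98,-0.33],"yaw": 0,"claw": 1},
    {"offset": [0.2,-0.98,-0.33],"yaw": 0,"claw": 1},
    {"offset": [0.2,-0.98,-0.33],"yaw": 0,"claw": 1},
  ],
)

```text
time: 19.02
ee_pos: [0.3294, -0.3419, 0.4662]
tcp_rot: [167.5, -1.0, 149.1]
wrist_force: [0.6, 0.6, 0.7]
opening: 0.0002
grasp_force: 0.0
```

Call:
servo_tool(
  rows=[
    {"offset": [0.42,-0.92,-0.3],"yaw": 0,"claw": 1},
    {"offset": [0.42,-0.92,-0.3],"yaw": 0,"claw": 1},
    {"offset": [0.42,-0.92,-0.3],"yaw": 0,"claw": 1},
  ],
)

```text
time: 19.4
ee_pos: [0.2446, -0.3988, 0.4591]
tcp_rot: [168.0, -0.1, 148.9]
wrist_force: [0.3, 0.9, -0.1]
opening: 0.0001
grasp_force: 0.0
```

Call:
servo_tool(
  rows=[
    {"offset": [0.61,-0.82,-0.26],"yaw": 0,"claw": 1},
    {"offset": [0.61,-0.82,-0.26],"yaw": 0,"claw": 1},
    {"offset": [0.61,-0.82,-0.26],"yaw": 0,"claw": 1},
  ],
)

```text
time: 19.77
ee_pos: [0.1492, -0.4373, 0.4527]
tcp_rot: [168.7, 0.6, 148.8]
wrist_force: [0.6, 0.7, -0.0]
opening: -0.0002
grasp_force: 0.0
```

Run:
```python
from h import *
ax()
W=[(.6*np.cos(np.radians(a)),.6*np.sin(np.radians(a)),.57) for i,a in enumerate((-80,-90))]
steps(W+[(-.02,-.7,.57),(-.03,-.8,.57)])
```

```text
t 19.77 p [ 0.1492 -0.4373  0.4527] rot [168.67   0.56 148.79] F [ 0.6  0.7 -0. ] op -0.0002 g 0.0
q [-76.4  13.9  46.7 130.5   8.4 -45.8] tilt 11.34 dir 56.0 az -71.2
[ 0.10418891 -0.59088465  0.57      ] [-0.42 -1.29 -1.45]
[ 3.6739404e-17 -6.0000000e-01  5.7000000e-01] [ 0.84 -0.6  -0.13]
[-0.02 -0.7   0.57] [-0.35 -0.94 -0.19]
[-0.03 -0.8   0.57] [-0.43 -0.89 -0.17]
```

Run:
```python
from h import *
steps([(.10,-.50,.50),(.03,-.54,.55),(-.02,-.54,.6)])
```

```text
[ 0.1 -0.5  0.5] [ 0.09 -0.68 -0.62]
[ 0.03 -0.54  0.55] [ 0.39 -0.59 -0.63]
[-0.02 -0.54  0.6 ] [ 0.42 -0.16 -0.55]
```

Call:
servo_tool(
  rows=[
    {"offset": [0.09,-0.68,-0.62],"yaw": 0,"claw": 1},
    {"offset": [0.09,-0.68,-0.62],"yaw": 0,"claw": 1},
    {"offset": [0.09,-0.68,-0.62],"yaw": 0,"claw": 1},
  ],
)

```text
time: 20.15
ee_pos: [0.1029, -0.4864, 0.4552]
tcp_rot: [170.8, 2.3, 148.5]
wrist_force: [1.1, -0.1, -0.6]
opening: -0.0002
grasp_force: 0.0
```

Call:
servo_tool(
  rows=[
    {"offset": [0.39,-0.59,-0.63],"yaw": 0,"claw": 1},
    {"offset": [0.39,-0.59,-0.63],"yaw": 0,"claw": 1},
    {"offset": [0.39,-0.59,-0.63],"yaw": 0,"claw": 1},
  ],
)

```text
time: 20.52
ee_pos: [0.0348, -0.5082, 0.4633]
tcp_rot: [173.1, 3.8, 148.3]
wrist_force: [-0.2, -0.4, 0.1]
opening: 0.0
grasp_force: 0.0
```

Run:
```python
from h import *
ax()
steps([(0,-.5,.55),(-.03,-.54,.63)])
```

```text
t 20.52 p [ 0.0348 -0.5082  0.4633] rot [173.07   3.84 148.26] F [-0.2 -0.4  0.1] op 0.0 g 0.0
q [-90.   19.8  56.4 130.5   6.9 -58.7] tilt 7.91 dir 29.4 az -86.1
[ 0.   -0.5   0.55] [ 0.28 -0.01 -0.89]
[-0.03 -0.54  0.63] [-0.01 -0.4  -0.86]
```

Run:
```python
from h import *
W=[(.45*np.cos(np.radians(a)),.45*np.sin(np.radians(a)),.42) for i,a in enumerate((-72,-59,-46,-33,-20,-7,6))]
steps(W+[(.38,.15,.36),(.31,.17,.28),(.26,.144,.20)])
```

```text
[ 0.13905765 -0.42797543  0.42      ] [-0.44  1.17  0.61]
[ 0.23176713 -0.38572529  0.42      ] [-0.56  0.84  0.14]
[ 0.31259627 -0.32370291  0.42      ] [-0.36  0.94  0.14]
[ 0.37740176 -0.24508757  0.42      ] [-0.14  1.    0.13]
[ 0.42286168 -0.15390906  0.42      ] [0.09 1.01 0.12]
[ 0.44664577 -0.0548412   0.42      ] [0.32 0.96 0.1 ]
[0.44753485 0.04703781 0.42      ] [0.53 0.87 0.07]
[0.38 0.15 0.36] [1.15 0.45 0.58]
[0.31 0.17 0.28] [ 0.75 -0.29  0.72]
[0.26  0.144 0.2  ] [ 0.34 -0.57  0.71]
```

Call:
servo_tool(
  rows=[
    {"offset": [-0.44,1,0.4],"yaw": 0,"claw": 1},
    {"offset": [-0.44,1,0.4],"yaw": 0,"claw": 1},
    {"offset": [-0.44,1,0.4],"yaw": 0,"claw": 1},
  ],
)

```text
time: 20.9
ee_pos: [0.1313, -0.4406, 0.4384]
tcp_rot: [173.0, 3.8, 148.6]
wrist_force: [-0.7, 1.1, -0.6]
opening: 0.0001
grasp_force: 0.0
```

Call:
servo_tool(
  rows=[
    {"offset": [-0.56,0.95,0.14],"yaw": 0,"claw": 1},
    {"offset": [-0.56,0.95,0.14],"yaw": 0,"claw": 1},
    {"offset": [-0.56,0.95,0.14],"yaw": 0,"claw": 1},
  ],
)

```text
time: 21.28
ee_pos: [0.2286, -0.3898, 0.4401]
tcp_rot: [173.1, 3.9, 148.6]
wrist_force: [0.4, 0.4, -0.1]
opening: 0.0001
grasp_force: 0.0
```

Call:
servo_tool(
  rows=[
    {"offset": [-0.36,1,0.14],"yaw": 0,"claw": 1},
    {"offset": [-0.36,1,0.14],"yaw": 0,"claw": 1},
    {"offset": [-0.36,1,0.14],"yaw": 0,"claw": 1},
  ],
)

```text
time: 21.65
ee_pos: [0.311, -0.3233, 0.4404]
tcp_rot: [173.1, 3.8, 148.5]
wrist_force: [-0.2, 0.2, -0.9]
opening: -0.0005
grasp_force: 0.0
```

Call:
servo_tool(
  rows=[
    {"offset": [-0.14,1,0.14],"yaw": 0,"claw": 1},
    {"offset": [-0.14,1,0.14],"yaw": 0,"claw": 1},
    {"offset": [-0.14,1,0.14],"yaw": 0,"claw": 1},
  ],
)

```text
time: 22.02
ee_pos: [0.3752, -0.2455, 0.4393]
tcp_rot: [173.1, 3.8, 148.4]
wrist_force: [0.2, 0.3, 0.1]
opening: 0.0002
grasp_force: 0.0
```

Call:
servo_tool(
  rows=[
    {"offset": [0.09,1,0.12],"yaw": 0,"claw": 1},
    {"offset": [0.09,1,0.12],"yaw": 0,"claw": 1},
    {"offset": [0.09,1,0.12],"yaw": 0,"claw": 1},
  ],
)

```text
time: 22.4
ee_pos: [0.4201, -0.1555, 0.4388]
tcp_rot: [173.1, 3.8, 148.4]
wrist_force: [-0.3, 0.4, 0.6]
opening: -0.0002
grasp_force: 0.0
```

Call:
servo_tool(
  rows=[
    {"offset": [0.32,0.96,0.1],"yaw": 0,"claw": 1},
    {"offset": [0.32,0.96,0.1],"yaw": 0,"claw": 1},
    {"offset": [0.32,0.96,0.1],"yaw": 0,"claw": 1},
  ],
)

```text
time: 22.78
ee_pos: [0.4434, -0.0569, 0.4383]
tcp_rot: [173.1, 3.8, 148.4]
wrist_force: [-0.5, -0.3, 0.7]
opening: -0.0003
grasp_force: 0.0
```

Call:
servo_tool(
  rows=[
    {"offset": [0.9,0.6,0.1],"yaw": 0,"claw": 1},
    {"offset": [0.9,0.6,0.1],"yaw": 0,"claw": 1},
    {"offset": [0.9,0.6,0.1],"yaw": 0,"claw": 1},
  ],
)

```text
time: 23.15
ee_pos: [0.398, 0.0418, 0.4302]
tcp_rot: [173.1, 3.9, 148.4]
wrist_force: [0.5, -1.2, 0.1]
opening: -0.0001
grasp_force: 0.0
```

Run:
```python
from h import *
ax()
a=np.radians(T_tool()[:2,2]); d=T_tool()[:2,2]; d=d/np.linalg.norm(d); print(d)
steps([(.36*d[0],.36*d[1],.33),(.3*d[0],.3*d[1],.24),(.25*d[0],.25*d[1],.2)])
```

```text
t 23.15 p [0.398  0.0418 0.4302] rot [173.06   3.87 148.41] F [ 0.5 -1.2  0.1] op -0.0001 g 0.0
q [  3.5 -11.9  17.8 112.5   3.5  35.1] tilt 7.94 dir 29.4 az 6.0
[0.87086755 0.49151776]
[0.31351232 0.17694639 0.33      ] [1.49 0.59 0.98]
[0.26126027 0.14745533 0.24      ] [ 0.35 -0.63  0.81]
[0.21771689 0.12287944 0.2       ] [ 0.27 -0.48  0.33]
```

Call:
servo_tool(
  rows=[
    {"offset": [1,0.4,0.6],"yaw": 0,"claw": 1},
    {"offset": [1,0.4,0.6],"yaw": 0,"claw": 1},
    {"offset": [1,0.4,0.6],"yaw": 0,"claw": 1},
  ],
)

```text
time: 23.52
ee_pos: [0.3406, 0.1327, 0.3664]
tcp_rot: [173.2, 3.7, 148.5]
wrist_force: [1.1, -0.6, -0.1]
opening: 0.0
grasp_force: 0.0
```

Call:
servo_tool(
  rows=[
    {"offset": [0.84,-0.44,0.9],"yaw": 0,"claw": 1},
    {"offset": [0.84,-0.44,0.9],"yaw": 0,"claw": 1},
    {"offset": [0.84,-0.44,0.9],"yaw": 0,"claw": 1},
  ],
)

```text
time: 23.9
ee_pos: [0.2573, 0.1433, 0.2655]
tcp_rot: [173.3, 3.7, 148.3]
wrist_force: [1.5, 0.5, 1.3]
opening: 0.0002
grasp_force: 0.0
```

Call:
servo_tool(
  rows=[
    {"offset": [0.27,-0.48,0.6],"yaw": 0,"claw": 1},
    {"offset": [0.27,-0.48,0.6],"yaw": 0,"claw": 1},
    {"offset": [0.27,-0.48,0.6],"yaw": 0,"claw": 1},
  ],
)

```text
time: 24.28
ee_pos: [0.2193, 0.1218, 0.2027]
tcp_rot: [173.0, 3.9, 148.2]
wrist_force: [0.5, 0.6, 0.9]
opening: -0.0
grasp_force: 0.0
```

Run:
```python
from h import *
ax()
d=T_tool()[:2,2]; d=d/np.linalg.norm(d); print(d)
steps([(.2*d[0],.2*d[1],.2),(.15*d[0],.15*d[1],.2)])
```

```text
t 24.27 p [0.2193 0.1218 0.2027] rot [172.98   3.89 148.17] F [0.5 0.6 0.9] op -0.0 g 0.0
q [ 29.  -45.3 -29.5  97.8   0.   60.6] tilt 8.02 dir 29.3 az 29.1
[0.87178798 0.48988337]
[0.1743576  0.09797667 0.2       ] [ 0.26 -0.44 -0.04]
[0.1307682  0.07348251 0.2       ] [ 0.24 -0.43 -0.07]
```

Call:
servo_tool(
  rows=[
    {"offset": [0.3,-0.5,0.6],"yaw": 0,"claw": 1},
    {"offset": [0.3,-0.5,0.6],"yaw": 0,"claw": 1},
    {"offset": [0.3,-0.5,0.6],"yaw": 0,"claw": 1},
  ],
)

```text
time: 24.65
ee_pos: [0.2016, 0.1154, 0.1432]
tcp_rot: [174.9, 2.8, 148.4]
wrist_force: [0.5, 0.1, -0.5]
opening: -0.0001
grasp_force: 0.0
```

Run:
```python
from h import *
ax()
```

```text
t 24.65 p [0.2016 0.1154 0.1432] rot [174.89   2.83 148.37] F [ 0.5  0.1 -0.5] op -0.0001 g 0.0
q [ 29.8 -48.4 -37.3  95.2  -0.   61.3] tilt 5.83 dir 29.5 az 29.8
```

Call:
servo_tool(
  rows=[
    {"offset": [0.3,-0.5,0],"yaw": 0,"claw": 1},
    {"offset": [0.3,-0.5,0],"yaw": 0,"claw": 1},
    {"offset": [0.3,-0.5,0],"yaw": 0,"claw": 1},
  ],
)

```text
time: 25.02
ee_pos: [0.1821, 0.108, 0.1479]
tcp_rot: [177.0, 1.7, 148.5]
wrist_force: [-0.7, -0.5, 1.0]
opening: 0.0002
grasp_force: 0.0
```

Run:
```python
from h import *
ax()
```

```text
t 25.02 p [0.1821 0.108  0.1479] rot [177.05   1.7  148.5 ] F [-0.7 -0.5  1. ] op 0.0002 g 0.0
q [ 30.8 -48.4 -36.6  98.4  -0.1  62.3] tilt 3.4 dir 28.7 az 30.7
```

Call:
servo_tool(
  rows=[
    {"offset": [0.42,-0.71,0],"yaw": 0,"claw": 1},
    {"offset": [0.42,-0.71,0],"yaw": 0,"claw": 1},
    {"offset": [0.42,-0.71,0],"yaw": 0,"claw": 1},
    {"offset": [0.42,-0.71,0],"yaw": 0,"claw": 1},
  ],
)

```text
time: 25.52
ee_pos: [0.1523, 0.0978, 0.1586]
tcp_rot: [-179.7, 0.2, 148.5]
wrist_force: [0.7, 0.1, 0.3]
opening: -0.0003
grasp_force: 0.0
```

Run:
```python
from h import *
ax()
d=np.array([.87,.49])
p=[.22,.13,.2]
steps([p])
```

```text
t 25.52 p [0.1523 0.0978 0.1586] rot [-1.7973e+02  1.6000e-01  1.4854e+02] F [0.7 0.1 0.3] op -0.0003 g 0.0
q [ 33.1 -48.5 -35.3 103.3  -0.3  64.6] tilt 0.32 dir -90.7 az 32.7
[0.22 0.13 0.2 ] [-0.41  0.63 -0.42]
```

Run:
```python
from h import *
plan([(.22,.12,.21,148.5),(.29,.06,.27,106.3),(.36,-.02,.31,106.3),(.42,-.10,.31,106.3),(.46,-.18,.31,106.3)])
```

```text
[2.200e-01 1.200e-01 2.100e-01 1.485e+02] off [-0.462, 0.543, -0.514] yaw 0.0002
[2.900e-01 6.000e-02 2.700e-01 1.063e+02] off [-0.91, -0.146, -0.6] yaw 0.2344
[ 3.600e-01 -2.000e-02  3.100e-01  1.063e+02] off [-0.964, 0.447, -0.4] yaw 0.0
[ 4.200e-01 -1.000e-01  3.100e-01  1.063e+02] off [-0.936, 0.351, -0.0] yaw 0.0
[  0.46  -0.18   0.31 106.3 ] off [-0.88, 0.159, -0.0] yaw 0.0
```

Call:
servo_tool(
  rows=[
    {"offset": [-0.46,0.54,-0.51],"yaw": 0,"claw": 1},
    {"offset": [-0.46,0.54,-0.51],"yaw": 0,"claw": 1},
    {"offset": [-0.46,0.54,-0.51],"yaw": 0,"claw": 1},
    {"offset": [-0.46,0.54,-0.51],"yaw": 0,"claw": 1},
  ],
)

```text
time: 26.02
ee_pos: [0.2187, 0.1196, 0.2089]
tcp_rot: [-179.6, 0.1, 148.5]
wrist_force: [0.3, -0.0, -0.2]
opening: 0.0001
grasp_force: 0.0
```

Call:
servo_tool(
  rows=[
    {"offset": [-0.91,-0.15,-0.6],"yaw": 0.2344,"claw": 1},
    {"offset": [-0.91,-0.15,-0.6],"yaw": 0.2344,"claw": 1},
    {"offset": [-0.91,-0.15,-0.6],"yaw": 0.2344,"claw": 1},
    {"offset": [-0.91,-0.15,-0.6],"yaw": 0.2344,"claw": 1},
    {"offset": [-0.91,-0.15,-0.6],"yaw": 0.2344,"claw": 1},
    {"offset": [-0.91,-0.15,-0.6],"yaw": 0.2344,"claw": 1},
  ],
)

```text
time: 26.78
ee_pos: [0.2886, 0.06, 0.2697]
tcp_rot: [-179.9, 0.3, 106.6]
wrist_force: [0.5, -0.9, 0.4]
opening: 0.0002
grasp_force: 0.0
```

Call:
servo_tool(
  rows=[
    {"offset": [-0.96,0.45,-0.4],"yaw": 0,"claw": 1},
    {"offset": [-0.96,0.45,-0.4],"yaw": 0,"claw": 1},
    {"offset": [-0.96,0.45,-0.4],"yaw": 0,"claw": 1},
  ],
)

```text
time: 27.15
ee_pos: [0.3607, -0.0208, 0.3104]
tcp_rot: [-179.8, 0.3, 106.3]
wrist_force: [0.0, -0.8, -0.2]
opening: 0.0001
grasp_force: 0.0
```

Call:
servo_tool(
  rows=[
    {"offset": [-0.94,0.35,0],"yaw": 0,"claw": 1},
    {"offset": [-0.94,0.35,0],"yaw": 0,"claw": 1},
    {"offset": [-0.94,0.35,0],"yaw": 0,"claw": 1},
  ],
)

```text
time: 27.52
ee_pos: [0.4197, -0.1003, 0.3096]
tcp_rot: [-179.7, 0.3, 106.4]
wrist_force: [0.1, 1.4, -0.0]
opening: 0.0
grasp_force: 0.0
```

Call:
servo_tool(
  rows=[
    {"offset": [-0.88,0.16,0],"yaw": 0,"claw": 1},
    {"offset": [-0.88,0.16,0],"yaw": 0,"claw": 1},
    {"offset": [-0.88,0.16,0],"yaw": 0,"claw": 1},
    {"offset": [-0.88,0.16,0],"yaw": 0,"claw": 1},
  ],
)

```text
time: 28.02
ee_pos: [0.4589, -0.1783, 0.3115]
tcp_rot: [-179.9, 0.3, 106.4]
wrist_force: [-0.3, 0.3, -0.9]
opening: 0.0002
grasp_force: 0.0
```

Run:
```python
from h import *
ax(); print('tip',tip_extent if not callable(tip_extent) else tip_extent())
im,d,ci,C=grab('wrist'); save('w1',im); np.savez('/tmp/w1',im=im,d=d,C=C)
```

```text
t 28.02 p [ 0.4589 -0.1783  0.3115] rot [-179.87    0.3   106.43] F [-0.3  0.3 -0.9] op 0.0002 g 0.0
q [-21.   -0.2  14.2 104.4  -0.3  52.5] tilt 0.33 dir -96.8 az -21.2
tip 0.022
```

View pics/w1.png

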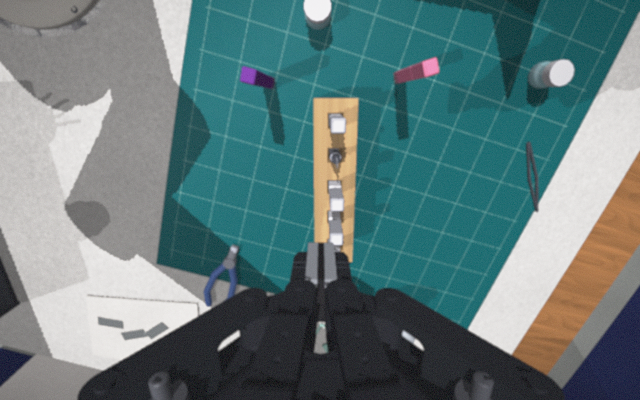

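```bash
cat >> h.py <<'E'
def caps(n='wrist',g=None):
    im,d,ci,C=grab(n) if g is None else g
    P=cloud(d,ci,C); z=P[...,2]
    m=(d>0)&(z>.128)&(z<.15)&(im.min(2)>110)&(np.hypot(P[...,0]-.484,P[...,1]+.204)<.13)
    k,l,s,c=cv2.connectedComponentsWithStats(m.astype(np.uint8)); out=[]
    for i in range(1,k):
        if s[i,4]<40: continue
        Q=P[l==i]; zt=np.percentile(Q[:,2],70)
        uv=np.argwhere(l==i)[:,::-1]
        r=cv2.minAreaRect((onplane(ci,C,uv,np.median(Q[:,2]))[:,:2]*1000).astype(np.float32))
        out.append((c[i].round(1),s[i,4],np.round(r[0],1),np.round(r[1],1),round(r[2],1),np.median(Q[:,2]).round(4)))
    return out
E
python3 - <<'E'
from h import *
a=np.load('/tmp/w1.npz'); ci=camera_info('wrist')
for c in caps(g=(a['im'],a['d'],ci,a['C'])): print(*c)
P=cloud(a['d'],ci,a['C']); z=P[...,2]
m=(z>.066)&(z<.074); m[250:]=0; m[:,:300]=0; m[:,370:]=0
r=cv2.minAreaRect((P[m][:,:2]*1000).astype(np.float32)); print(r,np.median(z[m]))
E
```

```text
[337.9 124.6] 236 [ 460.4 -120.2] [14.7 15.5] 17.1 0.1412
[336.4 202.6] 221 [ 484.8 -203.1] [14.9 18.2] 17.0 0.1418
[336.  236.1] 201 [ 496.6 -244.6] [15.6 19.8] 17.0 0.1408
((482.94573974609375, -196.03335571289062), (56.22566604614258, 211.8383331298828), 16.46942138671875) 0.07002339167000998
```

Run:
```python
from h import *
A=(.4598,-.119);Cc=(.4847,-.2034);D=(.4972,-.2456);E=(.5096,-.2878); y=106.45
plan([(*A,.23,y),(*A,.18,y),(*A,.157,y),(*A,.18,y),(*Cc,.18,y),(*Cc,.157,y),(*Cc,.18,y),(*D,.18,y),(*D,.157,y),(*D,.18,y),(*E,.18,y)])
```

```text
[  0.4598  -0.119    0.23   106.45  ] off [0.566, 0.176, 0.817] yaw -0.0001
[  0.4598  -0.119    0.18   106.45  ] off [0.0, 0.0, 0.5] yaw 0.0
[  0.4598  -0.119    0.157  106.45  ] off [0.0, 0.0, 0.23] yaw 0.0
[  0.4598  -0.119    0.18   106.45  ] off [0.0, 0.0, -0.23] yaw 0.0
[  0.4847  -0.2034   0.18   106.45  ] off [-0.88, -0.0, -0.0] yaw 0.0
[  0.4847  -0.2034   0.157  106.45  ] off [0.0, 0.0, 0.23] yaw 0.0
[  0.4847  -0.2034   0.18   106.45  ] off [0.0, 0.0, -0.23] yaw 0.0
[  0.4972  -0.2456   0.18   106.45  ] off [-0.44, 0.0, -0.0] yaw 0.0
[  0.4972  -0.2456   0.157  106.45  ] off [0.0, 0.0, 0.23] yaw 0.0
[  0.4972  -0.2456   0.18   106.45  ] off [0.0, 0.0, -0.23] yaw 0.0
[  0.5096  -0.2878   0.18   106.45  ] off [-0.44, -0.001, -0.0] yaw 0.0
```

Call:
servo_tool(
  rows=[
    {"offset": [0.57,0.18,0.82],"yaw": 0,"claw": 1},
    {"offset": [0.57,0.18,0.82],"yaw": 0,"claw": 1},
    {"offset": [0.57,0.18,0.82],"yaw": 0,"claw": 1},
    {"offset": [0.57,0.18,0.82],"yaw": 0,"claw": 1},
  ],
)

```text
time: 28.58
ee_pos: [0.4608, -0.1202, 0.2306]
tcp_rot: [-180.0, 0.4, 106.4]
wrist_force: [-0.0, -0.7, 0.6]
opening: -0.0003
grasp_force: 0.0
```

Call:
servo_tool(
  rows=[
    {"offset": [0,0,0.5],"yaw": 0,"claw": 1},
    {"offset": [0,0,0.62],"yaw": 0,"claw": 1},
    {"offset": [0,0,0.66],"yaw": 0,"claw": 1},
    {"offset": [0,0,0.68],"yaw": 0,"claw": 1},
    {"offset": [0,0,0.69],"yaw": 0,"claw": 1},
    {"offset": [0,0,0.7],"yaw": 0,"claw": 1},
  ],
)

```text
time: 29.32
ee_pos: [0.4609, -0.1208, 0.1595]
tcp_rot: [-179.9, 0.3, 106.3]
wrist_force: [0.3, 0.3, -0.6]
opening: -0.0003
grasp_force: 0.0
```

Call:
servo_tool(
  rows=[
    {"offset": [0,0,0.02],"yaw": 0,"claw": 1},
    {"offset": [0,0,0.03],"yaw": 0,"claw": 1},
    {"offset": [0,0,0.04],"yaw": 0,"claw": 1},
  ],
)

```text
time: 29.7
ee_pos: [0.4606, -0.1207, 0.1548]
tcp_rot: [-179.9, 0.3, 106.3]
wrist_force: [0.6, 0.6, -0.4]
opening: -0.0003
grasp_force: 0.0
```

Run:
```python
from h import *
print(tip_extent); st()
g=grab('wrist'); save('w2',g[0])
a=grab('scene'); save('s2',cv2.resize(a[0][170:280,190:310],(720,660))[:600])
```

```text
0.022
t 29.7 p [ 0.4606 -0.1207  0.1548] rot [-179.86    0.32  106.33] F [ 0.6  0.6 -0.4] op -0.0003 g 0.0
```

View pics/s2.png

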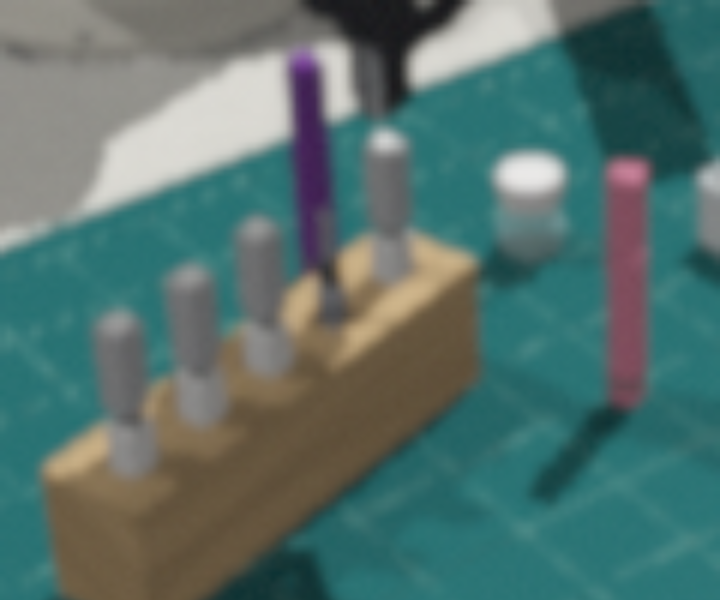

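Call:
servo_tool(
  rows=[
    {"offset": [0,0,0.02],"yaw": 0,"claw": 1},
    {"offset": [0,0,0.04],"yaw": 0,"claw": 1},
    {"offset": [0,0,0.05],"yaw": 0,"claw": 1},
    {"offset": [0,0,0.05],"yaw": 0,"claw": 1},
  ],
)

```text
time: 30.3
ee_pos: [0.4606, -0.1208, 0.1498]
tcp_rot: [-179.9, 0.3, 106.3]
wrist_force: [-0.3, -0.5, 0.9]
opening: 0.0
grasp_force: 0.0
```

Run:
```python
from h import *
st()
im,d,ci,C=grab('scene')
P=cloud(d,ci,C)
# tops near A: column profile, grey cap and finger pixels
m=(np.hypot(P[...,0]-.46,P[...,1]+.12)<.022)&(P[...,2]>.09)&(P[...,2]<.25)
for v in np.unique(np.argwhere(m)[:,0]):
    w=m[v]; print(v,np.argwhere(w).ravel()[[0,-1]],P[v][w].mean(0).round(3),im[v][w].mean(0).round())
```

```text
t 30.3 p [ 0.4606 -0.1208  0.1498] rot [-179.86    0.32  106.33] F [-0.3 -0.5  0.9] op 0.0 g 0.0
161 [244 249] [ 0.459 -0.134  0.248] [27. 28. 30.]
162 [244 248] [ 0.46  -0.138  0.247] [27. 28. 30.]
163 [244 252] [ 0.464 -0.136  0.245] [28. 29. 30.]
164 [244 255] [ 0.465 -0.133  0.242] [29. 29. 31.]
165 [244 255] [ 0.465 -0.133  0.239] [29. 29. 31.]
166 [244 255] [ 0.465 -0.134  0.236] [30. 31. 33.]
167 [244 260] [ 0.467 -0.129  0.231] [36. 36. 38.]
168 [245 260] [ 0.47  -0.127  0.229] [36. 36. 37.]
169 [244 260] [ 0.467 -0.125  0.225] [39. 39. 41.]
170 [245 259] [ 0.469 -0.126  0.223] [34. 34. 36.]
171 [245 259] [ 0.467 -0.125  0.218] [34. 35. 36.]
172 [245 259] [ 0.462 -0.123  0.212] [32. 32. 34.]
173 [245 258] [ 0.464 -0.126  0.211] [27. 29. 31.]
174 [245 257] [ 0.465 -0.129  0.209] [30. 30. 32.]
175 [246 256] [ 0.466 -0.128  0.206] [31. 31. 33.]
176 [246 255] [ 0.467 -0.131  0.205] [40. 40. 41.]
177 [247 255] [ 0.467 -0.13   0.201] [45. 45. 46.]
178 [248 255] [ 0.469 -0.13   0.199] [48. 49. 50.]
179 [248 255] [ 0.468 -0.129  0.195] [62. 63. 64.]
180 [248 258] [ 0.468 -0.124  0.19
[... 906 characters left out ...]
99 [251 258] [ 0.467 -0.122  0.128] [ 99. 107. 108.]
200 [251 258] [ 0.466 -0.122  0.124] [ 99. 106. 107.]
201 [251 258] [ 0.466 -0.122  0.121] [ 98. 106. 106.]
202 [251 258] [ 0.467 -0.123  0.118] [ 98. 106. 106.]
203 [251 258] [ 0.466 -0.123  0.115] [ 98. 106. 107.]
204 [251 258] [ 0.466 -0.123  0.111] [ 98. 106. 107.]
205 [251 258] [ 0.466 -0.123  0.108] [ 97. 106. 107.]
206 [251 258] [ 0.466 -0.123  0.104] [ 95. 106. 107.]
207 [253 256] [ 0.467 -0.124  0.102] [100. 102. 103.]
208 [252 258] [ 0.463 -0.12   0.095] [107. 113. 112.]
209 [252 257] [ 0.465 -0.123  0.093] [119. 121. 118.]
210 [252 256] [ 0.467 -0.126  0.093] [132. 131. 127.]
211 [256 256] [ 0.473 -0.124  0.091] [128. 126. 125.]
```

Run:
```python
from h import *
im,d,ci,C=grab('wrist')
H=np.array(ci['hand_eye'])
P=cloud(d,ci,H)
for v in range(215,330,6):
    w=[(u,im[v,u].tolist(),P[v,u].round(3).tolist()) for u in (312,328)]
    print(v,w)
```

```text
215 [(312, [141, 142, 148], [0.008, -0.006, 0.036]), (328, [142, 141, 148], [0.008, 0.005, 0.036])]
221 [(312, [139, 140, 146], [0.008, -0.006, 0.026]), (328, [139, 139, 148], [0.008, 0.005, 0.025])]
227 [(312, [139, 141, 149], [0.008, -0.005, 0.015]), (328, [145, 144, 149], [0.008, 0.004, 0.016])]
233 [(312, [217, 218, 223], [0.007, -0.005, 0.008]), (328, [196, 195, 206], [0.007, 0.004, 0.009])]
239 [(312, [237, 237, 240], [0.003, -0.005, 0.009]), (328, [229, 229, 232], [0.003, 0.004, 0.009])]
245 [(312, [131, 135, 142], [0.01, -0.004, -0.011]), (328, [125, 129, 136], [0.009, 0.004, -0.01])]
251 [(312, [129, 132, 140], [0.009, -0.004, -0.017]), (328, [134, 136, 141], [0.01, 0.004, -0.018])]
257 [(312, [131, 133, 141], [0.01, -0.004, -0.023]), (328, [131, 133, 139], [0.01, 0.003, -0.023])]
263 [(312, [128, 130, 136], [0.009, -0.004, -0.028]), (328, [129, 134, 142], [0.01, 0.003, -0.029])]
269 [(312, [131, 135, 139], [0.01, -0.004, -0.034]), (328, [129, 133, 140], [0.009, 0.003, -0.033])]
275 [(312, [130, 132, 140], [0.01, -0.004, -0.039]), (328, [130, 131, 140], [0.009, 0.003, -0.038
[... 171 characters left out ...]
 35], [0.01, 0.003, -0.047])]
293 [(312, [42, 45, 49], [0.01, -0.003, -0.052]), (328, [41, 43, 46], [0.01, 0.003, -0.052])]
299 [(312, [41, 42, 47], [0.01, -0.003, -0.055]), (328, [37, 38, 42], [0.01, 0.003, -0.056])]
305 [(312, [43, 43, 47], [0.01, -0.003, -0.059]), (328, [26, 32, 34], [0.009, 0.003, -0.058])]
311 [(312, [38, 36, 39], [0.008, -0.003, -0.059]), (328, [33, 35, 40], [0.007, 0.003, -0.058])]
317 [(312, [25, 28, 30], [0.006, -0.003, -0.06]), (328, [37, 33, 43], [-0.001, 0.003, -0.051])]
323 [(312, [30, 29, 35], [-0.003, -0.004, -0.053]), (328, [41, 41, 44], [-0.003, 0.003, -0.053])]
329 [(312, [19, 21, 29], [-0.006, -0.004, -0.053]), (328, [38, 40, 49], [-0.006, 0.003, -0.052])]
```

Call:
servo_tool(
  rows=[
    {"offset": [0,0,0.1],"yaw": 0,"claw": 1},
    {"offset": [0,0,0.16],"yaw": 0,"claw": 1},
    {"offset": [0,0,0.18],"yaw": 0,"claw": 1},
    {"offset": [0,0,0.19],"yaw": 0,"claw": 1},
    {"offset": [0,0,0.2],"yaw": 0,"claw": 1},
  ],
)

```text
time: 31.02
ee_pos: [0.4619, -0.1212, 0.1321]
tcp_rot: [179.9, 0.5, 106.3]
wrist_force: [-0.4, -0.8, 21.8]
opening: 0.0003
grasp_force: 10.8
```

Call:
servo_tool(
  rows=[
    {"offset": [0,0,0.01],"yaw": 0,"claw": 1},
    {"offset": [0,0,0.01],"yaw": 0,"claw": 1},
  ],
)

```text
time: 31.28
ee_pos: [0.4624, -0.1213, 0.132]
tcp_rot: [179.8, 0.5, 106.3]
wrist_force: [-1.5, 0.7, 23.2]
opening: -0.0001
grasp_force: 11.4
```

Call:
servo_tool(
  rows=[
    {"offset": [0,0,0.01],"yaw": 0,"claw": 1},
    {"offset": [0,0,0.01],"yaw": 0,"claw": 1},
  ],
)

```text
time: 31.52
ee_pos: [0.4629, -0.1215, 0.1319]
tcp_rot: [179.7, 0.6, 106.3]
wrist_force: [-1.4, -0.7, 28.7]
opening: -0.0003
grasp_force: 14.1
```

Run:
```python
from h import *
y=106.35
plan([(.4848,-.2034,.165,y),(.4972,-.2456,.165,y),(.5096,-.2878,.165,y)],(.4606,-.1208,.165,y))
```

```text
[  0.4848  -0.2034   0.165  106.35  ] off [-0.861, -0.0, -0.0] yaw 0.0
[  0.4972  -0.2456   0.165  106.35  ] off [-0.44, 0.0, -0.0] yaw 0.0
[  0.5096  -0.2878   0.165  106.35  ] off [-0.44, 0.0, -0.0] yaw 0.0
```

Call:
servo_tool(
  rows=[
    {"offset": [0,0,-0.2],"yaw": 0,"claw": 1},
    {"offset": [0,0,-0.35],"yaw": 0,"claw": 1},
    {"offset": [-0.4,0,-0.35],"yaw": 0,"claw": 1},
    {"offset": [-0.86,0,-0.35],"yaw": 0,"claw": 1},
    {"offset": [-0.86,0,-0.35],"yaw": 0,"claw": 1},
    {"offset": [-0.86,0,-0.35],"yaw": 0,"claw": 1},
    {"offset": [-0.86,0,-0.2],"yaw": 0,"claw": 1},
    {"offset": [-0.86,0,-0.08],"yaw": 0,"claw": 1},
    {"offset": [-0.86,0,-0.04],"yaw": 0,"claw": 1},
    {"offset": [-0.86,0,0],"yaw": 0,"claw": 1},
    {"offset": [-0.86,0,0.02],"yaw": 0,"claw": 1},
    {"offset": [-0.86,0,0.02],"yaw": 0,"claw": 1},
  ],
)

```text
time: 33.02
ee_pos: [0.4875, -0.2041, 0.1318]
tcp_rot: [179.7, 0.7, 106.4]
wrist_force: [-0.7, 0.8, 33.7]
opening: 0.0001
grasp_force: 16.9
```

Call:
servo_tool(
  rows=[
    {"offset": [0,0,-0.2],"yaw": 0,"claw": 1},
    {"offset": [0,0,-0.35],"yaw": 0,"claw": 1},
    {"offset": [-0.44,0,-0.35],"yaw": 0,"claw": 1},
    {"offset": [-0.44,0,-0.35],"yaw": 0,"claw": 1},
    {"offset": [-0.44,0,-0.35],"yaw": 0,"claw": 1},
    {"offset": [-0.44,0,-0.2],"yaw": 0,"claw": 1},
    {"offset": [-0.44,0,-0.08],"yaw": 0,"claw": 1},
    {"offset": [-0.44,0,-0.04],"yaw": 0,"claw": 1},
    {"offset": [-0.44,0,0],"yaw": 0,"claw": 1},
    {"offset": [-0.44,0,0],"yaw": 0,"claw": 1},
  ],
)

```text
time: 34.28
ee_pos: [0.4996, -0.2465, 0.1318]
tcp_rot: [179.7, 0.7, 106.4]
wrist_force: [-1.4, 1.4, 32.9]
opening: 0.0001
grasp_force: 16.4
```

Call:
servo_tool(
  rows=[
    {"offset": [0,0,-0.2],"yaw": 0,"claw": 1},
    {"offset": [0,0,-0.35],"yaw": 0,"claw": 1},
    {"offset": [-0.44,0,-0.35],"yaw": 0,"claw": 1},
    {"offset": [-0.44,0,-0.35],"yaw": 0,"claw": 1},
    {"offset": [-0.44,0,-0.35],"yaw": 0,"claw": 1},
    {"offset": [-0.44,0,-0.2],"yaw": 0,"claw": 1},
    {"offset": [-0.44,0,-0.08],"yaw": 0,"claw": 1},
    {"offset": [-0.44,0,-0.04],"yaw": 0,"claw": 1},
    {"offset": [-0.44,0,0],"yaw": 0,"claw": 1},
    {"offset": [-0.44,0,0],"yaw": 0,"claw": 1},
  ],
)

```text
time: 35.52
ee_pos: [0.5117, -0.2887, 0.1319]
tcp_rot: [179.7, 0.7, 106.4]
wrist_force: [-0.8, 1.5, 30.0]
opening: -0.0001
grasp_force: 15.3
```

Call:
servo_tool(
  rows=[
    {"offset": [0,0,-0.3],"yaw": 0,"claw": 0.3},
    {"offset": [0,0,-0.6],"yaw": 0,"claw": 0.45},
    {"offset": [0,0,-0.6],"yaw": 0,"claw": 0.45},
    {"offset": [0,0,-0.6],"yaw": 0,"claw": 0.45},
    {"offset": [0,0,-0.6],"yaw": 0,"claw": 0.45},
    {"offset": [0,0,-0.6],"yaw": 0,"claw": 0.45},
  ],
)

```text
time: 36.28
ee_pos: [0.5093, -0.2874, 0.1859]
tcp_rot: [-179.8, 0.3, 106.3]
wrist_force: [-0.7, 0.2, 0.3]
opening: 0.0472
grasp_force: 0.0
```

Run:
```python
from h import *
ax()
g=grab('wrist')
for c in caps(g=g): print(*c)
im,d,ci,C=g; P=cloud(d,ci,np.array(ci['hand_eye'])); save('w3',im)
```

```text
t 36.27 p [ 0.5093 -0.2874  0.1859] rot [-179.81    0.26  106.34] F [-0.7  0.2  0.3] op 0.0472 g 0.0
q [-29.3   9.1  10.   90.8  -0.3  44.4] tilt 0.33 dir -109.6 az -29.4
[321.5  91.5] 656 [ 485.7 -205.7] [15.8 14.9] 16.3 0.136
[321.5 158.3] 570 [ 497.6 -246.1] [15.6 16.3] 16.4 0.1361
[320.  218.7] 505 [ 509.  -288.6] [15.8 17.9] 16.4 0.1359
```

View pics/w3.png

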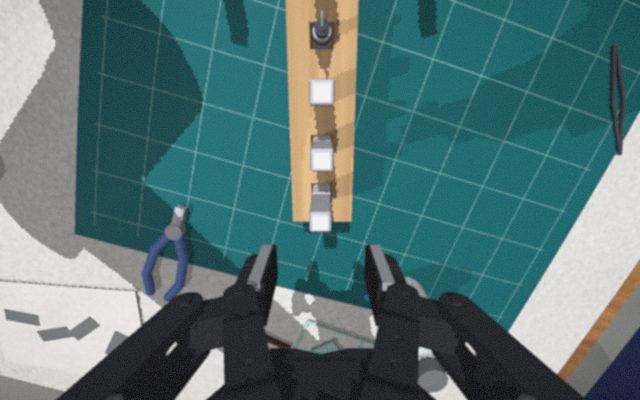

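Call:
servo_tool(
  rows=[
    {"offset": [-0.01,0,0.5],"yaw": 0,"claw": 0.45},
    {"offset": [-0.01,0,0.9],"yaw": 0,"claw": 0.45},
    {"offset": [-0.01,0,0.96],"yaw": 0,"claw": 0.45},
    {"offset": [-0.01,0,0.96],"yaw": 0,"claw": 0.45},
  ],
  squeeze=30,
)

```text
time: 36.83
ee_pos: [0.51, -0.2892, 0.0917]
tcp_rot: [-179.9, 0.3, 106.3]
wrist_force: [-0.6, -0.1, 0.6]
opening: 0.0469
grasp_force: 0.0
```

Call:
servo_tool(
  rows=[
    {"offset": [0,0,0.1],"yaw": 0,"claw": 0.45},
    {"offset": [0,0,0.1],"yaw": 0,"claw": 1},
    {"offset": [0,0,0.1],"yaw": 0,"claw": 1},
    {"offset": [0,0,0.1],"yaw": 0,"claw": 1},
    {"offset": [0,0,0.1],"yaw": 0,"claw": 1},
  ],
)

```text
time: 37.45
ee_pos: [0.51, -0.2893, 0.0814]
tcp_rot: [-179.9, 0.4, 106.3]
wrist_force: [-0.1, 0.3, 3.8]
opening: 0.0155
grasp_force: 33.2
```

```bash
cat >> h.py <<'E'
def case():
    im,d,ci,C=grab('top'); P=cloud(d,ci,C); z=P[...,2]
    hsv=cv2.cvtColor(im,cv2.COLOR_RGB2HSV)
    r=(np.hypot(P[...,0]-.52,P[...,1]-.17)<.2)&(P[...,0]>.35)&(d>0)
    m=r&(z>.032)&(z<.047); pts=(P[m][:,:2]*1000).astype(np.float32)
    k,l,s,c=cv2.connectedComponentsWithStats(m.astype(np.uint8)); i=1+np.argmax(s[1:,4])
    R=cv2.minAreaRect((P[l==i][:,:2]*1000).astype(np.float32)); print('rim',R,s[i,4])
    f=r&(z<.012)&(z>-.004)&(im.min(2)>150)
    if f.any():
        k,l,s,c=cv2.connectedComponentsWithStats(f.astype(np.uint8)); i=1+np.argmax(s[1:,4]); print('floor',cv2.minAreaRect((P[l==i][:,:2]*1000).astype(np.float32)),s[i,4])
    return im,P
E
python3 - <<'E'
from h import *
ax(); case()
E
```

```text
t 37.45 p [ 0.51   -0.2893  0.0814] rot [-179.9     0.35  106.33] F [-0.1  0.3  3.8] op 0.0155 g 33.2
q [-29.4   9.4  -1.2  79.2  -0.3  44.3] tilt 0.37 dir -89.9 az -29.6
rim ((491.0710754394531, 193.8591766357422), (172.75131225585938, 173.3754425048828), 7.557229518890381) 320
floor ((493.8571472167969, 186.2410430908203), (157.96780395507812, 144.4325714111328), 7.515982151031494) 1724
```

Run:
```python
from h import *
y=106.33
plan([(.51,-.289,.17,y),(.51,-.289,.25,y),(.49,-.2,.26,y),(.48,-.11,.26,y),(.47,-.02,.26,y),(.45,.07,.26,97.6),(.4442,.1324,.26,97.6)])
```

```text
[  0.51   -0.289   0.17  106.33 ] off [0.002, 0.0, -0.886] yaw 0.0
[  0.51   -0.289   0.25  106.33 ] off [0.0, 0.0, -0.8] yaw 0.0
[  0.49  -0.2    0.26 106.33] off [0.91, 0.058, -0.1] yaw 0.0
[  0.48  -0.11   0.26 106.33] off [0.892, 0.157, -0.0] yaw 0.0
[ 4.7000e-01 -2.0000e-02  2.6000e-01  1.0633e+02] off [0.892, 0.157, -0.0] yaw 0.0
[4.50e-01 7.00e-02 2.60e-01 9.76e+01] off [0.92, 0.061, -0.0] yaw 0.0485
[ 0.4442  0.1324  0.26   97.6   ] off [0.626, 0.025, -0.0] yaw 0.0
```

Call:
servo_tool(
  rows=[
    {"offset": [0,0,-0.3],"yaw": 0,"claw": 1},
    {"offset": [0,0,-0.6],"yaw": 0,"claw": 1},
    {"offset": [0,0,-0.9],"yaw": 0,"claw": 1},
    {"offset": [0,0,-0.9],"yaw": 0,"claw": 1},
  ],
)

```text
time: 38.0
ee_pos: [0.5107, -0.289, 0.1732]
tcp_rot: [180.0, 0.5, 106.3]
wrist_force: [1.1, -0.4, -1.0]
opening: 0.0157
grasp_force: 32.8
```

Call:
servo_tool(
  rows=[
    {"offset": [0,0,-0.4],"yaw": 0,"claw": 1},
    {"offset": [0,0,-0.8],"yaw": 0,"claw": 1},
    {"offset": [0,0,-0.8],"yaw": 0,"claw": 1},
  ],
)

```text
time: 38.38
ee_pos: [0.5106, -0.2885, 0.253]
tcp_rot: [180.0, 0.5, 106.3]
wrist_force: [0.1, -0.7, -1.0]
opening: 0.0153
grasp_force: 32.7
```

Call:
servo_tool(
  rows=[
    {"offset": [0.45,0.03,-0.05],"yaw": 0,"claw": 1},
    {"offset": [0.91,0.06,-0.1],"yaw": 0,"claw": 1},
    {"offset": [0.91,0.06,-0.1],"yaw": 0,"claw": 1},
  ],
)

```text
time: 38.75
ee_pos: [0.4895, -0.1968, 0.2596]
tcp_rot: [-179.8, 0.3, 106.5]
wrist_force: [-0.0, -1.5, -0.2]
opening: 0.0156
grasp_force: 32.8
```

Call:
servo_tool(
  rows=[
    {"offset": [0.45,0.08,0],"yaw": 0,"claw": 1},
    {"offset": [0.89,0.16,0],"yaw": 0,"claw": 1},
    {"offset": [0.89,0.16,0],"yaw": 0,"claw": 1},
  ],
)

```text
time: 39.12
ee_pos: [0.4802, -0.1075, 0.2586]
tcp_rot: [-179.8, 0.3, 106.5]
wrist_force: [0.6, -1.2, -0.5]
opening: 0.0155
grasp_force: 32.7
```

Call:
servo_tool(
  rows=[
    {"offset": [0.45,0.08,0],"yaw": 0,"claw": 1},
    {"offset": [0.89,0.16,0],"yaw": 0,"claw": 1},
    {"offset": [0.89,0.16,0],"yaw": 0,"claw": 1},
  ],
)

```text
time: 39.5
ee_pos: [0.4708, -0.0181, 0.2582]
tcp_rot: [-179.8, 0.3, 106.5]
wrist_force: [0.0, -0.3, -0.9]
opening: 0.0159
grasp_force: 32.7
```

Call:
servo_tool(
  rows=[
    {"offset": [0.45,0.03,0],"yaw": 0.0485,"claw": 1},
    {"offset": [0.92,0.06,0],"yaw": 0.0485,"claw": 1},
    {"offset": [0.92,0.06,0],"yaw": 0.0485,"claw": 1},
  ],
)

```text
time: 39.88
ee_pos: [0.4507, 0.0716, 0.2579]
tcp_rot: [-179.9, 0.3, 97.7]
wrist_force: [0.2, -0.3, -0.2]
opening: 0.0154
grasp_force: 32.8
```

Run:
```python
from h import *
ax(); plan([(.4442,.1324,.17,97.6),(.4442,.1324,.082,97.6)])
im,P=case(); save('t2',cv2.resize(im[140:260,230:350],(600,600)))
```

```text
t 39.88 p [0.4507 0.0716 0.2579] rot [-179.86    0.34   97.74] F [ 0.2 -0.3 -0.2] op 0.0154 g 32.8
q [ 9.2 -6.8  1.8 98.8 -0.3 91.5] tilt 0.37 dir -104.3 az 9.0
[ 0.4442  0.1324  0.17   97.6   ] off [0.611, 0.018, 0.879] yaw 0.0008
[4.442e-01 1.324e-01 8.200e-02 9.760e+01] off [0.0, 0.0, 0.88] yaw 0.0
rim ((482.51348876953125, 262.8625793457031), (170.9676971435547, 37.975341796875), 9.425190925598145) 99
floor ((439.282958984375, 245.8731689453125), (60.570716857910156, 6.298128604888916), 12.463598251342773) 24
```

Call:
servo_tool(
  rows=[
    {"offset": [0.3,0.01,0],"yaw": 0,"claw": 1},
    {"offset": [0.61,0.02,0.2],"yaw": 0,"claw": 1},
    {"offset": [0.61,0.02,0.5],"yaw": 0,"claw": 1},
    {"offset": [0.61,0.02,0.88],"yaw": 0,"claw": 1},
    {"offset": [0.61,0.02,0.88],"yaw": 0,"claw": 1},
    {"offset": [0.61,0.02,0.88],"yaw": 0,"claw": 1},
  ],
)

```text
time: 40.67
ee_pos: [0.4452, 0.1301, 0.1716]
tcp_rot: [-180.0, 0.3, 97.5]
wrist_force: [-0.7, -0.1, 0.1]
opening: 0.0156
grasp_force: 32.8
```

Call:
servo_tool(
  rows=[
    {"offset": [0,0,0.4],"yaw": 0,"claw": 1},
    {"offset": [0,0,0.7],"yaw": 0,"claw": 1},
    {"offset": [0,0,0.85],"yaw": 0,"claw": 1},
    {"offset": [0,0,0.92],"yaw": 0,"claw": 1},
    {"offset": [0,0,0.92],"yaw": 0,"claw": 1},
  ],
  squeeze=20,
)

```text
time: 41.3
ee_pos: [0.4454, 0.1305, 0.0798]
tcp_rot: [180.0, 0.3, 97.6]
wrist_force: [-0.2, -0.0, 0.2]
opening: 0.0157
grasp_force: 32.7
```

Run:
```python
from h import *
ax()
im,d,ci,C=grab('scene'); save('s3',cv2.resize(im[120:250,280:420],(700,600),interpolation=2))
```

```text
t 41.3 p [0.4454 0.1305 0.0798] rot [179.96   0.32  97.59] F [-0.2 -0.   0.2] op 0.0157 g 32.7
q [ 16.5  -7.1 -18.1  79.   -0.3  98.9] tilt 0.32 dir -74.4 az 16.3
```

View pics/s3.png

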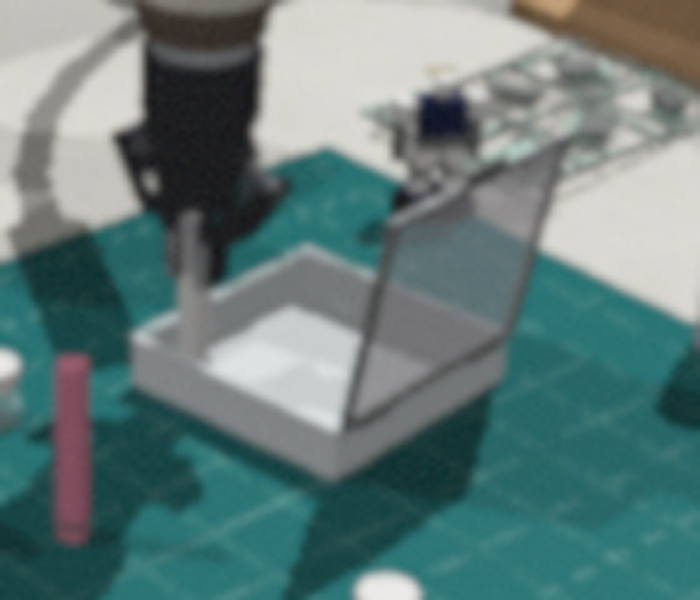

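Call:
servo_tool(
  rows=[
    {"offset": [0,0,0.03],"yaw": 0,"claw": 1},
    {"offset": [0.08,0,0.04],"yaw": 0,"claw": 1},
    {"offset": [0.17,0,0.05],"yaw": 0,"claw": 1},
    {"offset": [0.25,0,0.07],"yaw": 0,"claw": 1},
    {"offset": [0.34,0,0.09],"yaw": 0,"claw": 1},
  ],
)

```text
time: 41.98
ee_pos: [0.4411, 0.1645, 0.0719]
tcp_rot: [179.9, 0.3, 97.6]
wrist_force: [-1.5, -0.8, 9.9]
opening: 0.0155
grasp_force: 34.7
```

```bash
cat >> h.py <<'E'
# tilt and foot of the held marker, from the scene view's depth: light points below the fingers, in case axes
def held(c,yaw,show=None):
    st(); im,d,ci,C=grab('scene'); P=cloud(d,ci,C); o=get_obs()['ee_pos']; a=np.radians(yaw)
    X=(P[...,0]-c[0])*np.cos(a)+(P[...,1]-c[1])*np.sin(a); Y=-(P[...,0]-c[0])*np.sin(a)+(P[...,1]-c[1])*np.cos(a)
    ox=(o[0]-c[0])*np.cos(a)+(o[1]-c[1])*np.sin(a)
    m=(abs(X-ox)<.02)&(abs(Y)<.09)&(P[...,2]>.012)&(P[...,2]<.14)&(im.max(2)>85)&(d>0)
    print('n',m.sum())
    for z in np.arange(.015,.14,.01):
        w=m&(abs(P[...,2]-z)<.005)
        if w.sum(): print(round(z,3),w.sum(),np.median(X[w]).round(3),np.percentile(Y[w],[5,50,95]).round(3))
    if show: save(show,cv2.resize(im[120:250,280:420],(700,600),interpolation=2))
E
python3 - <<'E'
from h import *
held((.4905,.194),7.55,'s4')
E
```

```text
t 41.98 p [0.4411 0.1645 0.0719] rot [179.87   0.32  97.59] F [-1.5 -0.8  9.9] op 0.0155 g 34.7
n 366
0.015 43 -0.053 [-0.087 -0.08   0.088]
0.025 63 -0.051 [-0.085 -0.054  0.087]
0.035 75 -0.051 [-0.085 -0.046  0.088]
0.045 53 -0.051 [-0.086 -0.052  0.088]
0.055 21 -0.047 [-0.052 -0.047 -0.035]
0.065 21 -0.046 [-0.05  -0.044 -0.03 ]
0.075 20 -0.047 [-0.046 -0.04  -0.026]
0.085 26 -0.052 [-0.042 -0.036 -0.03 ]
0.095 22 -0.052 [-0.037 -0.033 -0.031]
0.105 13 -0.047 [-0.034 -0.032 -0.028]
0.115 8 -0.053 [-0.031 -0.03  -0.025]
0.125 1 -0.058 [-0.022 -0.022 -0.022]
```

View pics/s4.png

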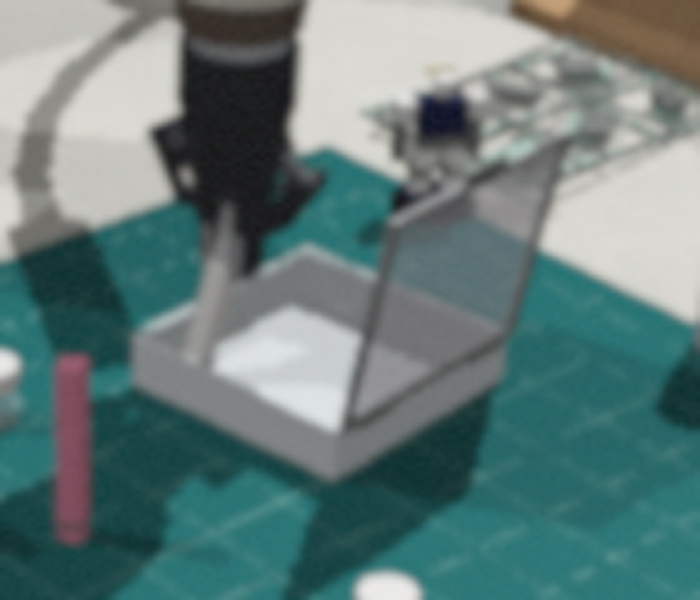

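Call:
servo_tool(
  rows=[
    {"offset": [0.08,0,0.03],"yaw": 0,"claw": 1},
    {"offset": [0.16,0,0.06],"yaw": 0,"claw": 1},
    {"offset": [0.27,0,0.12],"yaw": 0,"claw": 1},
    {"offset": [0.38,0,0.2],"yaw": 0,"claw": 1},
    {"offset": [0.47,0,0.29],"yaw": 0,"claw": 1},
    {"offset": [0.55,0,0.39],"yaw": 0,"claw": 1},
    {"offset": [0.61,0,0.5],"yaw": 0,"claw": 1},
    {"offset": [0.66,0,0.6],"yaw": 0,"claw": 1},
    {"offset": [0.68,0,0.67],"yaw": 0,"claw": 1},
    {"offset": [0.68,0,0.67],"yaw": 0,"claw": 1},
  ],
)

```text
time: 43.28
ee_pos: [0.4307, 0.231, 0.0014]
tcp_rot: [-179.9, 0.3, 97.6]
wrist_force: [0.9, 2.1, 3.2]
opening: 0.0155
grasp_force: 33.8
```

Run:
```python
from h import *
ax();plan([(.4905,.194,.1,97.6)])
im,d,ci,C=grab('scene'); save('s5',cv2.resize(im[120:250,280:420],(700,600),interpolation=2))
```

```text
t 43.27 p [0.4307 0.231  0.0014] rot [-179.88    0.35   97.62] F [0.9 2.1 3.2] op 0.0155 g 33.8
q [ 28.4  -1.2 -21.4  70.   -0.3 110.8] tilt 0.37 dir -101.4 az 28.2
[ 0.4905  0.194   0.1    97.6   ] off [-0.446, 0.544, -0.986] yaw 0.0001
```

View pics/s5.png

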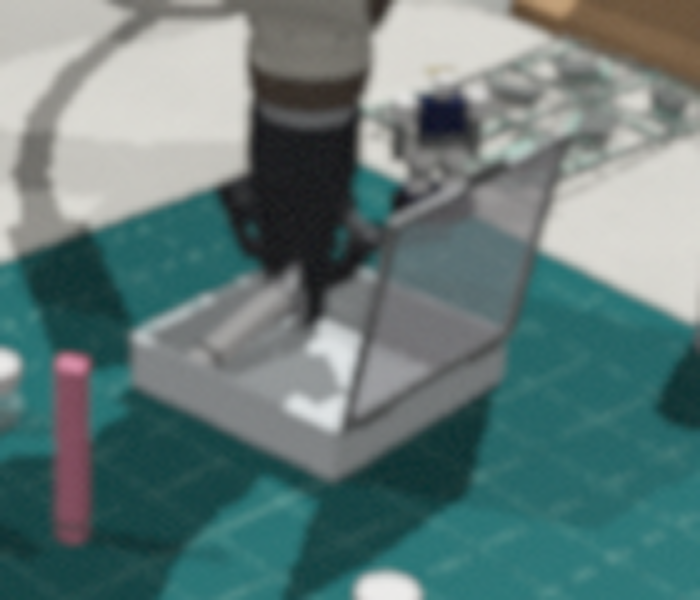

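Call:
servo_tool(
  rows=[
    {"offset": [0,0,0],"yaw": 0,"claw": 0.75},
    {"offset": [0,0,0],"yaw": 0,"claw": 0.75},
    {"offset": [0,0,0],"yaw": 0,"claw": 0.75},
    {"offset": [0,0,-0.3],"yaw": 0,"claw": 0.75},
    {"offset": [0,0,-0.9],"yaw": 0,"claw": 0.75},
    {"offset": [0,0,-0.9],"yaw": 0,"claw": 0.75},
    {"offset": [0,0,-0.9],"yaw": 0,"claw": 0.75},
  ],
)

```text
time: 44.2
ee_pos: [0.4306, 0.2315, 0.0915]
tcp_rot: [-179.9, 0.3, 97.6]
wrist_force: [-0.9, -0.5, -0.7]
opening: 0.0215
grasp_force: 0.0
```

Call:
servo_tool(
  rows=[
    {"offset": [-0.45,0.25,-0.9],"yaw": 0,"claw": 0.45},
    {"offset": [-0.9,0.25,-0.9],"yaw": 0,"claw": 0.45},
    {"offset": [-0.9,0.25,-0.9],"yaw": 0,"claw": 0.45},
    {"offset": [-0.9,0.25,-0.9],"yaw": 0,"claw": 0.45},
  ],
)

```text
time: 44.7
ee_pos: [0.4673, 0.1458, 0.181]
tcp_rot: [-179.8, 0.3, 97.5]
wrist_force: [-0.7, -0.2, -0.6]
opening: 0.0469
grasp_force: 0.0
```

Call:
servo_tool(
  rows=[
    {"offset": [-0.5,0.1,0],"yaw": 0,"claw": 0.45},
    {"offset": [-1,0.1,0],"yaw": 0,"claw": 0.45},
    {"offset": [-1,0.1,0],"yaw": 0,"claw": 0.45},
  ],
)

```text
time: 45.08
ee_pos: [0.4902, 0.0471, 0.1808]
tcp_rot: [-179.7, 0.3, 97.5]
wrist_force: [-0.1, 0.4, -0.2]
opening: 0.0465
grasp_force: 0.0
```

Run:
```python
from h import *
ax()
im,d,ci,C=grab('wrist'); save('w5',im); np.savez('/tmp/w5',im=im,d=d,C=C)
plan([(.477,-.03,.19,97.6),(.487,-.12,.19,106.35),(.4972,-.205,.19,106.35),(.4972,-.2460,.19,106.35)])
```

```text
t 45.08 p [0.4902 0.0471 0.1808] rot [-179.73    0.33   97.47] F [-0.1  0.4 -0.2] op 0.0465 g 0.0
q [ 5.7 -3.3 -3.5 90.1 -0.3 88.2] tilt 0.43 dir -121.9 az 5.5
[ 4.77e-01 -3.00e-02  1.90e-01  9.76e+01] off [-0.76, -0.233, -0.09] yaw -0.0004
[  0.487  -0.12    0.19  106.35 ] off [-0.905, -0.02, -0.0] yaw -0.0486
[  0.4972  -0.205    0.19   106.35  ] off [-0.844, -0.141, -0.0] yaw 0.0
[  0.4972  -0.246    0.19   106.35  ] off [-0.393, -0.115, -0.0] yaw 0.0
```

View pics/w5.png

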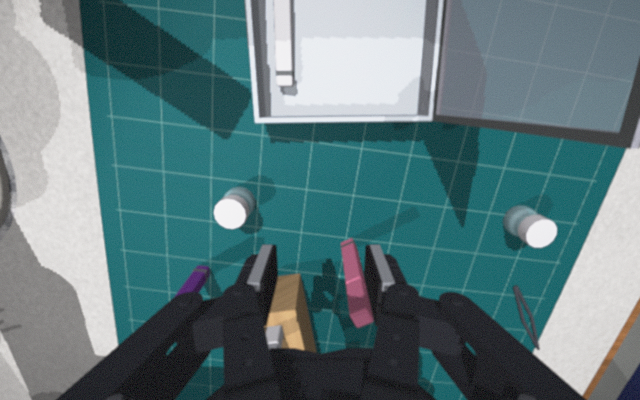

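Call:
servo_tool(
  rows=[
    {"offset": [-0.4,-0.12,-0.09],"yaw": 0,"claw": 0.45},
    {"offset": [-0.76,-0.23,-0.09],"yaw": 0,"claw": 0.45},
    {"offset": [-0.76,-0.23,-0.09],"yaw": 0,"claw": 0.45},
  ],
)

```text
time: 45.5
ee_pos: [0.4775, -0.0298, 0.1914]
tcp_rot: [-179.8, 0.3, 97.6]
wrist_force: [0.4, 0.4, 0.9]
opening: 0.0468
grasp_force: 0.0
```

Call:
servo_tool(
  rows=[
    {"offset": [-0.45,-0.01,0],"yaw": -0.0486,"claw": 0.45},
    {"offset": [-0.9,-0.02,0],"yaw": -0.0486,"claw": 0.45},
    {"offset": [-0.9,-0.02,0],"yaw": -0.0486,"claw": 0.45},
  ],
)

```text
time: 45.88
ee_pos: [0.4882, -0.1195, 0.1916]
tcp_rot: [-179.8, 0.3, 106.3]
wrist_force: [0.5, -0.2, 0.4]
opening: 0.0468
grasp_force: 0.0
```

Call:
servo_tool(
  rows=[
    {"offset": [-0.45,-0.07,0],"yaw": 0,"claw": 0.45},
    {"offset": [-0.84,-0.14,0],"yaw": 0,"claw": 0.45},
    {"offset": [-0.84,-0.14,0],"yaw": 0,"claw": 0.45},
  ],
)

```text
time: 46.25
ee_pos: [0.4987, -0.2035, 0.1922]
tcp_rot: [-179.8, 0.2, 106.3]
wrist_force: [-0.1, -0.2, -0.1]
opening: 0.0471
grasp_force: 0.0
```

```bash
cat >> h.py <<'E'
def frame(P,c,yaw):
    a=np.radians(yaw); x=P[...,0]-c[0]; y=P[...,1]-c[1]
    return np.stack([x*np.cos(a)+y*np.sin(a),-x*np.sin(a)+y*np.cos(a),P[...,2]],-1)
def incase(c,yaw):
    im,d,ci,C=grab('top'); Q=frame(cloud(d,ci,C),c,yaw)
    m=(abs(Q[...,0])<.077)&(abs(Q[...,1])<.079)&(Q[...,2]>.014)&(Q[...,2]<.06)&(d>0)
    k,l,s,_=cv2.connectedComponentsWithStats(m.astype(np.uint8))
    for i in range(1,k):
        if s[i,4]>15: print('obj',s[i,4],np.round(cv2.minAreaRect((Q[l==i][:,:2]*1000).astype(np.float32))[0],1),np.round(cv2.minAreaRect((Q[l==i][:,:2]*1000).astype(np.float32))[1:][0],1),round(cv2.minAreaRect((Q[l==i][:,:2]*1000).astype(np.float32))[2],1),'z',np.median(Q[l==i][:,2]).round(4))
E
python3 - <<'E'
from h import *
ax(); case(); incase((.4905,.194),7.55)
for c in caps(): print(*c)
plan([(.4975,-.246,.1,106.35)])
E
```

```text
t 46.25 p [ 0.4987 -0.2035  0.1922] rot [-179.8     0.24  106.32] F [-0.1 -0.2 -0.1] op 0.0471 g 0.0
q [-22.    2.8   3.9  91.1  -0.3  51.7] tilt 0.32 dir -113.4 az -22.2
rim ((487.9598083496094, 193.99069213867188), (173.11593627929688, 173.31600952148438), 8.31456184387207) 308
floor ((491.04412841796875, 186.50706481933594), (158.61697387695312, 144.87599182128906), 7.867345809936523) 1561
obj 170 [-58.3  10.5] [ 16.3 128.2] 0.3 z 0.0191
[300.3  86.4] 615 [ 460.5 -121.3] [15.5 15.3] 16.3 0.1361
[303.2 211.1] 478 [ 485.4 -203.8] [15.7 17.4] 16.5 0.1359
[304.4 262.5] 430 [ 497.3 -245. ] [15.8 19.7] 16.5 0.1358
[ 4.9750e-01 -2.4600e-01  1.0000e-01  1.0635e+02] off [-0.419, -0.134, 0.929] yaw 0.0005
```

Call:
servo_tool(
  rows=[
    {"offset": [-0.42,-0.13,0],"yaw": 0,"claw": 0.45},
    {"offset": [-0.42,-0.13,0.3],"yaw": 0,"claw": 0.45},
    {"offset": [-0.42,-0.13,0.7],"yaw": 0,"claw": 0.45},
    {"offset": [-0.42,-0.13,0.95],"yaw": 0,"claw": 0.45},
    {"offset": [-0.42,-0.13,0.95],"yaw": 0,"claw": 0.45},
  ],
  squeeze=30,
)

```text
time: 47.02
ee_pos: [0.4967, -0.2464, 0.0969]
tcp_rot: [-179.7, 0.2, 106.4]
wrist_force: [-1.0, 1.2, 0.2]
opening: 0.0472
grasp_force: 0.0
```

Call:
servo_tool(
  rows=[
    {"offset": [0,0,0.16],"yaw": 0,"claw": 0.45},
    {"offset": [0,0,0.16],"yaw": 0,"claw": 0.45},
    {"offset": [0,0,0.16],"yaw": 0,"claw": 1},
    {"offset": [0,0,0.16],"yaw": 0,"claw": 1},
    {"offset": [0,0,0.16],"yaw": 0,"claw": 1},
    {"offset": [0,0,0.16],"yaw": 0,"claw": 1},
  ],
)

```text
time: 47.78
ee_pos: [0.4979, -0.2488, 0.0833]
tcp_rot: [-179.9, 0.4, 106.3]
wrist_force: [-0.3, 0.5, 5.6]
opening: 0.0155
grasp_force: 33.3
```

Run:
```python
from h import *
ax(); y=106.33
c=(.488,.194);a=np.radians(7.9)
f=lambda x,yy:(c[0]+x*np.cos(a)-yy*np.sin(a),c[1]+x*np.sin(a)+yy*np.cos(a))
t=f(-.019,-.055); print(t)
p=get_obs()['ee_pos']
plan([(p[0],p[1],.17,y),(p[0],p[1],.255,y),(.493,-.16,.26,y),(.490,-.07,.26,y),(.485,.03,.26,97.8),(*t,.26,97.8)])
```

```text
t 47.77 p [ 0.4979 -0.2488  0.0833] rot [-179.92    0.37  106.34] F [-0.3  0.5  5.6] op 0.0155 g 33.3
q [-26.4   5.3  -5.5  79.   -0.3  47.3] tilt 0.38 dir -86.3 az -26.5
(np.float64(0.47673977023051517), np.float64(0.13691053314718724))
[  0.4979  -0.2488   0.17   106.33  ] off [0.0, 0.0, -0.867] yaw 0.0001
[  0.4979  -0.2488   0.255  106.33  ] off [0.0, 0.0, -0.85] yaw 0.0
[  0.493  -0.16    0.26  106.33 ] off [0.865, 0.203, -0.05] yaw 0.0
[ 4.9000e-01 -7.0000e-02  2.6000e-01  1.0633e+02] off [0.872, 0.224, -0.0] yaw 0.0
[4.85e-01 3.00e-02 2.60e-01 9.78e+01] off [0.974, 0.233, -0.0] yaw 0.0474
[ 0.4767  0.1369  0.26   97.8   ] off [1.07, 0.063, -0.0] yaw 0.0
```

Call:
servo_tool(
  rows=[
    {"offset": [0,0,-0.3],"yaw": 0,"claw": 1},
    {"offset": [0,0,-0.6],"yaw": 0,"claw": 1},
    {"offset": [0,0,-0.87],"yaw": 0,"claw": 1},
    {"offset": [0,0,-0.87],"yaw": 0,"claw": 1},
  ],
)

```text
time: 48.28
ee_pos: [0.4983, -0.2484, 0.1714]
tcp_rot: [-180.0, 0.4, 106.3]
wrist_force: [-0.0, 0.4, -0.2]
opening: 0.0155
grasp_force: 32.6
```

Call:
servo_tool(
  rows=[
    {"offset": [0,0,-0.4],"yaw": 0,"claw": 1},
    {"offset": [0,0,-0.85],"yaw": 0,"claw": 1},
    {"offset": [0,0,-0.85],"yaw": 0,"claw": 1},
  ],
)

```text
time: 48.65
ee_pos: [0.4983, -0.2479, 0.2568]
tcp_rot: [180.0, 0.5, 106.3]
wrist_force: [0.6, 0.1, -0.2]
opening: 0.016
grasp_force: 32.5
```

Call:
servo_tool(
  rows=[
    {"offset": [0.43,0.1,-0.05],"yaw": 0,"claw": 1},
    {"offset": [0.87,0.2,-0.05],"yaw": 0,"claw": 1},
    {"offset": [0.87,0.2,-0.05],"yaw": 0,"claw": 1},
  ],
)

```text
time: 49.02
ee_pos: [0.4919, -0.1562, 0.2576]
tcp_rot: [-179.8, 0.2, 106.5]
wrist_force: [0.4, -0.3, -0.1]
opening: 0.0157
grasp_force: 32.5
```

Call:
servo_tool(
  rows=[
    {"offset": [0.43,0.11,0],"yaw": 0,"claw": 1},
    {"offset": [0.87,0.22,0],"yaw": 0,"claw": 1},
    {"offset": [0.87,0.22,0],"yaw": 0,"claw": 1},
  ],
)

```text
time: 49.4
ee_pos: [0.4887, -0.0671, 0.2572]
tcp_rot: [-179.8, 0.3, 106.5]
wrist_force: [0.5, 0.3, -0.8]
opening: 0.0158
grasp_force: 32.5
```

Call:
servo_tool(
  rows=[
    {"offset": [0.5,0.12,0],"yaw": 0.0474,"claw": 1},
    {"offset": [0.97,0.23,0],"yaw": 0.0474,"claw": 1},
    {"offset": [0.97,0.23,0],"yaw": 0.0474,"claw": 1},
  ],
)

```text
time: 49.78
ee_pos: [0.4837, 0.0321, 0.2567]
tcp_rot: [-179.8, 0.3, 98.0]
wrist_force: [-0.1, -0.5, -0.7]
opening: 0.0156
grasp_force: 32.6
```

Run:
```python
from h import *
ax(); case(); incase((.488,.194),7.9); plan([(.4767,.1369,.18,97.8),(.4767,.1369,.082,97.8)])
```

```text
t 49.77 p [0.4837 0.0321 0.2567] rot [-179.83    0.33   97.98] F [-0.1 -0.5 -0.7] op 0.0156 g 32.6
q [ 4.  -3.   5.2 98.4 -0.3 86. ] tilt 0.37 dir -110.0 az 3.8
rim ((486.072509765625, 216.67138671875), (171.16522216796875, 126.99769592285156), 8.109195709228516) 192
floor ((503.3677978515625, 208.82339477539062), (127.24018859863281, 94.71671295166016), 8.143301010131836) 927
obj 150 [-55.9  16.2] [115.6  16.2] 89.6 z 0.0183
[ 0.4767  0.1369  0.18   97.8   ] off [1.068, 0.075, 0.771] yaw 0.0002
[4.767e-01 1.369e-01 8.200e-02 9.780e+01] off [0.0, 0.0, 0.98] yaw 0.0
```

Call:
servo_tool(
  rows=[
    {"offset": [0.5,0.04,0],"yaw": 0,"claw": 1},
    {"offset": [1,0.07,0.2],"yaw": 0,"claw": 1},
    {"offset": [1,0.07,0.5],"yaw": 0,"claw": 1},
    {"offset": [1,0.07,0.77],"yaw": 0,"claw": 1},
    {"offset": [1,0.07,0.77],"yaw": 0,"claw": 1},
  ],
)

```text
time: 50.5
ee_pos: [0.4764, 0.1287, 0.1782]
tcp_rot: [-179.7, 0.4, 97.7]
wrist_force: [-0.7, 0.1, 0.2]
opening: 0.0157
grasp_force: 32.6
```

Call:
servo_tool(
  rows=[
    {"offset": [0,0,0.4],"yaw": 0,"claw": 1},
    {"offset": [0,0,0.75],"yaw": 0,"claw": 1},
    {"offset": [0,0,0.9],"yaw": 0,"claw": 1},
    {"offset": [0,0,0.98],"yaw": 0,"claw": 1},
    {"offset": [0,0,0.98],"yaw": 0,"claw": 1},
  ],
)

```text
time: 51.12
ee_pos: [0.4774, 0.1297, 0.0832]
tcp_rot: [-180.0, 0.3, 97.8]
wrist_force: [0.3, 0.7, -0.6]
opening: 0.0159
grasp_force: 32.5
```

Call:
servo_tool(
  rows=[
    {"offset": [0,0,0.03],"yaw": 0,"claw": 1},
    {"offset": [0.08,0,0.04],"yaw": 0,"claw": 1},
    {"offset": [0.17,0,0.05],"yaw": 0,"claw": 1},
    {"offset": [0.25,0,0.07],"yaw": 0,"claw": 1},
    {"offset": [0.34,0,0.09],"yaw": 0,"claw": 1},
  ],
)

```text
time: 51.75
ee_pos: [0.4735, 0.1639, 0.0756]
tcp_rot: [179.9, 0.3, 97.8]
wrist_force: [-1.2, -1.8, 7.4]
opening: 0.0155
grasp_force: 33.9
```

Run:
```python
from h import *
held((.488,.194),7.9)
```

```text
t 51.75 p [0.4735 0.1639 0.0756] rot [179.86   0.34  97.81] F [-1.2 -1.8  7.4] op 0.0155 g 33.9
n 312
0.015 26 -0.025 [-0.087 -0.081  0.087]
0.025 47 -0.019 [-0.087 -0.082  0.086]
0.035 57 -0.02 [-0.086 -0.061  0.085]
0.045 52 -0.015 [-0.086 -0.056  0.081]
0.055 19 -0.013 [-0.055 -0.051 -0.04 ]
0.065 22 -0.012 [-0.05  -0.048 -0.039]
0.075 20 -0.012 [-0.049 -0.044 -0.035]
0.085 23 -0.015 [-0.045 -0.04  -0.036]
0.095 20 -0.016 [-0.041 -0.039 -0.036]
0.105 14 -0.018 [-0.04  -0.037 -0.032]
0.115 8 -0.017 [-0.039 -0.036 -0.03 ]
0.125 4 -0.02 [-0.032 -0.032 -0.031]
```

Tilting as before; finish the arc, release, and return.

Call:
servo_tool(
  rows=[
    {"offset": [0.08,0,0.03],"yaw": 0,"claw": 1},
    {"offset": [0.16,0,0.06],"yaw": 0,"claw": 1},
    {"offset": [0.27,0,0.12],"yaw": 0,"claw": 1},
    {"offset": [0.38,0,0.2],"yaw": 0,"claw": 1},
    {"offset": [0.47,0,0.29],"yaw": 0,"claw": 1},
    {"offset": [0.55,0,0.39],"yaw": 0,"claw": 1},
    {"offset": [0.61,0,0.5],"yaw": 0,"claw": 1},
    {"offset": [0.66,0,0.6],"yaw": 0,"claw": 1},
    {"offset": [0.68,0,0.69],"yaw": 0,"claw": 1},
    {"offset": [0.68,0,0.69],"yaw": 0,"claw": 1},
  ],
)

```text
time: 53.05
ee_pos: [0.4627, 0.2303, 0.0033]
tcp_rot: [-179.9, 0.4, 97.8]
wrist_force: [0.6, 1.3, 1.8]
opening: 0.0153
grasp_force: 34.6
```

Call:
servo_tool(
  rows=[
    {"offset": [0,0,0],"yaw": 0,"claw": 0.75},
    {"offset": [0,0,0],"yaw": 0,"claw": 0.75},
    {"offset": [0,0,0],"yaw": 0,"claw": 0.75},
    {"offset": [0,0,-0.3],"yaw": 0,"claw": 0.75},
    {"offset": [0,0,-0.9],"yaw": 0,"claw": 0.75},
    {"offset": [0,0,-0.9],"yaw": 0,"claw": 0.75},
    {"offset": [0,0,-0.9],"yaw": 0,"claw": 0.75},
  ],
)

```text
time: 53.92
ee_pos: [0.463, 0.2309, 0.0935]
tcp_rot: [-179.9, 0.3, 97.8]
wrist_force: [0.2, 0.0, -0.4]
opening: 0.0215
grasp_force: 0.0
```

Call:
servo_tool(
  rows=[
    {"offset": [-0.45,0,-0.9],"yaw": 0,"claw": 0.45},
    {"offset": [-0.9,0,-0.95],"yaw": 0,"claw": 0.45},
    {"offset": [-0.9,0,-0.95],"yaw": 0,"claw": 0.45},
    {"offset": [-0.9,0,-0.95],"yaw": 0,"claw": 0.45},
  ],
)

```text
time: 54.42
ee_pos: [0.4752, 0.142, 0.1881]
tcp_rot: [-179.8, 0.3, 97.7]
wrist_force: [0.2, -0.0, -0.8]
opening: 0.0465
grasp_force: 0.0
```

Call:
servo_tool(
  rows=[
    {"offset": [-0.5,0,0],"yaw": 0,"claw": 0.45},
    {"offset": [-1,0,0],"yaw": 0,"claw": 0.45},
    {"offset": [-1,0,0],"yaw": 0,"claw": 0.45},
  ],
)

```text
time: 54.8
ee_pos: [0.4885, 0.0419, 0.1877]
tcp_rot: [-179.7, 0.3, 97.7]
wrist_force: [0.2, -0.3, 0.8]
opening: 0.0472
grasp_force: 0.0
```

Run:
```python
from h import *
ax()
plan([(.477,-.04,.19,97.8),(.480,-.13,.19,106.35),(.4850,-.2037,.19,106.35)])
```

```text
t 54.8 p [0.4885 0.0419 0.1877] rot [-179.73    0.34   97.68] F [ 0.2 -0.3  0.8] op 0.0472 g 0.0
q [ 5.1 -3.6 -3.  90.9 -0.3 87.4] tilt 0.44 dir -121.5 az 4.9
[ 4.77e-01 -4.00e-02  1.90e-01  9.78e+01] off [-0.796, -0.224, -0.023] yaw -0.0007
[  0.48  -0.13   0.19 106.35] off [-0.896, -0.092, -0.0] yaw -0.0475
[  0.485   -0.2037   0.19   106.35  ] off [-0.721, -0.159, -0.0] yaw 0.0
```

Call:
servo_tool(
  rows=[
    {"offset": [-0.4,-0.11,0],"yaw": 0,"claw": 0.45},
    {"offset": [-0.8,-0.22,0],"yaw": 0,"claw": 0.45},
    {"offset": [-0.8,-0.22,0],"yaw": 0,"claw": 0.45},
  ],
)

```text
time: 55.18
ee_pos: [0.4774, -0.0393, 0.1888]
tcp_rot: [-179.8, 0.3, 97.7]
wrist_force: [0.3, 0.7, 0.5]
opening: 0.0471
grasp_force: 0.0
```

Call:
servo_tool(
  rows=[
    {"offset": [-0.45,-0.05,0],"yaw": -0.0475,"claw": 0.45},
    {"offset": [-0.9,-0.09,0],"yaw": -0.0475,"claw": 0.45},
    {"offset": [-0.9,-0.09,0],"yaw": -0.0475,"claw": 0.45},
  ],
)

```text
time: 55.55
ee_pos: [0.4815, -0.1297, 0.1894]
tcp_rot: [-179.8, 0.2, 106.3]
wrist_force: [0.0, 1.0, -0.0]
opening: 0.0471
grasp_force: 0.0
```

Call:
servo_tool(
  rows=[
    {"offset": [-0.4,-0.08,0],"yaw": 0,"claw": 0.45},
    {"offset": [-0.72,-0.16,0],"yaw": 0,"claw": 0.45},
    {"offset": [-0.72,-0.16,0],"yaw": 0,"claw": 0.45},
    {"offset": [-0.72,-0.16,0],"yaw": 0,"claw": 0.45},
  ],
)

```text
time: 56.05
ee_pos: [0.4865, -0.2012, 0.1907]
tcp_rot: [-179.8, 0.2, 106.4]
wrist_force: [-0.4, 0.5, 0.2]
opening: 0.0469
grasp_force: 0.0
```

Run:
```python
from h import *
ax(); case(); incase((.488,.194),7.9)
for c in caps(): print(*c)
plan([(.4850,-.2037,.0975,106.35)])
```

```text
t 56.05 p [ 0.4865 -0.2012  0.1907] rot [-179.82    0.24  106.44] F [-0.4  0.5  0.2] op 0.0469 g 0.0
q [-22.3   1.1   2.   90.8  -0.3  51.3] tilt 0.3 dir -109.7 az -22.5
rim ((488.0318908691406, 193.85440063476562), (173.52151489257812, 173.11834716796875), 8.24560546875) 305
floor ((489.82745361328125, 192.78854370117188), (159.40345764160156, 158.50912475585938), 7.398791313171387) 1372
obj 165 [-22.7   6.9] [ 16.3 128.1] 0.5 z 0.0187
obj 170 [-56.   10.5] [128.2  16.3] 89.9 z 0.0186
[318.  93.] 607 [ 460.8 -121.1] [15.6 14.7] 16.5 0.136
[318.1 217. ] 473 [ 484.9 -203.5] [14.9 18.2] 16.5 0.136
[ 4.8500e-01 -2.0370e-01  9.7500e-02  1.0635e+02] off [-0.016, -0.021, 0.938] yaw 0.0006
```

Call:
servo_tool(
  rows=[
    {"offset": [-0.02,-0.02,0.3],"yaw": 0,"claw": 0.45},
    {"offset": [-0.02,-0.02,0.7],"yaw": 0,"claw": 0.45},
    {"offset": [-0.02,-0.02,0.94],"yaw": 0,"claw": 0.45},
    {"offset": [-0.02,-0.02,0.94],"yaw": 0,"claw": 0.45},
  ],
)

```text
time: 56.7
ee_pos: [0.4839, -0.2048, 0.0958]
tcp_rot: [-179.7, 0.2, 106.4]
wrist_force: [-0.5, -0.2, 0.7]
opening: 0.0469
grasp_force: 0.0
```

Call:
servo_tool(
  rows=[
    {"offset": [0,0,0.16],"yaw": 0,"claw": 0.45},
    {"offset": [0,0,0.16],"yaw": 0,"claw": 0.45},
    {"offset": [0,0,0.16],"yaw": 0,"claw": 1},
    {"offset": [0,0,0.16],"yaw": 0,"claw": 1},
    {"offset": [0,0,0.16],"yaw": 0,"claw": 1},
    {"offset": [0,0,0.16],"yaw": 0,"claw": 1},
  ],
)

```text
time: 57.45
ee_pos: [0.4853, -0.2062, 0.0821]
tcp_rot: [-179.9, 0.4, 106.4]
wrist_force: [0.2, 0.2, 5.3]
opening: 0.0157
grasp_force: 33.4
```

Run:
```python
from h import *
ax(); y=106.33
c=(.488,.194);a=np.radians(8)
f=lambda x,yy:(c[0]+x*np.cos(a)-yy*np.sin(a),c[1]+x*np.sin(a)+yy*np.cos(a))
t=f(.0125,-.060); print(t)
p=get_obs()['ee_pos']
plan([(p[0],p[1],.17,y),(p[0],p[1],.255,y),(.485,-.115,.26,y),(.490,-.03,.26,y),(.5,.05,.26,97.9),(*t,.26,97.9),(*t,.18,97.9)])
```

```text
t 57.45 p [ 0.4853 -0.2062  0.0821] rot [-179.92    0.36  106.36] F [0.2 0.2 5.3] op 0.0157 g 33.4
q [-22.8   1.4  -9.8  78.7  -0.3  50.8] tilt 0.37 dir -86.0 az -23.0
(np.float64(0.5087287369168736), np.float64(0.1363235796375066))
[  0.4853  -0.2062   0.17   106.33  ] off [0.0, 0.0, -0.879] yaw 0.0002
[  0.4853  -0.2062   0.255  106.33  ] off [0.0, 0.0, -0.85] yaw 0.0
[  0.485  -0.115   0.26  106.33 ] off [0.876, 0.254, -0.05] yaw 0.0
[ 4.9000e-01 -3.0000e-02  2.6000e-01  1.0633e+02] off [0.802, 0.287, -0.0] yaw 0.0
[5.00e-01 5.00e-02 2.60e-01 9.79e+01] off [0.74, 0.321, -0.0] yaw 0.0468
[ 0.5087  0.1363  0.26   97.9   ] off [0.843, 0.205, -0.0] yaw 0.0
[ 0.5087  0.1363  0.18   97.9   ] off [0.0, 0.0, 0.8] yaw 0.0
```

Call:
servo_tool(
  rows=[
    {"offset": [0,0,-0.3],"yaw": 0,"claw": 1},
    {"offset": [0,0,-0.6],"yaw": 0,"claw": 1},
    {"offset": [0,0,-0.88],"yaw": 0,"claw": 1},
    {"offset": [0,0,-0.88],"yaw": 0,"claw": 1},
  ],
)

```text
time: 57.95
ee_pos: [0.4857, -0.2059, 0.1713]
tcp_rot: [-180.0, 0.4, 106.4]
wrist_force: [-0.0, 0.7, -0.5]
opening: 0.0154
grasp_force: 32.7
```

Call:
servo_tool(
  rows=[
    {"offset": [0,0,-0.4],"yaw": 0,"claw": 1},
    {"offset": [0,0,-0.85],"yaw": 0,"claw": 1},
    {"offset": [0,0,-0.85],"yaw": 0,"claw": 1},
  ],
)

```text
time: 58.32
ee_pos: [0.4858, -0.2054, 0.2565]
tcp_rot: [180.0, 0.5, 106.4]
wrist_force: [0.3, 0.3, -0.1]
opening: 0.0153
grasp_force: 32.7
```

Call:
servo_tool(
  rows=[
    {"offset": [0.44,0.13,-0.05],"yaw": 0,"claw": 1},
    {"offset": [0.88,0.25,-0.05],"yaw": 0,"claw": 1},
    {"offset": [0.88,0.25,-0.05],"yaw": 0,"claw": 1},
  ],
)

```text
time: 58.7
ee_pos: [0.4838, -0.1113, 0.2571]
tcp_rot: [-179.8, 0.2, 106.5]
wrist_force: [-0.3, -0.6, 0.2]
opening: 0.0157
grasp_force: 32.6
```

Call:
servo_tool(
  rows=[
    {"offset": [0.4,0.15,0],"yaw": 0,"claw": 1},
    {"offset": [0.8,0.29,0],"yaw": 0,"claw": 1},
    {"offset": [0.8,0.29,0],"yaw": 0,"claw": 1},
  ],
)

```text
time: 59.08
ee_pos: [0.4894, -0.0272, 0.2567]
tcp_rot: [-179.8, 0.3, 106.5]
wrist_force: [-0.0, -0.3, 0.0]
opening: 0.0156
grasp_force: 32.6
```

Call:
servo_tool(
  rows=[
    {"offset": [0.37,0.16,0],"yaw": 0.0468,"claw": 1},
    {"offset": [0.74,0.32,0],"yaw": 0.0468,"claw": 1},
    {"offset": [0.74,0.32,0],"yaw": 0.0468,"claw": 1},
  ],
)

```text
time: 59.45
ee_pos: [0.4995, 0.0521, 0.2563]
tcp_rot: [-179.8, 0.3, 98.1]
wrist_force: [-0.5, 0.2, -0.7]
opening: 0.0154
grasp_force: 32.6
```

Call:
servo_tool(
  rows=[
    {"offset": [0.42,0.1,0],"yaw": 0,"claw": 1},
    {"offset": [0.84,0.2,0],"yaw": 0,"claw": 1},
    {"offset": [0.84,0.2,0.3],"yaw": 0,"claw": 1},
    {"offset": [0.84,0.2,0.8],"yaw": 0,"claw": 1},
    {"offset": [0.84,0.2,0.8],"yaw": 0,"claw": 1},
  ],
)

```text
time: 60.08
ee_pos: [0.5055, 0.135, 0.1731]
tcp_rot: [-179.5, 0.4, 97.9]
wrist_force: [0.1, -0.2, 0.7]
opening: 0.0156
grasp_force: 32.6
```

Run:
```python
from h import *
ax(); print(frame(get_obs()['ee_pos'],(.488,.194),8).round(4)); plan([(.5087,.1363,.082,97.9)])
```

```text
t 60.08 p [0.5055 0.135  0.1731] rot [-179.47    0.42   97.89] F [ 0.1 -0.2  0.7] op 0.0156 g 32.6
q [15.1  1.1  0.  89.5 -0.3 97.3] tilt 0.67 dir -134.1 az 14.9
[ 0.0092 -0.0609  0.1731]
[5.087e-01 1.363e-01 8.200e-02 9.790e+01] off [0.009, 0.033, 0.911] yaw -0.0001
```

Call:
servo_tool(
  rows=[
    {"offset": [0,0.01,0.4],"yaw": 0,"claw": 1},
    {"offset": [0,0.01,0.75],"yaw": 0,"claw": 1},
    {"offset": [0,0.01,0.86],"yaw": 0,"claw": 1},
    {"offset": [0,0.01,0.93],"yaw": 0,"claw": 1},
    {"offset": [0,0.01,0.93],"yaw": 0,"claw": 1},
  ],
)

```text
time: 60.7
ee_pos: [0.509, 0.1364, 0.0855]
tcp_rot: [-180.0, 0.3, 97.9]
wrist_force: [0.1, -0.0, 0.2]
opening: 0.0157
grasp_force: 32.7
```

Run:
```python
from h import *
ax(); print(frame(get_obs()['ee_pos'],(.488,.194),8).round(4))
```

```text
t 60.7 p [0.509  0.1364 0.0855] rot [-179.99    0.33   97.93] F [ 0.1 -0.   0.2] op 0.0157 g 32.7
q [15.2  1.5 -9.3 79.3 -0.3 97.2] tilt 0.33 dir -83.8 az 15.0
[ 0.0128 -0.0599  0.0855]
```

Call:
servo_tool(
  rows=[
    {"offset": [0,0,0.05],"yaw": 0,"claw": 1},
    {"offset": [0,0,0.08],"yaw": 0,"claw": 1},
    {"offset": [0.08,0,0.09],"yaw": 0,"claw": 1},
    {"offset": [0.17,0,0.1],"yaw": 0,"claw": 1},
    {"offset": [0.25,0,0.12],"yaw": 0,"claw": 1},
    {"offset": [0.34,0,0.14],"yaw": 0,"claw": 1},
  ],
)

```text
time: 61.45
ee_pos: [0.5049, 0.1706, 0.0728]
tcp_rot: [179.8, 0.3, 97.9]
wrist_force: [-0.9, -1.5, 8.7]
opening: 0.0158
grasp_force: 34.3
```

Run:
```python
from h import *
held((.488,.194),8)
```

```text
t 61.45 p [0.5049 0.1706 0.0728] rot [179.84   0.33  97.94] F [-0.9 -1.5  8.7] op 0.0158 g 34.3
n 294
0.015 23 0.02 [-0.086 -0.083 -0.052]
0.025 37 0.016 [-0.087 -0.083 -0.047]
0.035 48 0.014 [-0.086 -0.08  -0.047]
0.045 43 0.016 [-0.087 -0.055 -0.045]
0.055 19 0.02 [-0.051 -0.049 -0.037]
0.065 21 0.017 [-0.049 -0.045 -0.035]
0.075 23 0.02 [-0.046 -0.041 -0.029]
0.085 24 0.021 [-0.044 -0.038 -0.025]
0.095 25 0.015 [-0.041 -0.038 -0.032]
0.105 18 0.015 [-0.037 -0.032 -0.029]
0.115 11 0.011 [-0.041 -0.028 -0.025]
0.125 2 0.011 [-0.029 -0.027 -0.025]
```

Call:
servo_tool(
  rows=[
    {"offset": [0.08,0,0.03],"yaw": 0,"claw": 1},
    {"offset": [0.16,0,0.06],"yaw": 0,"claw": 1},
    {"offset": [0.27,0,0.12],"yaw": 0,"claw": 1},
    {"offset": [0.38,0,0.2],"yaw": 0,"claw": 1},
    {"offset": [0.47,0,0.29],"yaw": 0,"claw": 1},
    {"offset": [0.55,0,0.39],"yaw": 0,"claw": 1},
    {"offset": [0.61,0,0.5],"yaw": 0,"claw": 1},
    {"offset": [0.66,0,0.6],"yaw": 0,"claw": 1},
    {"offset": [0.68,0,0.68],"yaw": 0,"claw": 1},
    {"offset": [0.68,0,0.68],"yaw": 0,"claw": 1},
  ],
)

```text
time: 62.75
ee_pos: [0.4941, 0.2371, 0.0014]
tcp_rot: [-179.9, 0.3, 98.0]
wrist_force: [0.5, 1.8, 2.4]
opening: 0.0158
grasp_force: 34.4
```

Call:
servo_tool(
  rows=[
    {"offset": [0,0,0],"yaw": 0,"claw": 0.75},
    {"offset": [0,0,0],"yaw": 0,"claw": 0.75},
    {"offset": [0,0,0],"yaw": 0,"claw": 0.75},
    {"offset": [0,0,-0.3],"yaw": 0,"claw": 0.75},
    {"offset": [0,0,-0.9],"yaw": 0,"claw": 0.75},
    {"offset": [0,0,-0.9],"yaw": 0,"claw": 0.75},
    {"offset": [0,0,-0.9],"yaw": 0,"claw": 0.75},
  ],
)

```text
time: 63.62
ee_pos: [0.4943, 0.2375, 0.0914]
tcp_rot: [-179.9, 0.3, 97.9]
wrist_force: [0.4, 0.4, 0.5]
opening: 0.0211
grasp_force: 0.0
```

Call:
servo_tool(
  rows=[
    {"offset": [-0.45,0,-0.9],"yaw": 0,"claw": 0.75},
    {"offset": [-0.9,0,-0.95],"yaw": 0,"claw": 0.45},
    {"offset": [-0.9,0,-0.95],"yaw": 0,"claw": 0.45},
    {"offset": [-0.9,0,-0.95],"yaw": 0,"claw": 0.45},
  ],
)

```text
time: 64.12
ee_pos: [0.5066, 0.1486, 0.186]
tcp_rot: [-179.8, 0.3, 97.9]
wrist_force: [-0.2, 0.1, -0.2]
opening: 0.047
grasp_force: 0.0
```

Call:
servo_tool(
  rows=[
    {"offset": [-0.5,0,0],"yaw": 0,"claw": 0.45},
    {"offset": [-1,0,0],"yaw": 0,"claw": 0.45},
    {"offset": [-1,0,0],"yaw": 0,"claw": 0.45},
  ],
)

```text
time: 64.5
ee_pos: [0.5202, 0.0485, 0.1855]
tcp_rot: [-179.7, 0.3, 97.8]
wrist_force: [0.3, 1.2, -1.4]
opening: 0.0472
grasp_force: 0.0
```

Run:
```python
from h import *
ax()
plan([(.485,-.04,.19,97.9),(.4600,-.1200,.19,106.35)])
```

```text
t 64.5 p [0.5202 0.0485 0.1855] rot [-179.72    0.34   97.81] F [ 0.3  1.2 -1.4] op 0.0472 g 0.0
q [ 5.5  0.8  1.1 90.5 -0.3 87.7] tilt 0.44 dir -121.6 az 5.3
[ 4.85e-01 -4.00e-02  1.90e-01  9.79e+01] off [-0.829, -0.469, -0.045] yaw -0.0005
[  0.46  -0.12   0.19 106.35] off [-0.758, -0.358, -0.0] yaw -0.0469
```

Call:
servo_tool(
  rows=[
    {"offset": [-0.42,-0.23,0],"yaw": 0,"claw": 0.45},
    {"offset": [-0.83,-0.47,0],"yaw": 0,"claw": 0.45},
    {"offset": [-0.83,-0.47,0],"yaw": 0,"claw": 0.45},
  ],
)

```text
time: 64.88
ee_pos: [0.4844, -0.0392, 0.187]
tcp_rot: [-179.8, 0.3, 97.9]
wrist_force: [0.6, 0.8, -0.0]
opening: 0.0467
grasp_force: 0.0
```

Call:
servo_tool(
  rows=[
    {"offset": [-0.38,-0.18,0],"yaw": -0.047,"claw": 0.45},
    {"offset": [-0.76,-0.36,0],"yaw": -0.047,"claw": 0.45},
    {"offset": [-0.76,-0.36,0],"yaw": -0.047,"claw": 0.45},
    {"offset": [-0.76,-0.36,0],"yaw": -0.047,"claw": 0.45},
  ],
)

```text
time: 65.38
ee_pos: [0.4607, -0.1176, 0.188]
tcp_rot: [-179.8, 0.3, 106.5]
wrist_force: [0.1, 0.1, -0.4]
opening: 0.0472
grasp_force: 0.0
```

Run:
```python
from h import *
ax(); case(); incase((.488,.194),8)
for c in caps(): print(*c)
plan([(.4600,-.1200,.0975,106.35)])
```

```text
t 65.38 p [ 0.4607 -0.1176  0.188 ] rot [-179.81    0.25  106.46] F [ 0.1  0.1 -0.4] op 0.0472 g 0.0
q [-14.1  -5.8  -5.   90.8  -0.3  59.4] tilt 0.31 dir -110.1 az -14.3
rim ((488.7608642578125, 194.14215087890625), (172.56069946289062, 173.45834350585938), 7.996461391448975) 321
floor ((490.9004211425781, 188.02157592773438), (158.48240661621094, 147.605712890625), 8.156839370727539) 1194
obj 168 [ 9.3 10.6] [ 16.7 128.7] 0.2 z 0.0185
obj 166 [-23.6   5.9] [ 16.4 130.2] 1.2 z 0.0186
obj 167 [-56.   10.9] [128.4  16.2] 89.4 z 0.019
[319.4 217.9] 499 [ 460.1 -119.1] [15.4 18. ] 16.6 0.1359
[ 4.6000e-01 -1.2000e-01  9.7500e-02  1.0635e+02] off [-0.02, -0.014, 0.909] yaw 0.0009
```

Call:
servo_tool(
  rows=[
    {"offset": [-0.02,-0.01,0.3],"yaw": 0,"claw": 0.45},
    {"offset": [-0.02,-0.01,0.7],"yaw": 0,"claw": 0.45},
    {"offset": [-0.02,-0.01,0.91],"yaw": 0,"claw": 0.45},
    {"offset": [-0.02,-0.01,0.91],"yaw": 0,"claw": 0.45},
  ],
)

```text
time: 66.03
ee_pos: [0.4591, -0.1208, 0.0964]
tcp_rot: [-179.7, 0.2, 106.5]
wrist_force: [-0.6, -0.0, 0.5]
opening: 0.047
grasp_force: 0.0
```

Call:
servo_tool(
  rows=[
    {"offset": [0,0,0.16],"yaw": 0,"claw": 0.45},
    {"offset": [0,0,0.16],"yaw": 0,"claw": 0.45},
    {"offset": [0,0,0.16],"yaw": 0,"claw": 1},
    {"offset": [0,0,0.16],"yaw": 0,"claw": 1},
    {"offset": [0,0,0.16],"yaw": 0,"claw": 1},
    {"offset": [0,0,0.16],"yaw": 0,"claw": 1},
  ],
)

```text
time: 66.78
ee_pos: [0.4603, -0.122, 0.0825]
tcp_rot: [-179.9, 0.4, 106.4]
wrist_force: [-0.5, 0.2, 4.6]
opening: 0.0152
grasp_force: 33.6
```

Run:
```python
from h import *
ax(); y=106.33
im,d,ci,C=grab('top'); Q=frame(cloud(d,ci,C),(.488,.194),8)
m=(d>0)&(Q[...,0]>.07)&(Q[...,0]<.17)&(abs(Q[...,1])<.075)&(Q[...,2]>.06)&(Q[...,2]<.3); q=Q[m]; print('lid',m.sum(),np.polyfit(q[:,2],q[:,0],1),q[:,2].max(),q[:,0].max())
c=(.488,.194);a=np.radians(8)
f=lambda x,yy:(c[0]+x*np.cos(a)-yy*np.sin(a),c[1]+x*np.sin(a)+yy*np.cos(a))
t=f(.043,-.060); print(t)
p=get_obs()['ee_pos']
plan([(p[0],p[1],.17,y),(p[0],p[1],.255,y),(.485,-.035,.26,y),(.52,.05,.26,97.9),(*t,.26,97.9),(*t,.085,97.9)])
```

```text
t 66.78 p [ 0.4603 -0.122   0.0825] rot [-179.92    0.35  106.4 ] F [-0.5  0.2  4.6] op 0.0152 g 33.6
q [-14.6  -5.6 -16.5  79.   -0.3  59. ] tilt 0.36 dir -86.0 az -14.8
lid 886 [0.16303139 0.07780703] 0.21498875880315071 0.11658975905285524
(np.float64(0.5389319130134915), np.float64(0.1405683592167886))
[  0.4603  -0.122    0.17   106.33  ] off [0.0, 0.0, -0.875] yaw 0.0004
[  0.4603  -0.122    0.255  106.33  ] off [0.0, 0.0, -0.85] yaw 0.0
[ 4.8500e-01 -3.5000e-02  2.6000e-01  1.0633e+02] off [0.765, 0.482, -0.05] yaw 0.0
[5.20e-01 5.00e-02 2.60e-01 9.79e+01] off [0.717, 0.575, -0.0] yaw 0.0468
[ 0.5389  0.1406  0.26   97.9   ] off [0.871, 0.312, -0.0] yaw 0.0
[5.389e-01 1.406e-01 8.500e-02 9.790e+01] off [0.0, 0.0, 1.75] yaw 0.0
```

Call:
servo_tool(
  rows=[
    {"offset": [0,0,-0.3],"yaw": 0,"claw": 1},
    {"offset": [0,0,-0.6],"yaw": 0,"claw": 1},
    {"offset": [0,0,-0.88],"yaw": 0,"claw": 1},
    {"offset": [0,0,-0.88],"yaw": 0,"claw": 1},
  ],
)

```text
time: 67.32
ee_pos: [0.4608, -0.1215, 0.1716]
tcp_rot: [180.0, 0.4, 106.4]
wrist_force: [0.4, -0.5, -0.6]
opening: 0.0155
grasp_force: 33.1
```

Call:
servo_tool(
  rows=[
    {"offset": [0,0,-0.4],"yaw": 0,"claw": 1},
    {"offset": [0,0,-0.85],"yaw": 0,"claw": 1},
    {"offset": [0,0,-0.85],"yaw": 0,"claw": 1},
  ],
)

```text
time: 67.7
ee_pos: [0.4608, -0.121, 0.2569]
tcp_rot: [180.0, 0.4, 106.4]
wrist_force: [-0.1, -0.1, -0.5]
opening: 0.0156
grasp_force: 33.1
```

Call:
servo_tool(
  rows=[
    {"offset": [0.38,0.24,-0.05],"yaw": 0,"claw": 1},
    {"offset": [0.76,0.48,-0.05],"yaw": 0,"claw": 1},
    {"offset": [0.76,0.48,-0.05],"yaw": 0,"claw": 1},
  ],
)

```text
time: 68.08
ee_pos: [0.4847, -0.0322, 0.2571]
tcp_rot: [-179.7, 0.2, 106.6]
wrist_force: [-0.7, 0.6, -0.7]
opening: 0.0155
grasp_force: 33.0
```

Call:
servo_tool(
  rows=[
    {"offset": [0.36,0.28,0],"yaw": 0.0468,"claw": 1},
    {"offset": [0.72,0.57,0],"yaw": 0.0468,"claw": 1},
    {"offset": [0.72,0.57,0],"yaw": 0.0468,"claw": 1},
  ],
)

```text
time: 68.45
ee_pos: [0.5192, 0.0523, 0.2566]
tcp_rot: [-179.7, 0.3, 98.1]
wrist_force: [-0.3, 0.0, 0.5]
opening: 0.0157
grasp_force: 33.1
```

Call:
servo_tool(
  rows=[
    {"offset": [0.43,0.15,0],"yaw": 0,"claw": 1},
    {"offset": [0.87,0.31,0],"yaw": 0,"claw": 1},
    {"offset": [0.87,0.31,0.3],"yaw": 0,"claw": 1},
    {"offset": [0.87,0.31,0.8],"yaw": 0,"claw": 1},
    {"offset": [0.87,0.31,0.8],"yaw": 0,"claw": 1},
    {"offset": [0.87,0.31,0.8],"yaw": 0,"claw": 1},
  ],
)

```text
time: 69.2
ee_pos: [0.5378, 0.1401, 0.1799]
tcp_rot: [-180.0, 0.3, 97.9]
wrist_force: [-0.0, -0.2, 0.2]
opening: 0.0155
grasp_force: 33.1
```

Run:
```python
from h import *
ax(); print(frame(get_obs()['ee_pos'],(.488,.194),8).round(4)); plan([(.5389,.1406,.082,97.9)])
held((.488,.194),8)
```

```text
t 69.2 p [0.5378 0.1401 0.1799] rot [-179.98    0.33   97.93] F [-0.  -0.2  0.2] op 0.0155 g 33.1
q [14.8  5.1  4.9 89.9 -0.3 96.8] tilt 0.33 dir -85.2 az 14.6
[ 0.0418 -0.0604  0.1799]
[5.389e-01 1.406e-01 8.200e-02 9.790e+01] off [0.004, 0.011, 0.979] yaw 0.0002
t 69.2 p [0.5378 0.1401 0.1799] rot [-179.98    0.33   97.93] F [-0.  -0.2  0.2] op 0.0155 g 33.1
n 176
0.015 31 0.037 [-0.087 -0.083 -0.026]
0.025 31 0.04 [-0.087 -0.084 -0.018]
0.035 32 0.043 [-0.087 -0.083 -0.078]
0.045 17 0.044 [-0.087 -0.083 -0.079]
0.105 4 0.046 [-0.065 -0.061 -0.053]
0.115 20 0.049 [-0.068 -0.064 -0.056]
0.125 22 0.048 [-0.07  -0.065 -0.054]
0.135 19 0.047 [-0.069 -0.065 -0.054]
```

Call:
servo_tool(
  rows=[
    {"offset": [0,0.01,0.4],"yaw": 0,"claw": 1},
    {"offset": [0,0.01,0.75],"yaw": 0,"claw": 1},
    {"offset": [0,0.01,0.9],"yaw": 0,"claw": 1},
    {"offset": [0,0.01,0.98],"yaw": 0,"claw": 1},
    {"offset": [0,0.01,0.98],"yaw": 0,"claw": 1},
  ],
)

```text
time: 69.88
ee_pos: [0.539, 0.1405, 0.0814]
tcp_rot: [-180.0, 0.3, 98.0]
wrist_force: [-0.2, -0.3, -0.5]
opening: 0.0151
grasp_force: 33.2
```

Call:
servo_tool(
  rows=[
    {"offset": [0,0,0.04],"yaw": 0,"claw": 1},
    {"offset": [0.08,0,0.05],"yaw": 0,"claw": 1},
    {"offset": [0.17,0,0.06],"yaw": 0,"claw": 1},
    {"offset": [0.25,0,0.08],"yaw": 0,"claw": 1},
    {"offset": [0.34,0,0.1],"yaw": 0,"claw": 1},
  ],
)

```text
time: 70.5
ee_pos: [0.5352, 0.1744, 0.0735]
tcp_rot: [179.8, 0.3, 98.0]
wrist_force: [-1.2, -2.7, 9.5]
opening: 0.0158
grasp_force: 34.6
```

Run:
```python
from h import *
held((.488,.194),8)
```

```text
t 70.5 p [0.5352 0.1744 0.0735] rot [179.81   0.33  97.96] F [-1.2 -2.7  9.5] op 0.0158 g 34.6
n 293
0.015 21 0.05 [-0.087 -0.083 -0.048]
0.025 39 0.046 [-0.086 -0.082 -0.051]
0.035 45 0.047 [-0.086 -0.079 -0.048]
0.045 43 0.048 [-0.085 -0.058 -0.045]
0.055 19 0.048 [-0.055 -0.049 -0.042]
0.065 23 0.05 [-0.048 -0.045 -0.03 ]
0.075 21 0.047 [-0.049 -0.042 -0.033]
0.085 26 0.048 [-0.044 -0.037 -0.034]
0.095 28 0.044 [-0.042 -0.036 -0.033]
0.105 14 0.046 [-0.038 -0.034 -0.03 ]
0.115 12 0.043 [-0.038 -0.031 -0.028]
0.125 2 0.043 [-0.03 -0.03 -0.03]
```

Call:
servo_tool(
  rows=[
    {"offset": [0.08,0,0.03],"yaw": 0,"claw": 1},
    {"offset": [0.16,0,0.06],"yaw": 0,"claw": 1},
    {"offset": [0.27,0,0.12],"yaw": 0,"claw": 1},
    {"offset": [0.38,0,0.2],"yaw": 0,"claw": 1},
    {"offset": [0.47,0,0.29],"yaw": 0,"claw": 1},
    {"offset": [0.55,0,0.39],"yaw": 0,"claw": 1},
    {"offset": [0.61,0,0.5],"yaw": 0,"claw": 1},
    {"offset": [0.66,0,0.6],"yaw": 0,"claw": 1},
    {"offset": [0.68,0,0.68],"yaw": 0,"claw": 1},
    {"offset": [0.68,0,0.68],"yaw": 0,"claw": 1},
  ],
)

```text
time: 71.8
ee_pos: [0.5249, 0.2417, 0.0027]
tcp_rot: [180.0, 0.3, 98.0]
wrist_force: [0.8, 1.6, 2.3]
opening: 0.0152
grasp_force: 35.0
```

Call:
servo_tool(
  rows=[
    {"offset": [0,0,0],"yaw": 0,"claw": 0.75},
    {"offset": [0,0,0],"yaw": 0,"claw": 0.75},
    {"offset": [0,0,0],"yaw": 0,"claw": 0.75},
    {"offset": [0,0,-0.3],"yaw": 0,"claw": 0.75},
    {"offset": [0,0,-0.9],"yaw": 0,"claw": 0.75},
    {"offset": [0,0,-0.9],"yaw": 0,"claw": 0.75},
    {"offset": [0,0,-0.9],"yaw": 0,"claw": 0.75},
  ],
)

```text
time: 72.68
ee_pos: [0.5243, 0.2414, 0.0915]
tcp_rot: [-179.9, 0.3, 98.0]
wrist_force: [-0.6, 0.9, -0.7]
opening: 0.0214
grasp_force: 0.0
```

Call:
servo_tool(
  rows=[
    {"offset": [-0.4,0,-0.8],"yaw": 0,"claw": 0.75},
    {"offset": [-0.9,0,-1],"yaw": 0,"claw": 1},
    {"offset": [-0.9,0,-1],"yaw": 0,"claw": 1},
    {"offset": [-0.9,0,-1],"yaw": 0,"claw": 1},
  ],
)

```text
time: 73.18
ee_pos: [0.5368, 0.1524, 0.1911]
tcp_rot: [-179.8, 0.3, 97.9]
wrist_force: [-0.2, -0.2, -1.0]
opening: -0.0001
grasp_force: 0.0
```

Call:
servo_tool(
  rows=[
    {"offset": [-0.5,0,-0.5],"yaw": 0,"claw": 1},
    {"offset": [-1,0,-1],"yaw": 0,"claw": 1},
    {"offset": [-1,0,-1],"yaw": 0,"claw": 1},
    {"offset": [-1,0,-1],"yaw": 0,"claw": 1},
  ],
)

```text
time: 73.68
ee_pos: [0.5511, 0.055, 0.2914]
tcp_rot: [-179.8, 0.3, 98.0]
wrist_force: [-0.3, 0.8, -0.7]
opening: -0.0004
grasp_force: 0.0
```

Call:
servo_tool(
  rows=[
    {"offset": [-0.5,0,0],"yaw": 0,"claw": 1},
    {"offset": [-1,0,0],"yaw": 0,"claw": 1},
    {"offset": [-1,0,0],"yaw": 0,"claw": 1},
    {"offset": [-1,0,0],"yaw": 0,"claw": 1},
  ],
)

```text
time: 74.18
ee_pos: [0.5645, -0.0431, 0.2914]
tcp_rot: [-179.8, 0.3, 98.0]
wrist_force: [-0.7, 0.6, -0.4]
opening: 0.0002
grasp_force: 0.0
```

Run:
```python
from h import *
ax(); case(); incase((.488,.194),8)
im,d,ci,C=grab('top'); Q=frame(cloud(d,ci,C),(.488,.194),8)
m=(d>0)&(Q[...,0]>.07)&(Q[...,0]<.17)&(abs(Q[...,1])<.075)&(Q[...,2]>.06)&(Q[...,2]<.3); q=Q[m]; print('lid',m.sum(),np.polyfit(q[:,2],q[:,0],1),q[:,2].max(),q[:,0].max())
save('t3',cv2.resize(im[110:270,220:440],(770,560),interpolation=2))
```

```text
t 74.17 p [ 0.5645 -0.0431  0.2914] rot [-179.75    0.27   98.03] F [-0.7  0.6 -0.4] op 0.0002 g 0.0
q [ -4.2   9.5  22.3 103.   -0.3  77.8] tilt 0.37 dir -124.1 az -4.4
rim ((489.7584228515625, 193.94236755371094), (177.37879943847656, 172.6619873046875), 8.189058303833008) 348
floor ((491.5789794921875, 183.9564208984375), (157.96145629882812, 139.1712646484375), 8.11284351348877) 1019
obj 165 [40.3 11.2] [ 16.3 129.2] 0.7 z 0.0187
obj 165 [ 7. 10.] [ 16. 130.] 2.5 z 0.0191
obj 171 [-23.8   6.2] [ 16.2 129.5] 1.0 z 0.019
obj 168 [-56.1  10.8] [128.   16.6] 89.7 z 0.019
lid 1272 [0.38543684 0.06921038] 0.20984564656449356 0.15156414222632533
```

View pics/t3.png

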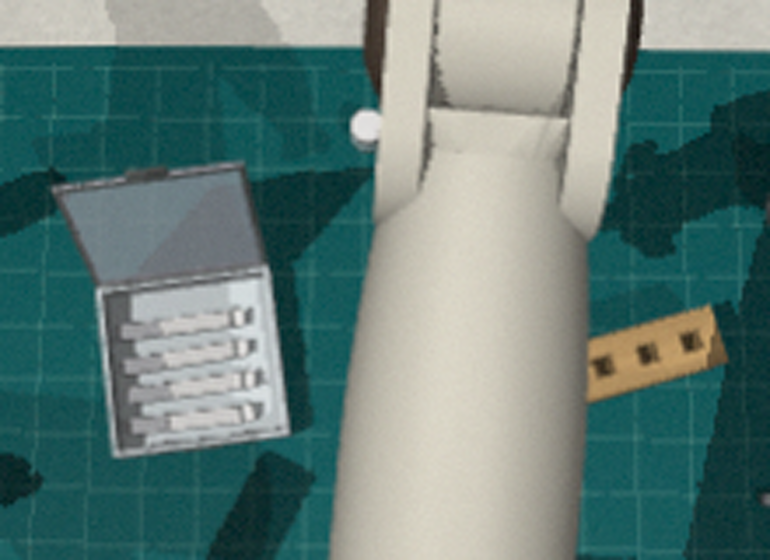

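Run:
```python
from h import *
c=(.488,.194);a=np.radians(8)
f=lambda x,yy:(c[0]+x*np.cos(a)-yy*np.sin(a),c[1]+x*np.sin(a)+yy*np.cos(a))
plan([(.60,.03,.25,98),(.635,.12,.25,98),(*f(.168,0),.25,98),(*f(.168,0),.17,98)])
```

```text
[6.0e-01 3.0e-02 2.5e-01 9.8e+01] off [0.673, 0.453, 0.427] yaw 0.0005
[ 0.635  0.12   0.25  98.   ] off [0.843, 0.472, -0.0] yaw 0.0
[ 0.6544  0.2174  0.25   98.    ] off [0.937, 0.327, -0.0] yaw 0.0
[ 0.6544  0.2174  0.17   98.    ] off [0.0, 0.0, 0.8] yaw 0.0
```

Call:
servo_tool(
  rows=[
    {"offset": [0.33,0.23,0.2],"yaw": 0,"claw": 1},
    {"offset": [0.67,0.45,0.42],"yaw": 0,"claw": 1},
    {"offset": [0.67,0.45,0.42],"yaw": 0,"claw": 1},
  ],
)

```text
time: 74.7
ee_pos: [0.5998, 0.031, 0.2482]
tcp_rot: [-179.7, 0.3, 98.2]
wrist_force: [-0.1, -0.5, 0.8]
opening: -0.0001
grasp_force: 0.0
```

Call:
servo_tool(
  rows=[
    {"offset": [0.42,0.23,0],"yaw": 0,"claw": 1},
    {"offset": [0.84,0.47,0],"yaw": 0,"claw": 1},
    {"offset": [0.84,0.47,0],"yaw": 0,"claw": 1},
  ],
)

```text
time: 75.08
ee_pos: [0.635, 0.1205, 0.2498]
tcp_rot: [-179.9, 0.3, 98.2]
wrist_force: [0.2, 0.4, 0.0]
opening: -0.0
grasp_force: 0.0
```

Run:
```python
from h import *
ax()
```

```text
t 75.08 p [0.635  0.1205 0.2498] rot [-179.88    0.32   98.2 ] F [0.2 0.4 0. ] op -0.0 g 0.0
q [ 10.9  19.9  30.2 100.4  -0.3  92.7] tilt 0.34 dir -101.8 az 10.7
```

Call:
servo_tool(
  rows=[
    {"offset": [0.47,0.17,0],"yaw": 0,"claw": 1},
    {"offset": [0.94,0.33,0],"yaw": 0,"claw": 1},
    {"offset": [0.94,0.33,0],"yaw": 0,"claw": 1},
    {"offset": [0.94,0.33,0.4],"yaw": 0,"claw": 1},
    {"offset": [0.94,0.33,0.8],"yaw": 0,"claw": 1},
    {"offset": [0.94,0.33,0.8],"yaw": 0,"claw": 1},
    {"offset": [0.94,0.33,0.8],"yaw": 0,"claw": 1},
  ],
)

```text
time: 75.95
ee_pos: [0.6548, 0.2141, 0.1723]
tcp_rot: [180.0, 0.3, 97.9]
wrist_force: [0.2, -0.6, 0.3]
opening: -0.0001
grasp_force: 0.0
```

Call:
servo_tool(
  rows=[
    {"offset": [0,-0.1,0.05],"yaw": 0,"claw": 1},
    {"offset": [0,-0.2,0.04],"yaw": 0,"claw": 1},
    {"offset": [0,-0.3,0.03],"yaw": 0,"claw": 1},
    {"offset": [0,-0.4,0.01],"yaw": 0,"claw": 1},
    {"offset": [0,-0.5,-0.01],"yaw": 0,"claw": 1},
    {"offset": [0,-0.6,-0.04],"yaw": 0,"claw": 1},
    {"offset": [0,-0.7,-0.07],"yaw": 0,"claw": 1},
  ],
)

```text
time: 76.82
ee_pos: [0.5843, 0.205, 0.1769]
tcp_rot: [-179.9, 0.3, 98.0]
wrist_force: [0.2, 1.4, -0.9]
opening: -0.0
grasp_force: 0.5
```

```bash
cat >> h.py <<'E'
def lid(c=(.488,.194),yaw=8):
    st(); print('ee in case',frame(get_obs()['ee_pos'],c,yaw).round(4))
    im,d,ci,C=grab('scene'); Q=frame(cloud(d,ci,C),c,yaw)
    for y0 in (-.06,.06):
        m=(d>0)&(abs(Q[...,1]-y0)<.02)&(abs(Q[...,0])<.17)&(Q[...,2]>.048)&(Q[...,2]<.25); q=Q[m]
        if len(q)>10:
            i=np.argmax(np.hypot(q[:,0]-.084,q[:,2]-.04)*(np.hypot(q[:,0]-.084,q[:,2]-.04)<.18)); print('edge',y0,len(q),q[i].round(3),'phi',np.degrees(np.median(np.arctan2(q[:,2]-.04,.084-q[:,0]))).round(1))
E
python3 - <<'E'
from h import *
lid()
E
```

```text
t 76.83 p [0.5843 0.205  0.1769] rot [-179.89    0.34   97.99] F [ 0.2  1.4 -0.9] op -0.0 g 0.5
ee in case [ 0.0969 -0.0025  0.1769]
edge -0.06 408 [ 0.085 -0.054  0.214] phi 91.9
edge 0.06 289 [0.081 0.063 0.212] phi 92.5
```

Call:
servo_tool(
  rows=[
    {"offset": [0,-0.1,-0.02],"yaw": 0,"claw": 1},
    {"offset": [0,-0.2,-0.04],"yaw": 0,"claw": 1},
    {"offset": [0,-0.3,-0.04],"yaw": 0,"claw": 1},
    {"offset": [0,-0.4,-0.04],"yaw": 0,"claw": 1},
    {"offset": [0,-0.5,-0.03],"yaw": 0,"claw": 1},
    {"offset": [0,-0.6,-0.01],"yaw": 0,"claw": 1},
    {"offset": [0,-0.7,0.03],"yaw": 0,"claw": 1},
    {"offset": [0,-0.8,0.08],"yaw": 0,"claw": 1},
    {"offset": [0,-0.9,0.14],"yaw": 0,"claw": 1},
    {"offset": [0,-0.95,0.17],"yaw": 0,"claw": 1},
  ],
)

```text
time: 78.12
ee_pos: [0.4902, 0.1916, 0.1595]
tcp_rot: [-179.9, 0.3, 98.0]
wrist_force: [0.7, 0.1, 0.5]
opening: 0.0001
grasp_force: 0.4
```

Run:
```python
from h import *
lid()
```

```text
t 78.12 p [0.4902 0.1916 0.1595] rot [-179.89    0.34   97.99] F [0.7 0.1 0.5] op 0.0001 g 0.4
ee in case [ 0.0018 -0.0027  0.1595]
edge -0.06 534 [-0.01  -0.064  0.179] phi 57.9
edge 0.06 467 [-0.012  0.079  0.177] phi 57.4
```

Call:
servo_tool(
  rows=[
    {"offset": [0,-0.08,0.06],"yaw": 0,"claw": 1},
    {"offset": [0,-0.15,0.12],"yaw": 0,"claw": 1},
    {"offset": [0,-0.23,0.19],"yaw": 0,"claw": 1},
    {"offset": [0,-0.3,0.26],"yaw": 0,"claw": 1},
    {"offset": [0,-0.38,0.34],"yaw": 0,"claw": 1},
    {"offset": [0,-0.45,0.43],"yaw": 0,"claw": 1},
    {"offset": [0,-0.5,0.51],"yaw": 0,"claw": 1},
    {"offset": [0,-0.55,0.6],"yaw": 0,"claw": 1},
    {"offset": [0,-0.6,0.69],"yaw": 0,"claw": 1},
    {"offset": [0,-0.64,0.78],"yaw": 0,"claw": 1},
    {"offset": [0,-0.67,0.88],"yaw": 0,"claw": 1},
    {"offset": [0,-0.68,0.96],"yaw": 0,"claw": 1},
  ],
)

```text
time: 79.68
ee_pos: [0.4232, 0.1816, 0.0633]
tcp_rot: [-179.9, 0.3, 98.0]
wrist_force: [-0.8, -0.6, 0.7]
opening: 0.0003
grasp_force: 0.3
```

Run:
```python
from h import *
lid()
```

```text
t 79.67 p [0.4232 0.1816 0.0633] rot [-179.88    0.34   97.98] F [-0.8 -0.6  0.7] op 0.0003 g 0.3
ee in case [-0.0659 -0.0032  0.0633]
edge -0.06 419 [-0.08  -0.079  0.069] phi 14.3
edge 0.06 358 [-0.077  0.061  0.072] phi 14.0
```

Call:
servo_tool(
  rows=[
    {"offset": [0,0,0.06],"yaw": 0,"claw": 1},
    {"offset": [0,0,0.12],"yaw": 0,"claw": 1},
    {"offset": [0,0,0.17],"yaw": 0,"claw": 1},
    {"offset": [0,0,0.21],"yaw": 0,"claw": 1},
    {"offset": [0,0,0.24],"yaw": 0,"claw": 1},
    {"offset": [0,0,0.25],"yaw": 0,"claw": 1},
    {"offset": [0,0,0.25],"yaw": 0,"claw": 1},
  ],
)

```text
time: 80.6
ee_pos: [0.4236, 0.1816, 0.04]
tcp_rot: [-179.9, 0.3, 98.0]
wrist_force: [-4.3, -1.8, 9.5]
opening: -0.0003
grasp_force: 4.9
```

Call:
servo_tool(
  rows=[
    {"offset": [0,0,0.02],"yaw": 0,"claw": 1},
    {"offset": [0,0,0.02],"yaw": 0,"claw": 1},
    {"offset": [0,0,0.02],"yaw": 0,"claw": 1},
  ],
)

```text
time: 80.97
ee_pos: [0.4237, 0.1817, 0.0397]
tcp_rot: [-180.0, 0.3, 98.0]
wrist_force: [-9.7, -3.8, 25.7]
opening: -0.0004
grasp_force: 12.5
```

Call:
servo_tool(
  rows=[
    {"offset": [0,0,-0.2],"yaw": 0,"claw": 1},
    {"offset": [0,0,-0.6],"yaw": 0,"claw": 1},
    {"offset": [0,0,-1],"yaw": 0,"claw": 1},
    {"offset": [0,0,-1],"yaw": 0,"claw": 1},
    {"offset": [0,0,-1],"yaw": 0,"claw": 1},
  ],
)

```text
time: 81.6
ee_pos: [0.4236, 0.1821, 0.1365]
tcp_rot: [-179.9, 0.3, 98.0]
wrist_force: [0.4, 0.4, 0.3]
opening: -0.0004
grasp_force: 0.0
```

Call:
servo_tool(
  rows=[
    {"offset": [-0.5,0,-0.5],"yaw": 0,"claw": 1},
    {"offset": [-1,0,-1],"yaw": 0,"claw": 1},
    {"offset": [-1,0,-1],"yaw": 0,"claw": 1},
    {"offset": [-1,0,-1],"yaw": 0,"claw": 1},
    {"offset": [-1,0,-1],"yaw": 0,"claw": 1},
  ],
)

```text
time: 82.22
ee_pos: [0.437, 0.0843, 0.2358]
tcp_rot: [-179.8, 0.3, 98.0]
wrist_force: [0.1, 0.4, 0.6]
opening: -0.0003
grasp_force: 0.0
```

Run:
```python
from h import *
lid()
im,d,ci,C=grab('scene'); Q=frame(cloud(d,ci,C),(.488,.194),8)
m=(d>0)&(abs(Q[...,0])<.075)&(abs(Q[...,1])<.075)&(Q[...,2]>.0); q=Q[m]
A=np.c_[q[:,:2],np.ones(len(q))]; w=np.abs(q[:,2]-.043)<.02; print(w.mean(),np.linalg.lstsq(A[w],q[w,2],rcond=None)[0])
save('s9',cv2.resize(im[120:290,170:420],(800,544),interpolation=2))
```

```text
t 82.22 p [0.437  0.0843 0.2358] rot [-179.75    0.33   98.01] F [0.1 0.4 0.6] op -0.0003 g 0.0
ee in case [-0.0657 -0.1015  0.2358]
edge -0.06 122 [-0.079 -0.046  0.048] phi 7.8
edge 0.06 111 [-0.077  0.041  0.049] phi 7.5
0.8756593820648079 [0.0007112  0.0004101  0.04703265]
```

View pics/s9.png

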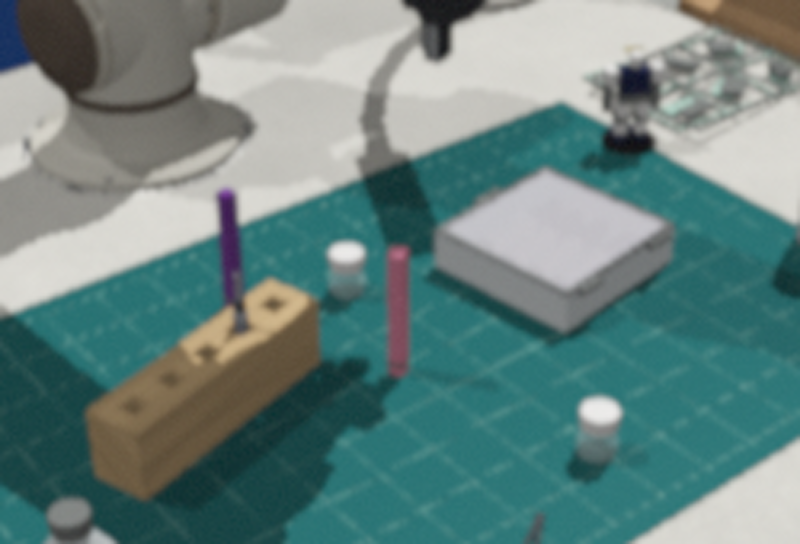

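The picture shows the case shut and level at about (555, 235). The stand is empty except for the knife at (237, 310), everything else is upright, and the robot is clear. The lid's slope measures 0.001 rad.

```bash
python3 -c "
from workcell import *
print(job_done())"
```

```text
the job is handed in; nothing more can be done
None
```

All four markers are capped and lying flat in the case, the lid is pressed shut, the knife is still in the stand and nothing was knocked over; I handed the job in at about 82 s and no verdict came back.

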